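# Stow the breakables in the sliding tray

## Robot

A 7-joint arm with a two-finger parallel gripper is mounted at the origin on the work surface. World frame = base frame: x ahead of the robot, y to its left, z up, the work surface at z = 0. Lengths are in mm, angles in rad, forces in N, time in s.
With the tool pointing down it reaches from about 425 to 875 mm from the base axis. Payload 8.4 kg.
Tool frame: the origin (TCP) lies midway between the tips of the shut fingers; the grasp point (between the pads) lies 19 mm behind it (bot.grip_depth is the z of the grasp point in the tool frame, in mm); z points along the fingers, x is the direction in which the jaws open and shut, and the axes are right-handed (so a half turn about z gives the same grasp; the last joint's range is limited). The gripper opens to 85 mm and grips with 20 to 120 N. Pads are 22 mm wide; open, the fingers measure 114 mm over their backs; the gripper's body (76 mm by 85 mm) begins 54 mm behind the grasp point. The pads swing forward as they close: fully open they stand 13 mm farther back than shut.
Start: joints at [-1.426, 0.333, 0.04, 1.465, -0.013, 1.343, -0.059], TCP at [156.907, 630.748, 203.708] pointing down, gripper open.
Joint ranges: [-2.58, 2.58], [-0.38, 2.09], [-1.3, 1.39], [0.25, 2.4], [-1.5, 4.64], [0.08, 2.09], [-2.65, 2.65]. Speed limits (rad/s): [2.22, 2.22, 2.79, 2.79, 3.14, 3.14, 3.14].

## Interface

Orientations are given as a rotation vector (axis times angle).
In Python, from plant import monitor, optics, bot gives the robot as it stands.
- The arm moves only by the tool carry_out, never from a script. Its argument "targets" is a list of rows, each a list of 7 numbers: the shift along the tool's x, y, z in mm, then the turn, a rotation vector about the tool's x, y, z in rad, then the opening, from 0 (shut) to 1 (fully open). In form: [[x, y, z, rx, ry, rz, gripper], ...]. A call has 1 to 10 rows; each row is the pose to reach, as a shift and turn from the pose measured when the call began, along the tool's axes at that moment; what a row does not reach only later rows make up. A row lasts 1/10 s, in which the tool goes at most 50 mm and 8.59 degrees, less where a joint would pass 70% of its speed; a pose out of reach is approached as far as the arm can. A call with a gripper value outside its range is refused whole. The fingers move at their own pace and stop on an object; "force" is the grip in N (left out, the last holds). Time passes only in rows, so rows that repeat a pose let the fingers close. It gives the time, the measured TCP pose, the force and the opening at its end, in the units of the state.
- monitor.state(): the state, without advancing time (a new reading comes with each control period).
- optics.capture(name): name is "side" or "top"; returns the picture (400x640x3 uint8, blue, green, red); there is no depth.
- optics.get_calibration(name): a dict with "fovy" (degrees; the focal length in pixels is half the picture's height over the tangent of half this angle, whatever the lens; pixels are square), "cx", "cy" (the principal point, pixels), "R" (3x3) and "t" (3): a world point X has camera coordinates R X + t. Camera axes: x right, y down, z forward; pixel columns grow to the right and rows downward; lengths in mm; the calibration is good to about 2 mm. A picture is of the moment at which its call begins. get_calibration takes no time and is no camera call.
- bot.job_done(): hands the job in, once; it reports no verdict.
Trained networks look in the newest picture that a camera, given by its name, has taken for a name from the list of things; names that differ only in an ending like _2 or _b are one class to them, and where a whole thing is asked for, a point or a joint stands for the part that bears it (a point fixed in the world has none). Each returns a list of dicts, best first, with "confidence" (0 to 1); they miss things now and then, are a little off and sometimes report something else, mostly with a low value. They report only what shows in the picture. A call takes as long as a camera call. They do not tell look-alikes from the thing itself.
- optics.boxes_of(camera, thing): "centre" ([row, column] as shares, 0 to 1, of the picture: columns of its width, rows of its height, amid what is visible of it).
- optics.trace(camera, thing): "pixels" (400x640 bool, what is visible of it) and "centre" ([row, column] as shares, 0 to 1, of the picture: columns of its width, rows of its height, amid what is visible of it).
The state is a dict: "t": time; "joint_pos": joint angles; "qvel": joint speeds; "effort": joint torques, N m; "eef_pos": TCP position; "eef_rot": TCP orientation; "wrist_force": force on the tool from outside, world axes, zero at the start; "wrist_torque": the same for the moment, N m; "width": opening from 0.0 (shut) to 1.0 (fully open).
Only numpy, scipy, OpenCV 4.12 (cv2) and the standard library are available. Lean on these libraries where they do the work, as an engineer would, in place of code of your own. Each camera call takes 0.05 s, during which the arm holds its last target.

## Task

The hall shelf is about to be dusted: lift the ceramic elephant and the corked glass jar out from under its front edge with a light grip and stand them upright, softly, in the clear acrylic tray beside the earbud case lying there, none of the three touching another. Then slide the loaded tray gently all the way home under the shelf. Both pieces are breakable, so do not squeeze, drop or knock them, and leave the hanging keys and everything else where they are.

Things in the scene. Friction and masses are not known exactly. Their poses are not given: they have to be found in the camera images.
- shelf: fixed console shelf of painted beech, 170 mm deep (x), 880 mm wide (y): a 20 mm board, underside 220 mm above the table, on an 18 mm panel at each end, open at front and back. Origin on the table under the board's centre; -x is its front (towards the robot), the board's front edge at x = -85 mm. Books, a bowl and a plant up to 90 mm high stand on the rear of its top, x above -30 mm
- shelf_edge (a point): middle of the lower front edge of the shelf board, 220 mm above the table
- elephant: white glazed ceramic elephant standing on four legs, 131 mm long, 52 mm wide, 86 mm high, about 0.22 kg. Origin on its underside below the middle of its body; head and trunk point along its own -x (trunk tip -81 mm, tail +50 mm). Starts below the shelf's front edge, its head towards the robot to within about 30 degrees. Breakable: see elephant_grip
- elephant_grip (a point): middle of the elephant's barrel body, 54 mm above its underside; flanks parallel, 52 mm apart (y) for 40 mm along x: grip across y here. It cracks if a finger presses with more than 50 N (100 N over both fingers; 20 to 35 N holds it well), if it is pressed down with over 40 N, or if it falls to or rides in the tray faster than 0.25 m/s: let go within 3 mm of the floor
- jar: frosted glass jar with a cork stopper, round, diameter 60 mm and straight-sided from the foot to 62 mm up, then a neck; 92 mm high with the cork; about 0.2 kg. Origin at the centre of its underside, z up. Starts below the shelf's front edge. Breakable, with the same limits as the elephant.
- tray (a joint): clear acrylic tray, 168 mm (x) by 328 mm (y), walls 4 mm thick and 27 mm high, sliding along the shelf's x under its middle. Value: how far it is pulled out, m: 0 = fully home (front wall flush with the shelf's front edge to 1 mm), 0.135 = out to its stop towards the robot. Starts at 0.105 to 0.135. Sliding takes about 2 N; it chips if pressed with over 30 N
- tray_tab (a point): middle of the outer face of the tray's front wall, 25 mm above the table, where a 70 mm wide finger tab reaches 39 mm above the table: push here to slide the tray home (the shelf board above leaves room only for a tilted tool at the end)
- tray_floor (a point): centre of the tray's flat inner floor (160 mm along x, 320 mm along y, undivided), 7 mm above the table; x and y as the shelf's
- earbud_case: orange silicone earbud case lying flat on the tray's floor, rounded block 62 mm (x) by 50 mm (y) by 27 mm high, anywhere across the tray and turned up to about 20 degrees; it stays there; origin at the centre of its underside
- key_strip: magnetic steel strip 530 mm long (y), 20 mm wide, 8 mm thick, under the shelf board about 40 mm behind its front edge; origin at the middle of its upper face, 220 mm above the table. The keys hang from it at y = -230, 30 and 235 mm
- key0 (a joint): swing of the first hanging key (60 mm long, its lower end 152 mm above the table), rad, 0 = hanging straight; weakly held, to be left alone
- key1 (a joint): the same for the middle key (64 mm long, its lower end 148 mm above the table)
- key2 (a joint): the same for the third key (60 mm long)
- candle: cream pillar candle, 66 mm diameter, 79 mm high, near one end panel of the shelf; bystander; origin at the centre of its underside
- spray: amber glass bottle with a steel cap, 48 mm diameter, 105 mm high, near the other end panel (these two may be swapped); bystander; origin at the centre of its underside
- tin: round aluminium tin, 70 mm diameter, 38 mm high, under the rear part of the shelf; bystander; origin at the centre of its underside
- pebble_dish: small white ceramic dish, 100 mm diameter, 28 mm high, under the rear part of the shelf (may be swapped with the tin); bystander; origin at the centre of its underside
- spectacle_case: grey spectacle case, 60 by 155 (y) by 36 mm high, on the table in front of the shelf on one side; bystander; origin at the centre of its underside
- clothes_brush: dark wooden clothes brush, 45 by 150 (y) by 37 mm high, on the table in front of the shelf on the other side (may be swapped with the spectacle case); bystander; origin at the centre of its underside
There are look-alikes about, which are no part of the job. Leave any orange look-alike of the elephant alone. Several things have the shape of the earbud_case; the one meant has the colours described above.

How it is judged (in metres and radians):
On the way, in this order (a step that is already met when the one before it is completed fails the run):
1. the elephant and the jar stand upright in the tray, not touching one another or the earbud case, let go, with the tray still out (y of elephant in the frame of tray_floor between -0.16 and 0.16 m and x of elephant in the frame of tray_floor between -0.08 and 0.08 m and z of elephant in the frame of tray_floor between -0.006 and 0.008 m and y of jar in the frame of tray_floor between -0.16 and 0.16 m and x of jar in the frame of tray_floor between -0.08 and 0.08 m and z of jar in the frame of tray_floor between -0.006 and 0.008 m and y of earbud_case in the frame of tray_floor between -0.16 and 0.16 m and x of earbud_case in the frame of tray_floor between -0.08 and 0.08 m and z of earbud_case in the frame of tray_floor between -0.006 and 0.008 m and contact force between elephant and jar below 0.1 N and contact force between each of elephant, jar and earbud_case below 0.1 N and angle between each of elephant, jar's own z axis and vertical below 0.12 rad and angle between earbud_case's own z axis and vertical below 0.2 rad and contact force between each of elephant, jar and the fingers below 0.1 N and value of joint tray above 0.03 m), for 0.2 s.
2. the tray is slid home (value of joint tray below 0.006 m), for 0.2 s.
At the end, for the whole second after the job is handed in: elephant, jar and earbud case are all inside the tray on its floor (within 8 mm in height), none touching another, upright (elephant and jar within 7 degrees, case flat within 11), let go and at rest, and the tray is home to within 6 mm (y of elephant in the frame of tray_floor between -0.16 and 0.16 m and x of elephant in the frame of tray_floor between -0.08 and 0.08 m and z of elephant in the frame of tray_floor between -0.006 and 0.008 m and y of jar in the frame of tray_floor between -0.16 and 0.16 m and x of jar in the frame of tray_floor between -0.08 and 0.08 m and z of jar in the frame of tray_floor between -0.006 and 0.008 m and y of earbud_case in the frame of tray_floor between -0.16 and 0.16 m and x of earbud_case in the frame of tray_floor between -0.08 and 0.08 m and z of earbud_case in the frame of tray_floor between -0.006 and 0.008 m and contact force between elephant and jar below 0.1 N and contact force between each of elephant, jar and earbud_case below 0.1 N and angle between each of elephant, jar's own z axis and vertical below 0.12 rad and angle between earbud_case's own z axis and vertical below 0.2 rad and contact force between each of elephant, jar and the fingers below 0.1 N and linear speed of each of elephant, jar below 0.02 m/s and value of joint tray below 0.006 m).
It fails at once if the elephant or the jar is squeezed by the gripper with more than 50 N a finger (100 N over both) (contact force between any of elephant, jar and the fingers above 100 N).
It fails at once if a breakable is dropped or shoved (over 0.25 m/s within 20 mm of the tray floor), pressed on the tray (40 N), knocked on the shelf (8 N) or on the other (3 N), or leans over 30 degrees (contact force between any of elephant, jar and tray above 40 N or contact force between any of elephant, jar and shelf above 8 N or contact force between elephant and jar above 3 N or angle between any of elephant, jar's own z axis and vertical above 0.52 rad or (y of elephant in the frame of tray_floor between -0.16 and 0.16 m and x of elephant in the frame of tray_floor between -0.08 and 0.08 m and z of elephant in the frame of tray_floor below 0.02 m and linear speed of elephant above 0.25 m/s) or (y of jar in the frame of tray_floor between -0.16 and 0.16 m and x of jar in the frame of tray_floor between -0.08 and 0.08 m and z of jar in the frame of tray_floor below 0.02 m and linear speed of jar above 0.25 m/s)).
It fails at once if the robot bumps the shelf with more than 10 N or presses the tray with more than 30 N (contact force between any of the arm, the fingers and shelf above 10 N or contact force between any of the arm, the fingers and tray above 30 N).
It fails at once if the earbud case is knocked (4 N) or tipped, or a hanging key is swung more than 17 degrees (its end about 15 mm) (angle between earbud_case's own z axis and vertical above 0.3 rad or contact force between any of the fingers, the arm, elephant, jar and earbud_case above 4 N or value of joint any of key0, key1, key2 above 0.3 rad or value of joint any of key0, key1, key2 below -0.3 rad).
It fails at once if another thing on the console is moved more than 15 mm or tipped (distance of any of candle, spray, tin, spectacle_case, clothes_brush, pebble_dish from where it was at the start of the episode above 0.015 m or angle between any of candle, spray, tin, spectacle_case, clothes_brush, pebble_dish's own z axis and vertical above 0.3 rad).
It also fails if it takes over 72 s, if anything falls off the work surface, if the arm or the gripper's body presses on something with over 40 N, if the wrist force passes 120 N, or if a joint passes its speed limit or range.

## Working session

There is one attempt and no reset: what is moved stays moved. The work goes in short steps, Python scripts to look and compute and a tool call to move; the robot and the scene stay as the last step left them, time stands still between calls to the robot, and variables do not carry over. Pictures are saved under pics/ and viewed, and the job is handed in when it is done.

Besides the shell and the picture viewer there is one more tool, called after ">>>" as name(argument=value, ...) on one line, values as JSON. carry_out: Moves the arm, as the interface text tells. Its arguments: {"type":"object","properties":{"targets":{"type":"array","items":{"type":"array","items":{"type":"number"}}},"force":{"type":"number"}},"required":["targets"]}

```bash
mkdir -p pics; ls
python3 - <<'E'
from plant import monitor, optics, bot
import cv2
print(monitor.state()); print(bot.grip_depth)
for n in("side","top"):
    cv2.imwrite(f"pics/{n}0.png",optics.capture(n)); print(n,optics.get_calibration(n))
E
```

```text
pics
{'t': 0.0, 'joint_pos': array([-1.42621736,  0.3339084 ,  0.03989849,  1.46628821, -0.01340357,
        1.34329323, -0.05848955]), 'qvel': array([-0.00020986,  0.00054407,  0.00059558, -0.00126129,  0.00038596,
        0.00068208,  0.00048763]), 'effort': array([-9.11366760e-05, -6.58563781e+01,  1.36532329e+00, -4.05558693e+01,
        1.67448039e-02,  1.31691608e-02,  4.92363313e-06]), 'eef_pos': array([156.81430273, 630.27861216, 202.81496807]), 'eef_rot': array([ 2.47422901e+00,  1.93414762e+00, -1.90118644e-03]), 'wrist_force': array([-0.15828706, -0.0082397 ,  1.70285253]), 'wrist_torque': array([-0.01445164,  0.01819519,  0.00441222]), 'width': 0.9976659613159711}
-18.700000000000003
side {'fovy': 43.85596925511854, 'cx': 321.74223454210323, 'cy': 195.06712044416443, 'R': array([[-0.18552715, -0.98262288,  0.00565175],
       [-0.8070976 ,  0.14910072, -0.5712814 ],
       [ 0.56051149, -0.11054973, -0.82073481]]), 't': array([ 116.80913067,  489.62247198, 1458.42882963])}
top {'fovy': 43.81657345766627, 'cx': 324.08457004570937, 'cy': 203.88246876805803, 'R': array([[-0.0217215 , -0.99976183, -0.00211116],
       [-0.98561031,  0.021768  , -0.16762597],
       [ 0.16763201, -0.00156031, -0.9858484 ]]), 't': array([  28.37489034,  541.54680693, 1416.19882747])}
```

View pics/side0.png

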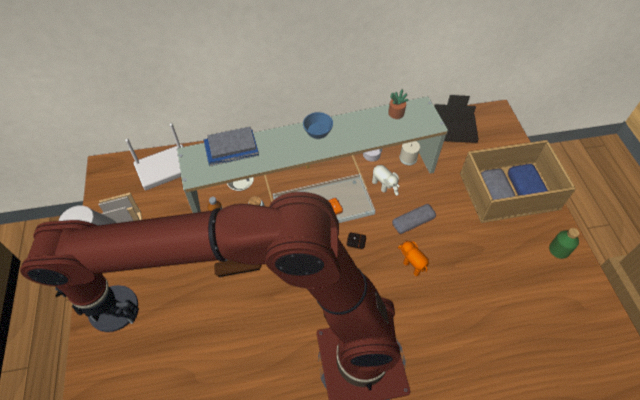

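View pics/top0.png

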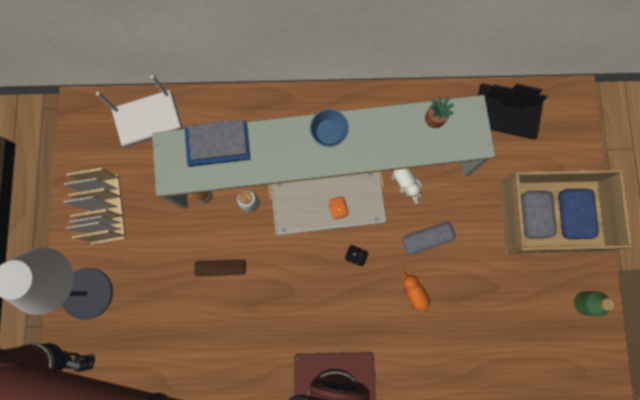

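```bash
cat > h.py <<'E'
from plant import monitor, optics, bot
import cv2, numpy as np
from scipy.spatial.transform import Rotation as Rn
def ray(cam,u,v,z):
    c=optics.get_calibration(cam); f=200/np.tan(np.radians(c['fovy']/2))
    R=np.array(c['R']);t=np.array(c['t'])
    d=R.T@np.array([(u-c['cx'])/f,(v-c['cy'])/f,1]); o=-R.T@t
    return o+d*(z-o[2])/d[2]
def proj(cam,X):
    c=optics.get_calibration(cam); f=200/np.tan(np.radians(c['fovy']/2))
    p=np.array(c['R'])@np.array(X,float)+np.array(c['t'])
    return np.array([c['cx']+f*p[0]/p[2],c['cy']+f*p[1]/p[2]])
def crop(cam,x0,y0,x1,y1,s,name):
    im=optics.capture(cam); o=cv2.resize(im[y0:y1,x0:x1],None,fx=s,fy=s,interpolation=cv2.INTER_CUBIC); cv2.imwrite(f"pics/{name}.png",o); return im
E
python3 - <<'E'
from h import *
crop('top',140,80,500,300,2.2,'top_c1')
for th in ['shelf','elephant','jar','tray','earbud_case']:
    for cam in ['top','side']:
        optics.capture(cam)
        for d in optics.trace(cam,th)[:3]:
            ys,xs=np.nonzero(d['pixels'])
            r=cv2.minAreaRect(np.c_[xs,ys].astype(np.float32))
            print(cam,th,round(d['confidence'],2),np.array(d['centre'])*[400,640],len(xs),[np.round(q,1) for q in cv2.boxPoints(r).tolist()])
print(monitor.state()['t'])
E
```

```text
top shelf 0.73 [142.4   322.176] 22297 [array([148.7, 128.7]), array([486.8,  89. ]), array([496.4, 170.5]), array([158.3, 210.3])]
side shelf 0.73 [145.   308.48] 13193 [array([171.5, 131. ]), array([438.9,  83.9]), array([453.8, 168.8]), array([186.4, 215.9])]
top elephant 0.8 [180.92  410.624] 589 [array([388.7, 173.7]), array([405.8, 161.9]), array([427.9, 193.8]), array([410.8, 205.6])]
top elephant 0.71 [289.6   414.528] 668 [array([396.6, 275.2]), array([414.2, 266.4]), array([433.4, 304.8]), array([415.8, 313.6])]
side elephant 0.78 [180.8   384.384] 519 [array([370.6, 192.3]), array([372.5, 164.4]), array([399. , 166.3]), array([397. , 194.1])]
side elephant 0.69 [256.12  415.168] 649 [array([391.6, 250.7]), array([409.9, 236.1]), array([432.8, 264.8]), array([414.5, 279.4])]
top jar 0.59 [200.88  248.896] 390 [array([233.5, 198.5]), array([247.5, 184.5]), array([263.5, 200.5]), array([249.5, 214.5])]
top tray 0.83 [203.    324.288] 5198 [array([270.1, 183.8]), array([379.7, 170.7]), array([385.8, 221.7]), array([276.2, 234.7])]
side tray 0.81 [195.8 345.6] 1830 [array([273.2, 193.7]), array([365.2, 171.9]), array([375.2, 214.3]), array([283.2, 236. ])]
top earbud_case 0.9 [206.8 337.6] 347 [array([326.9, 198.7]), array([343.7, 193.9]), array([349.5, 214.4]), array([332.8, 219.2])]
top earbud_case 0.9 [254.48  358.976] 355 [array([343.3, 258.7]), array([349.8, 242.5]), array([369.4, 250.4]), array([363. , 266.6])]
side earbud_case 0.54 [240.6   355.904] 251 [array([345.2, 246.5]), array([347.6, 232.6]), array([365.9, 235.6]), array([363.6, 249.6])]
side earbud_case 0.48 [205.92  335.488] 127 [array([328.4, 199.9]), array([335.3, 196.1]), array([343.3, 210.7]), array([336.4, 214.5])]
side earbud_case 0.43 [195.    347.392] 1815 [array([272.2, 193.5]), array([365.7, 172.4]), array([375.2, 214.5]), array([281.7, 235.6])]
1.15
```

View pics/top_c1.png

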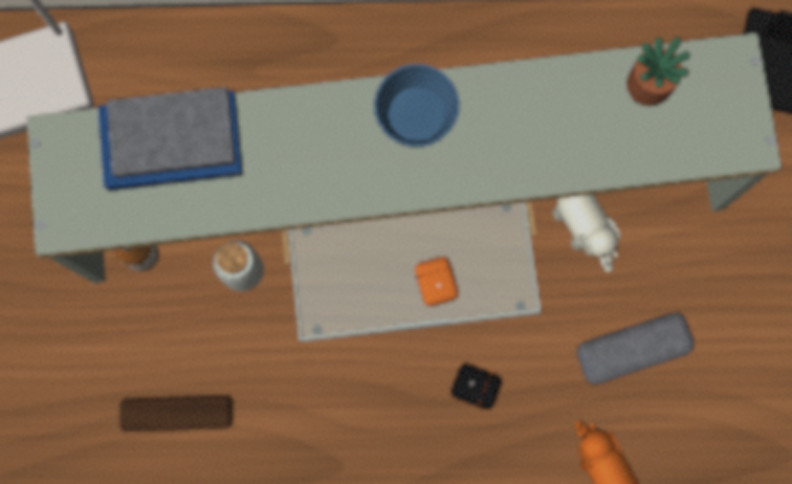

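Run:
```python
from h import *
from scipy.optimize import least_squares
C=lambda px,py:(140+px/2.2,80+py/2.2)
pts=[C(35,254),C(778,168),C(28,117),C(755,33)]
mod=np.array([[-85,440,240],[-85,-440,240],[85,440,240],[85,-440,240]],float)
def f(p,full=False):
    c,s=np.cos(p[2]),np.sin(p[2])
    W=np.c_[p[0]+c*mod[:,0]-s*mod[:,1],p[1]+s*mod[:,0]+c*mod[:,1],mod[:,2]]
    return np.concatenate([proj('top',w)-q for w,q in zip(W,pts)])
r=least_squares(f,[700,0,0.1]); print(r.x,r.fun.round(1))
p=r.x;c,s=np.cos(p[2]),np.sin(p[2])
def loc(X): d=X[:2]-p[:2]; return np.round([c*d[0]+s*d[1],-s*d[0]+c*d[1]],1)
for n,px,z in [('trayFL',C(300,341),27),('trayFR',C(541,313),27),('jarcork',C(233,257),92),('case top',C(437,281),27),('eleHeadTop',C(600,240),75),('eleBody',C(583,215),86),('trunk',C(608,265),40),
 ('case c1',C(416,264),27),('casec2',C(450,257),27),('casec3',C(458,297),27),('casec4',C(425,305),27)]:
    w=ray('top',*px,z); print(n,w.round(1),loc(w))
```

```text
[6.65585960e+02 1.79474532e+01 9.64210669e-02] [-0.9  0.7  1.7  0.1 -1.7 -0.7  0.9 -0.5]
trayFL [455.3 159.1  27. ] [-195.7  160.7]
trayFR [ 486.  -165.2   27. ] [-196.4 -165. ]
jarcork [559.5 239.1  92. ] [-84.3 230.4]
case top [532.7 -26.5  27. ] [-136.6  -31.5]
eleHeadTop [ 574.8 -240.8   75. ] [-115.3 -248.8]
eleBody [ 606.5 -218.3   86. ] [ -81.6 -229.4]
trunk [ 547.3 -256.2   40. ] [-144.2 -261.5]
case c1 [556.6   1.3  27. ] [-110.    -6.1]
casec2 [565.3 -45.   27. ] [-105.9  -53. ]
casec3 [510.2 -54.3  27. ] [-161.6  -56.9]
casec4 [500.3  -9.5  27. ] [-167.2  -11.4]
```

Run:
```python
from h import *
print(Rn.from_rotvec(monitor.state()['eef_rot']).as_matrix().round(3))
im=crop('side',340,130,440,205,8,'side_e')
im=crop('top',370,150,470,225,8,'top_e')
im=crop('top',170,150,270,225,8,'top_j')
```

```text
[[ 0.241  0.97  -0.   ]
 [ 0.97  -0.241 -0.   ]
 [-0.    -0.    -1.   ]]
```

View pics/side_e.png

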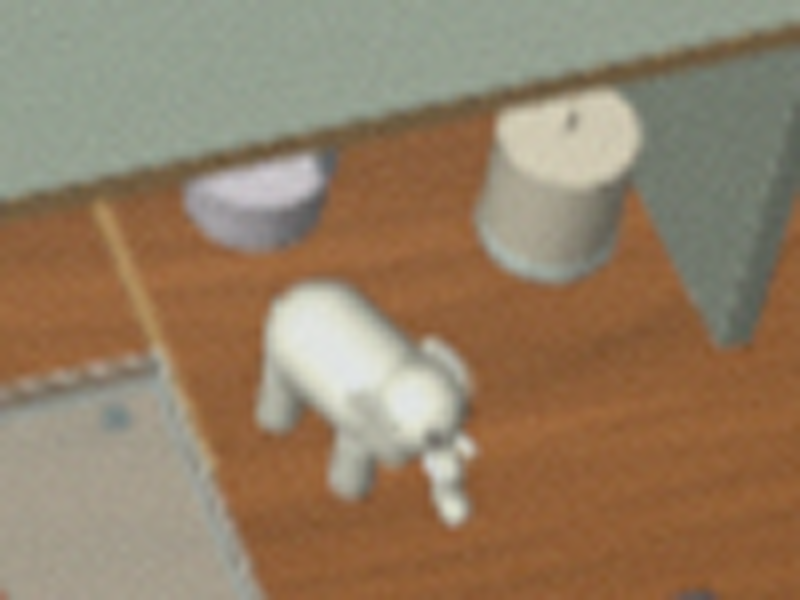

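View pics/top_e.png

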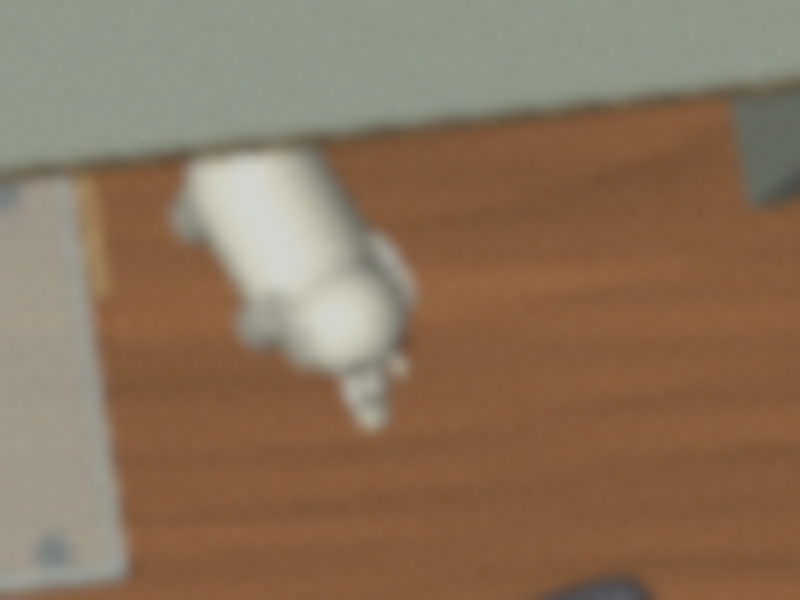

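View pics/top_j.png

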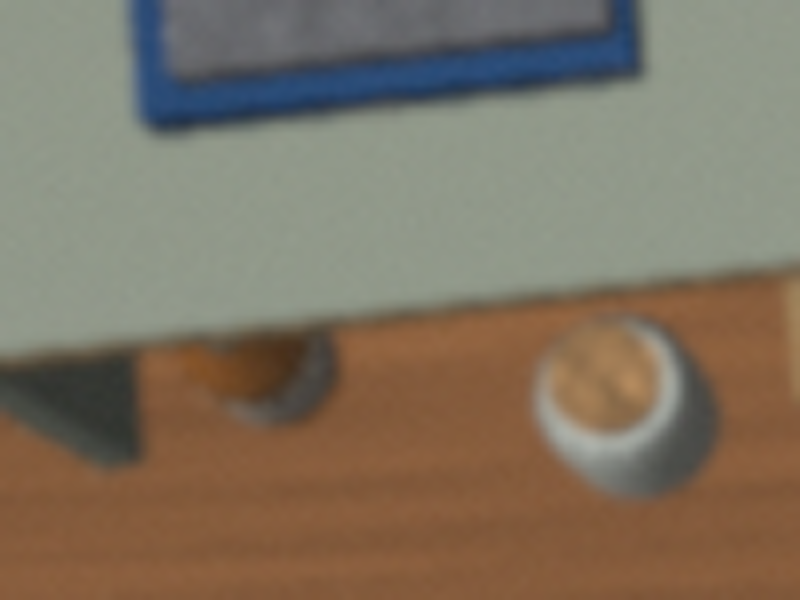

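Run:
```python
from h import *
p=[665.6,17.9,.0964];c,s=np.cos(p[2]),np.sin(p[2])
def loc(X): d=X[:2]-p[:2]; return np.round([c*d[0]+s*d[1],-s*d[0]+c*d[1]],1)
S=lambda x,y:(340+x/8,130+y/8)
T=lambda x,y:(370+x/8,150+y/8)
J=lambda x,y:(170+x/8,150+y/8)
def show(n,cam,px,z): w=ray(cam,*px,z); print(n,w.round(1),loc(w))
show('rearL foot S','side',S(275,418),3)
show('frontL foot S','side',S(350,490),3)
show('trunk tip S z30','side',S(455,515),30)
show('head S z86','side',S(420,380),80)
show('trunk T','top',T(372,425),30)
show('head T','top',T(345,320),80)
for q in [(195,180),(265,300),(320,150),(365,240)]: show('edge T','top',T(*q),54)
for q in [(265,340),(345,430),(330,283),(415,350)]: show('edge S','side',S(*q),60)
show('cork','top',J(603,382),92)
show('spray cap?','top',J(250,360),100)
show('candle top','side',S(570,140),79)
w=ray('top',*J(603,382),92)
for z,r in ((0,30),(62,30),(92,18)):
  P=[proj('top',[w[0]+r*np.cos(a),w[1]+r*np.sin(a),z]) for a in np.linspace(0,6.28,9)]
  print(z,[(np.round((q-[170,150])*8)).tolist() for q in P])
```

```text
rearL foot S [ 626.7 -196.6    3. ] [ -59.4 -209.8]
frontL foot S [ 581.  -220.2    3. ] [-107.1 -228.9]
trunk tip S z30 [ 541.4 -254.9   30. ] [-149.9 -259.6]
head S z86 [ 581.5 -243.5   80. ] [-108.8 -252.1]
trunk T [ 540.9 -258.1   30. ] [-150.7 -262.7]
head T [ 571.1 -240.9   80. ] [-118.9 -248.5]
edge T [ 630.1 -193.1   54. ] [ -55.7 -206.6]
edge T [ 584.3 -216.7   54. ] [-103.5 -225.7]
edge T [ 640.4 -239.8   54. ] [ -49.9 -254.1]
edge T [ 606.  -254.6   54. ] [ -85.5 -265.5]
edge S [ 629.9 -187.4   60. ] [ -55.3 -200.9]
edge S [ 574.9 -210.    60. ] [-112.2 -218.1]
edge S [ 656.2 -224.3   60. ] [ -32.7 -240.2]
edge S [ 612.2 -252.1   60. ] [ -79.1 -263.6]
cork [556.9 240.6  92. ] [-86.8 232.2]
spray cap? [566.1 364.7 100. ] [-65.7 354.8]
candle top [ 703.  -348.2   79. ] [   2. -368.]
0 [[642.0, 348.0], [586.0, 372.0], [562.0, 427.0], [585.0, 482.0], [641.0, 504.0], [697.0, 480.0], [720.0, 424.0], [697.0, 370.0], [642.0, 348.0]]
62 [[616.0, 316.0], [558.0, 341.0], [534.0, 399.0], [557.0, 456.0], [616.0, 478.0], [674.0, 453.0], [698.0, 395.0], [675.0, 338.0], [617.0, 316.0]]
92 [[603.0, 332.0], [568.0, 348.0], [553.0, 383.0], [567.0, 418.0], [603.0, 432.0], [639.0, 416.0], [653.0, 381.0], [639.0, 346.0], [603.0, 332.0]]
```

```bash
cat >> h.py <<'E'
from scipy.spatial.transform import Slerp
SH=[665.6,17.9,.0964]
def L2W(x,y,z=None):
    c,s=np.cos(SH[2]),np.sin(SH[2]); return np.array([SH[0]+c*x-s*y,SH[1]+s*x+c*y]+([] if z is None else [z]))
def W2L(X):
    c,s=np.cos(SH[2]),np.sin(SH[2]); d=np.array(X[:2])-SH[:2]; return np.array([c*d[0]+s*d[1],-s*d[0]+c*d[1]])
def tool(a,t):  # deg; flipped
    a,t=np.radians([a,t]); z=np.array([np.sin(t)*np.cos(a),np.sin(t)*np.sin(a),-np.cos(t)])
    x=np.array([np.sin(a),-np.cos(a),0]); return Rn.from_matrix(np.c_[x,np.cross(z,x),z])
def cur():
    s=monitor.state(); return np.array(s['eef_pos']),Rn.from_rotvec(s['eef_rot'])
def plan(wps,g):
    """wps: list of (grasp point, R, nrows)"""
    p0,R0=cur(); pp,RR=p0,R0; rows=[]
    for gp,R,n in wps:
        tcp=np.array(gp)+18.7*R.as_matrix()[:,2]
        rv=(RR.inv()*R).as_rotvec()
        print('# dist %.0f rot %.1f deg'%(np.linalg.norm(tcp-pp),np.degrees(np.linalg.norm(rv))))
        for k in range(1,n+1):
            u=k/n; P=pp+(tcp-pp)*u; Rk=RR*Rn.from_rotvec(rv*u)
            d=R0.inv().apply(P-p0); w=(R0.inv()*Rk).as_rotvec()
            rows.append([round(float(v),1) for v in d]+[round(float(v),3) for v in w]+[g])
        pp,RR=tcp,R
    for r in rows: print(r,',',sep='',end='')
    print()
def st():
    s=monitor.state(); p,R=cur(); z=R.as_matrix()[:,2]
    print('t',round(s['t'],2),'gp',(p-18.7*z).round(1),'a,t',np.degrees(np.arctan2(z[1],z[0])).round(1),np.degrees(np.arccos(-z[2])).round(1),'x',R.as_matrix()[:,0].round(2),'w',round(s['width'],3),'F',np.round(s['wrist_force'],1),'q',np.round(s['joint_pos'],2))
E
python3 - <<'E'
from h import *
st()
R=tool(23,30); z=R.as_matrix()[:,2]; g=np.array([557.3,240.5,47]); 
pre=g-110*z; print(pre)
# mid: vertical tool yaw -85 
plan([((300,420,220),tool(23,0),18)],1)
R1=tool(23,0)
p0,R0=cur(); print((R0.inv()*R1).as_rotvec())
E
```

```text
t 1.3 gp [156.9 630.7 222.4] a,t -85.4 0.0 x [ 0.24  0.97 -0.  ] w 1.001 F [0.7 0.1 0.5] q [-1.43  0.33  0.04  1.47 -0.01  1.34 -0.06]
[506.67223306 219.00978793 142.26279442]
# dist 255 rot 143.0 deg
[-9.4, 10.5, 0.1, 0.0, -0.0, 0.139, 1],[-18.9, 21.1, 0.3, 0.0, -0.0, 0.277, 1],[-28.3, 31.6, 0.4, 0.0, -0.0, 0.416, 1],[-37.8, 42.2, 0.5, 0.0, -0.0, 0.555, 1],[-47.2, 52.7, 0.7, 0.0, -0.0, 0.693, 1],[-56.7, 63.2, 0.8, 0.0, -0.0, 0.832, 1],[-66.1, 73.8, 0.9, 0.0, -0.0, 0.971, 1],[-75.5, 84.3, 1.1, 0.0, -0.0, 1.109, 1],[-85.0, 94.9, 1.2, 0.0, -0.0, 1.248, 1],[-94.4, 105.4, 1.3, 0.0, -0.0, 1.387, 1],[-103.9, 115.9, 1.5, 0.0, -0.0, 1.526, 1],[-113.3, 126.5, 1.6, 0.0, -0.0, 1.664, 1],[-122.7, 137.0, 1.7, 0.0, -0.0, 1.803, 1],[-132.2, 147.6, 1.9, 0.0, -0.0, 1.942, 1],[-141.6, 158.1, 2.0, 0.0, -0.0, 2.08, 1],[-151.1, 168.6, 2.1, 0.0, -0.0, 2.219, 1],[-160.5, 179.2, 2.3, 0.0, -0.0, 2.358, 1],[-170.0, 189.7, 2.4, 0.0, -0.0, 2.496, 1],
[ 8.84074106e-05 -6.02788283e-08  2.49632139e+00]
```

>>> carry_out(targets=[[-10,15,0,0,0,0.14,1],[-20,30,0,0,0,0.28,1],[-40,45,0,0,0,0.42,1],[-60,62,0,0,0,0.56,1],[-80,80,0,0,0,0.69,1],[-100,97,0,0,0,0.83,1],[-120,115,0,0,0,0.97,1],[-140,132,0,0,0,1.11,1],[-160,150,0,0,0,1.25,1],[-180,165,0,0,0,1.39,1]])

```text
t: 2.3
eef_pos: [274.3, 415.2, 203.9]
eef_rot: [-3.139, 0.109, -0.0]
wrist_force: [0.6, -0.0, -0.8]
width: 0.997
```

Run:
```python
from h import *
st()
R=tool(23,30); z=R.as_matrix()[:,2]; g=np.array([557.3,240.5,47]); 
plan([((400,280,220),tool(23,10),10)],1)
```

```text
t 2.3 gp [274.3 415.1 222.6] a,t 66.4 0.0 x [ 1.   -0.07  0.  ] w 0.997 F [ 0.6 -0.  -0.8] q [-1.34  0.01  0.27  1.84 -0.    1.29 -1.14]
# dist 186 rot 63.7 deg
[13.8, 12.5, 0.2, 0.016, 0.01, 0.11, 1],[27.5, 24.9, 0.5, 0.031, 0.019, 0.219, 1],[41.3, 37.4, 0.7, 0.047, 0.029, 0.329, 1],[55.1, 49.9, 0.9, 0.062, 0.038, 0.439, 1],[68.8, 62.3, 1.1, 0.078, 0.048, 0.549, 1],[82.6, 74.8, 1.4, 0.094, 0.058, 0.658, 1],[96.4, 87.3, 1.6, 0.109, 0.067, 0.768, 1],[110.1, 99.7, 1.8, 0.125, 0.077, 0.878, 1],[123.9, 112.2, 2.0, 0.141, 0.086, 0.987, 1],[137.7, 124.7, 2.3, 0.156, 0.096, 1.097, 1],
```

>>> carry_out(targets=[[14,12,0,0.02,0.01,0.11,1],[28,25,0,0.03,0.02,0.22,1],[41,37,1,0.05,0.03,0.33,1],[55,50,1,0.06,0.04,0.44,1],[69,62,1,0.08,0.05,0.55,1],[83,75,1,0.09,0.06,0.66,1],[96,87,2,0.11,0.07,0.77,1],[110,100,2,0.13,0.08,0.88,1],[124,112,2,0.14,0.09,0.99,1],[138,125,2,0.16,0.1,1.1,1]])

```text
t: 3.3
eef_pos: [403.8, 280.4, 202.1]
eef_rot: [-2.485, 1.659, -0.15]
wrist_force: [0.2, 0.4, -0.2]
width: 1.0
```

Run:
```python
from h import *
st()
R=tool(23,30); z=R.as_matrix()[:,2]; g=np.array([557.3,240.5,47]); 
plan([(g-110*z,R,10)],1)
```

```text
t 3.3 gp [400.7 279.1 220.5] a,t 22.5 10.3 x [ 0.38 -0.92  0.  ] w 1.0 F [ 0.2  0.4 -0.2] q [-1.14 -0.16  0.36  2.    0.14  1.12 -2.01]
# dist 147 rot 19.7 deg
[9.6, -6.6, 8.9, 0.034, -0.0, -0.001, 1],[19.2, -13.2, 17.9, 0.069, -0.001, -0.001, 1],[28.8, -19.7, 26.8, 0.103, -0.001, -0.002, 1],[38.4, -26.3, 35.7, 0.137, -0.001, -0.003, 1],[48.0, -32.9, 44.6, 0.172, -0.001, -0.004, 1],[57.6, -39.5, 53.6, 0.206, -0.002, -0.004, 1],[67.2, -46.1, 62.5, 0.24, -0.002, -0.005, 1],[76.8, -52.6, 71.4, 0.274, -0.002, -0.006, 1],[86.4, -59.2, 80.4, 0.309, -0.003, -0.006, 1],[96.0, -65.8, 89.3, 0.343, -0.003, -0.007, 1],
```

>>> carry_out(targets=[[10,-7,9,0.03,0,0,1],[19,-13,18,0.07,0,0,1],[29,-20,27,0.1,0,0,1],[38,-26,36,0.14,0,0,1],[48,-33,45,0.17,0,0,1],[58,-40,54,0.21,0,0,1],[67,-46,62,0.24,0,0,1],[77,-53,71,0.27,0,-0.01,1],[86,-59,80,0.31,0,-0.01,1],[96,-66,89,0.34,0,-0.01,1]])

```text
t: 4.3
eef_pos: [515.6, 222.5, 126.3]
eef_rot: [-2.237, 1.476, -0.398]
wrist_force: [-0.7, 0.5, -0.1]
width: 1.001
```

Run:
```python
from h import *
st()
R=tool(23,30); z=R.as_matrix()[:,2]; g=np.array([557.3,240.5,47]); 
plan([(g-110*z,R,1),(g,R,8)],1)
cv2.imwrite('pics/s1.png',optics.capture('side')); crop('top',150,120,350,270,4,'t1')
```

```text
t 4.3 gp [507.  218.9 142.5] a,t 22.8 29.9 x [ 0.39 -0.92  0.  ] w 1.001 F [-0.7  0.5 -0.1] q [-1.04 -0.18  0.47  2.28  0.32  0.53 -1.96]
# dist 0 rot 0.2 deg
# dist 110 rot 0.0 deg
[-0.2, 0.3, 0.1, 0.001, -0.002, 0.003, 1],[-0.3, 0.3, 13.8, 0.001, -0.002, 0.003, 1],[-0.3, 0.3, 27.6, 0.001, -0.002, 0.003, 1],[-0.3, 0.3, 41.3, 0.001, -0.002, 0.003, 1],[-0.3, 0.2, 55.1, 0.001, -0.002, 0.003, 1],[-0.4, 0.2, 68.8, 0.001, -0.002, 0.003, 1],[-0.4, 0.2, 82.6, 0.001, -0.002, 0.003, 1],[-0.4, 0.2, 96.3, 0.001, -0.002, 0.003, 1],[-0.4, 0.2, 110.1, 0.001, -0.002, 0.003, 1],
```

View pics/s1.png

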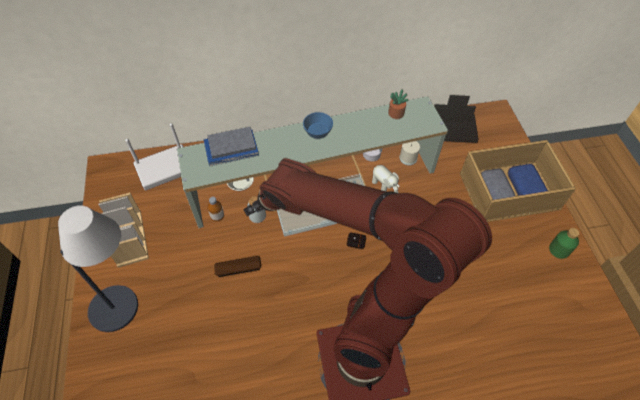

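View pics/t1.png

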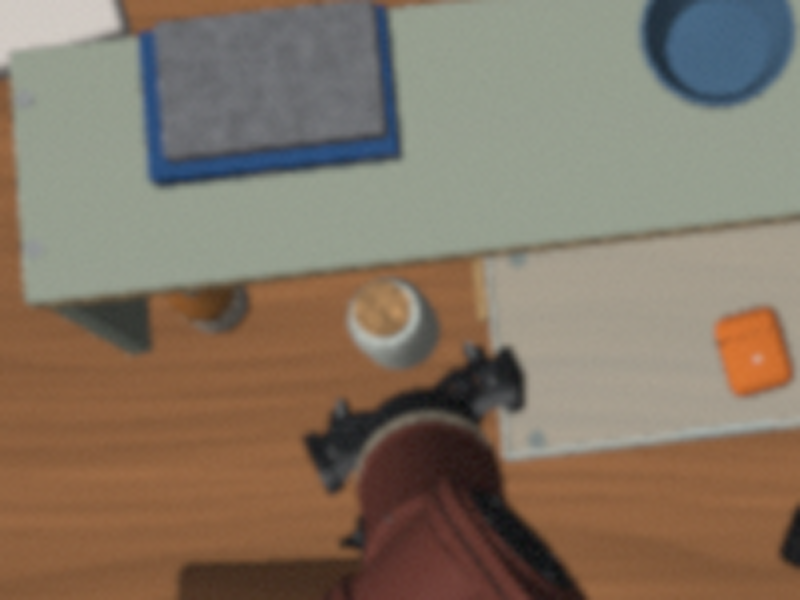

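>>> carry_out(targets=[[0,0,13,0,0,0,1],[0,0,26,0,0,0,1],[0,0,39,0,0,0,1],[0,0,52,0,0,0,1],[0,0,65,0,0,0,1],[0,0,78,0,0,0,1],[0,0,90,0,0,0,1],[0,0,100,0,0,0,1],[0,0,107,0,0,0,1],[0,0,109,0,0,0,1]])

```text
t: 5.4
eef_pos: [564.8, 242.7, 30.2]
eef_rot: [-2.24, 1.48, -0.396]
wrist_force: [-1.2, -0.0, -0.4]
width: 0.998
```

Run:
```python
from h import *
st()
crop('side',190,150,310,240,6,'s2'); crop('top',180,150,300,240,6,'t2')
```

```text
t 5.4 gp [556.3 239.2  46.4] a,t 22.7 29.7 x [ 0.39 -0.92  0.  ] w 0.998 F [-1.2 -0.  -0.4] q [-1.    0.14  0.51  2.25 -0.06  0.25 -1.63]
```

View pics/s2.png

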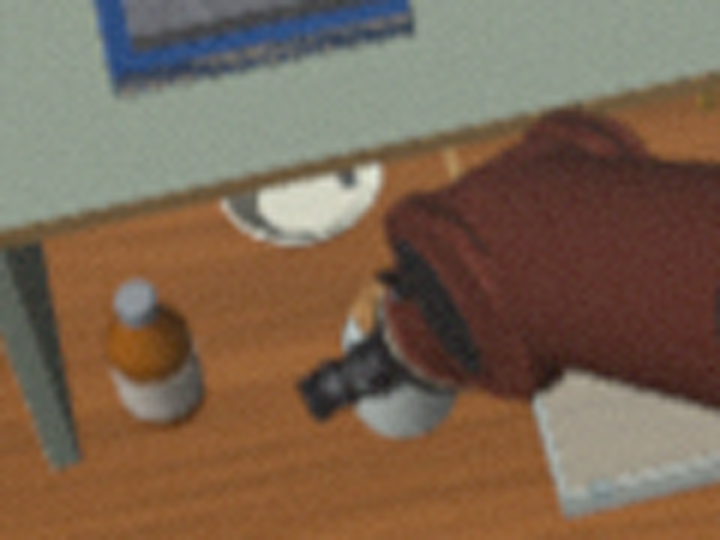

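View pics/t2.png

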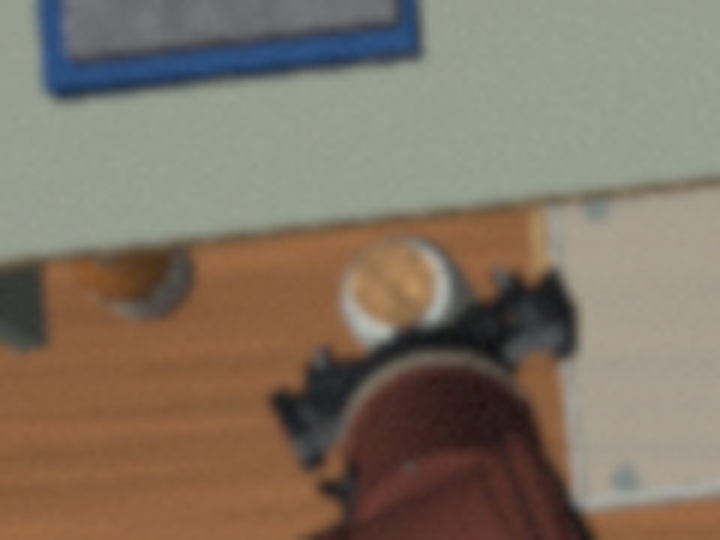

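>>> carry_out(targets=[[0,0,0,0,0,0,0.5],[0,0,0,0,0,0,0.5],[0,0,0,0,0,0,0.5],[0,0,0,0,0,0,0.5],[0,0,0,0,0,0,0.5],[0,0,0,0,0,0,0.5]], force=28)

```text
t: 6.1
eef_pos: [565.3, 243.3, 31.9]
eef_rot: [-2.237, 1.478, -0.397]
wrist_force: [-4.7, -1.2, 8.7]
width: 0.636
```

Run:
```python
from h import *
st()
crop('top',180,150,300,240,6,'t3')
```

```text
t 6.1 gp [556.8 239.7  48.1] a,t 22.8 29.8 x [ 0.39 -0.92  0.  ] w 0.636 F [-4.7 -1.2  8.7] q [-1.    0.14  0.51  2.25 -0.05  0.25 -1.63]
```

View pics/t3.png

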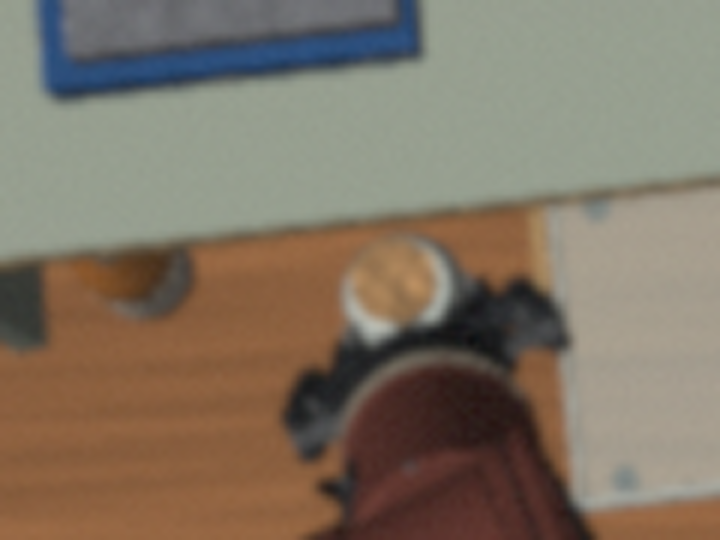

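Run:
```python
from h import *
p,R=cur(); gp=p-18.7*R.as_matrix()[:,2]
c=W2L(gp); print(c)
a=gp+[0,0,6]
b=np.r_[L2W(c[0]-45,c[1]),gp[2]+12]
d=np.r_[L2W(-127,c[1]-20),gp[2]+45]
plan([(a,R,3),(b,R,5)],.5)
```

```text
[-86.98282987 231.29697713]
# dist 6 rot 0.0 deg
# dist 45 rot 0.0 deg
[0.0, -1.0, -1.7, 0.0, 0.0, 0.0, 0.5],[0.0, -2.0, -3.5, 0.0, 0.0, 0.0, 0.5],[0.0, -3.0, -5.2, 0.0, 0.0, 0.0, 0.5],[-2.7, 3.9, -10.5, 0.0, 0.0, 0.0, 0.5],[-5.4, 10.7, -15.8, 0.0, 0.0, 0.0, 0.5],[-8.1, 17.6, -21.1, 0.0, 0.0, 0.0, 0.5],[-10.8, 24.4, -26.5, 0.0, 0.0, 0.0, 0.5],[-13.5, 31.2, -31.8, 0.0, 0.0, 0.0, 0.5],
```

>>> carry_out(targets=[[0,-1,-2,0,0,0,0.4],[0,-2,-4,0,0,0,0.4],[0,-3,-6,0,0,0,0.4],[-3,4,-11,0,0,0,0.4],[-5,11,-16,0,0,0,0.4],[-8,18,-21,0,0,0,0.4],[-11,24,-27,0,0,0,0.4],[-14,31,-32,0,0,0,0.4],[-14,31,-32,0,0,0,0.4]])

```text
t: 7.05
eef_pos: [519.5, 239.5, 44.3]
eef_rot: [-2.237, 1.478, -0.395]
wrist_force: [-1.5, -2.4, 3.0]
width: 0.402
```

Run:
```python
from h import *
st()
crop('side',190,150,310,240,6,'s4');crop('top',180,150,300,240,6,'t4')
```

```text
t 7.05 gp [510.9 235.9  60.5] a,t 22.9 29.8 x [ 0.39 -0.92  0.  ] w 0.402 F [-1.5 -2.4  3. ] q [-1.14  0.01  0.59  2.34  0.25  0.29 -1.95]
```

View pics/t4.png

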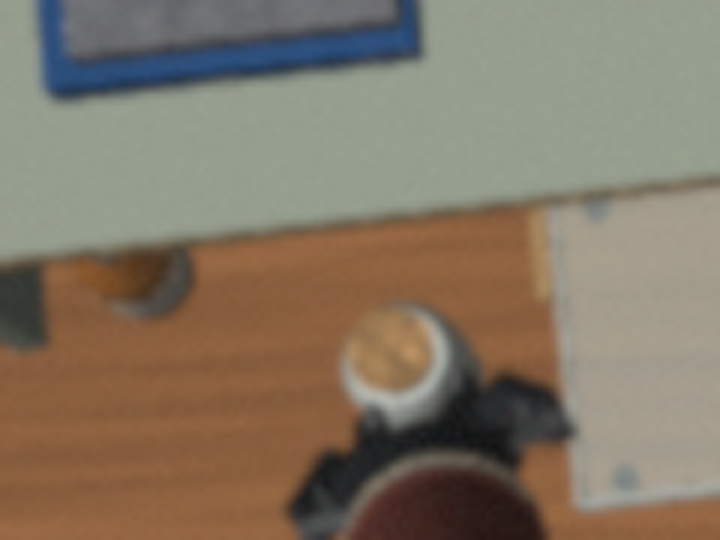

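View pics/s4.png

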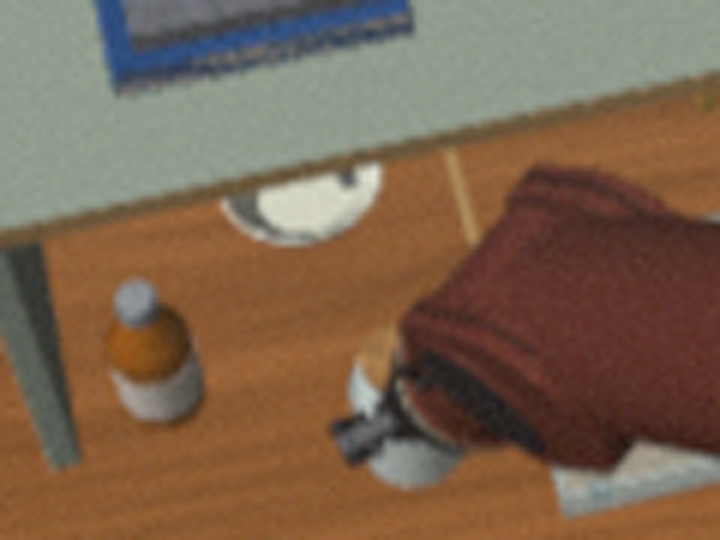

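Run:
```python
from h import *
T=lambda x,y:(180+x/6,150+y/6)
for n,q in (('before',(393,282)),('now',(388,348))):
  for z in (92,104): w=ray('top',*T(*q),z); print(n,z,w.round(1),W2L(w).round(1))
st()
crop('top',215,190,275,235,12,'t5')
```

```text
before 92 [559.  240.3  92. ] [-84.7 231.6]
before 104 [556.8 238.4 104. ] [-87.1 229.9]
now 92 [527.3 242.5  92. ] [-116.   236.9]
now 104 [525.3 240.6 104. ] [-118.2  235.2]
t 7.15 gp [512.3 236.2  61. ] a,t 22.9 29.9 x [ 0.39 -0.92  0.  ] w 0.402 F [-2.7 -2.3  4.4] q [-1.14  0.01  0.59  2.33  0.25  0.29 -1.95]
```

View pics/t5.png

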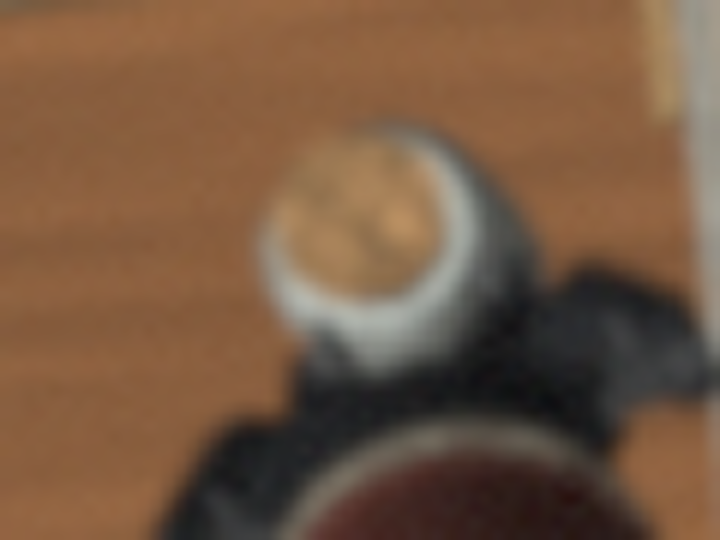

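Run:
```python
from h import *
S=lambda q:((q-[190,150])*6).round().tolist()
for z,xy in ((0,(527.3,242.5)),(12,(525.3,240.6))):
  print(z,[S(proj('side',[xy[0]+30*np.cos(a),xy[1]+30*np.sin(a),z])) for a in np.arange(0,6.28,.785)],'cork',S(proj('side',[*xy,z+92])))
im=crop('side',225,180,285,225,12,'s5')
```

```text
0 [[406.0, 400.0], [372.0, 418.0], [360.0, 451.0], [379.0, 480.0], [418.0, 487.0], [453.0, 469.0], [463.0, 435.0], [444.0, 407.0]] cork [396.0, 356.0]
12 [[408.0, 392.0], [373.0, 410.0], [362.0, 443.0], [381.0, 472.0], [420.0, 479.0], [455.0, 460.0], [465.0, 427.0], [446.0, 399.0]] cork [397.0, 347.0]
```

View pics/s5.png

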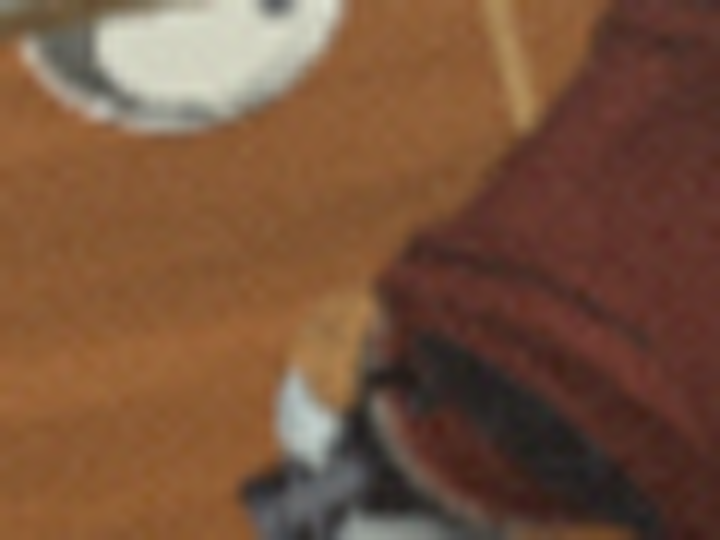

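>>> carry_out(targets=[[0,0,0,0,0,0,1],[0,0,0,0,0,0,1],[0,0,-5,0,0,0,1],[0,0,-15,0,0,0,1],[0,0,-30,0,0,0,1],[0,0,-45,0,0,0,1],[0,0,-55,0,0,0,1],[0,0,-60,0,0,0,1]])

```text
t: 8.05
eef_pos: [493.7, 228.2, 97.9]
eef_rot: [-2.234, 1.478, -0.397]
wrist_force: [-0.2, -0.8, -0.4]
width: 0.998
```

Run:
```python
from h import *
st()
crop('side',210,170,290,230,10,'s6');crop('top',200,160,280,220,10,'t6')
```

```text
t 8.05 gp [485.1 224.6 114.1] a,t 22.9 30.0 x [ 0.39 -0.92  0.  ] w 0.998 F [-0.2 -0.8 -0.4] q [-1.13 -0.19  0.52  2.35  0.42  0.48 -2.1 ]
```

View pics/t6.png

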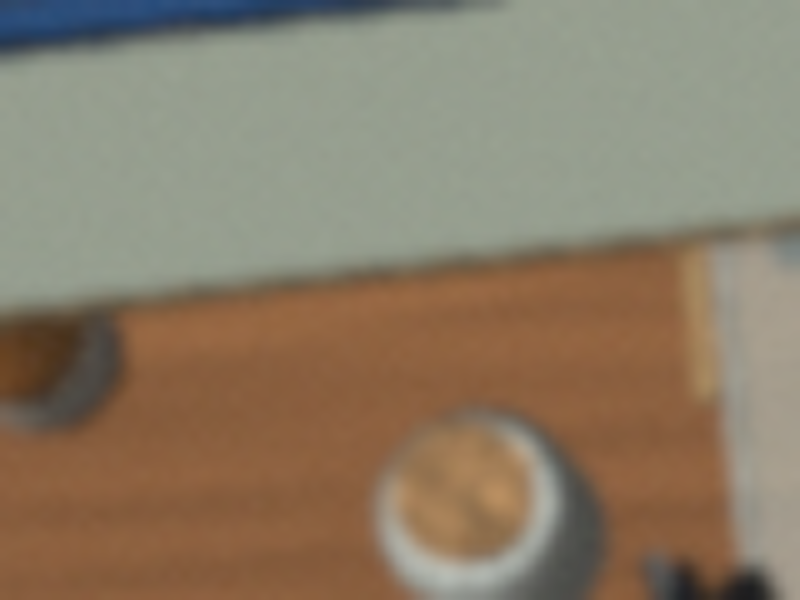

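View pics/s6.png

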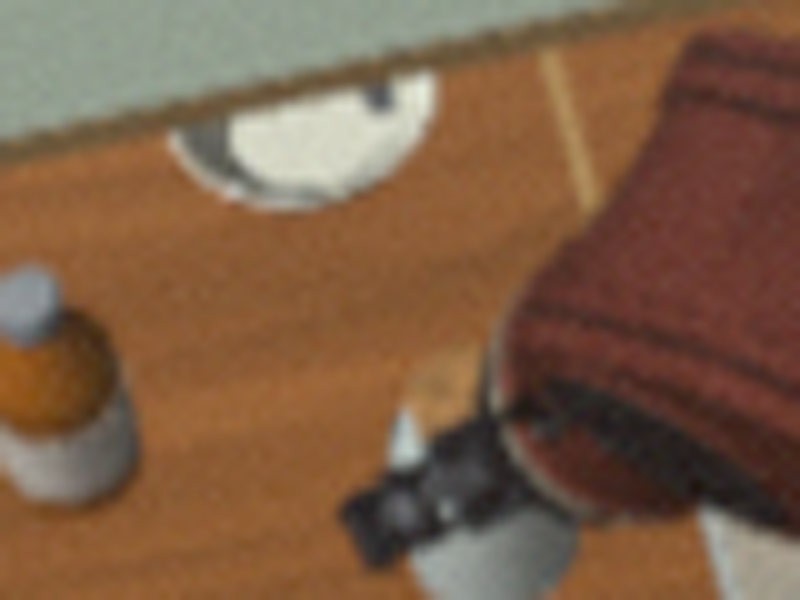

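Run:
```python
from h import *
w=ray('top',200+46.5,160+48.8,92); print(w,W2L(w))
for z,r in ((0,30),(62,30),(92,19)):
  print(z,[((proj('top',[w[0]+r*np.cos(a),w[1]+r*np.sin(a),z])-[200,160])*10).round().tolist() for a in np.arange(0,6.28,.785)])
R=tool(23,33); Z=R.as_matrix()[:,2]; g=np.array([w[0],w[1],43])
plan([(g-75*Z,R,3),(g,R,7)],.87)
```

```text
[524.87005756 237.29518805  92.        ] [-118.95959568  231.92192617]
0 [[513.0, 438.0], [443.0, 468.0], [413.0, 538.0], [442.0, 607.0], [512.0, 634.0], [582.0, 604.0], [612.0, 534.0], [583.0, 465.0]]
62 [[482.0, 403.0], [408.0, 434.0], [378.0, 506.0], [407.0, 578.0], [481.0, 607.0], [554.0, 575.0], [585.0, 502.0], [555.0, 431.0]]
92 [[465.0, 422.0], [418.0, 442.0], [398.0, 489.0], [417.0, 536.0], [465.0, 554.0], [512.0, 534.0], [532.0, 487.0], [513.0, 440.0]]
# dist 8 rot 3.1 deg
# dist 75 rot 0.0 deg
[1.3, 0.8, 2.4, 0.018, -0.0, 0.0, 0.87],[2.6, 1.6, 4.7, 0.036, -0.001, 0.001, 0.87],[3.9, 2.4, 7.1, 0.053, -0.001, 0.001, 0.87],[3.9, 1.8, 17.8, 0.053, -0.001, 0.001, 0.87],[3.9, 1.2, 28.5, 0.053, -0.001, 0.001, 0.87],[3.8, 0.7, 39.2, 0.053, -0.001, 0.001, 0.87],[3.8, 0.1, 49.8, 0.053, -0.001, 0.001, 0.87],[3.8, -0.5, 60.5, 0.053, -0.001, 0.001, 0.87],[3.8, -1.0, 71.2, 0.053, -0.001, 0.001, 0.87],[3.8, -1.6, 81.9, 0.053, -0.001, 0.001, 0.87],
```

>>> carry_out(targets=[[1,1,2,0.02,0,0,0.87],[3,2,5,0.04,0,0,0.87],[4,2,7,0.05,0,0,0.87],[4,2,18,0.05,0,0,0.87],[4,1,29,0.05,0,0,0.87],[4,1,40,0.05,0,0,0.87],[4,0,51,0.05,0,0,0.87],[4,-1,62,0.05,0,0,0.87],[4,-1,72,0.05,0,0,0.87],[4,-2,82,0.05,0,0,0.87]])

```text
t: 9.15
eef_pos: [534.9, 241.1, 26.5]
eef_rot: [-2.197, 1.452, -0.43]
wrist_force: [0.1, 0.0, -0.7]
width: 0.873
```

Run:
```python
from h import *
st()
crop('top',200,160,280,220,10,'t7')
```

```text
t 9.15 gp [525.6 237.2  42.2] a,t 22.8 32.8 x [ 0.39 -0.92  0.  ] w 0.873 F [ 0.1  0.  -0.7] q [-1.07  0.08  0.54  2.36  0.27  0.16 -1.98]
```

View pics/t7.png

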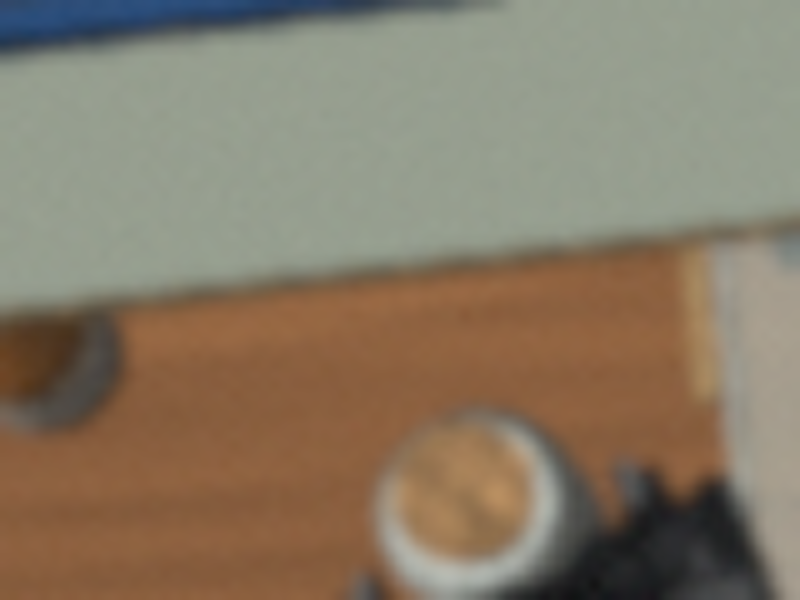

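Run:
```python
from h import *
p,R=cur(); M=R.as_matrix()
print(((proj('top',[524.9,237.3,45])-[200,160])*10))
for back in (0,10,20,30,40,50):
  for s in (-1,1):
    print(back,s,((proj('top',p-back*M[:,2]+s*43*M[:,0])-[200,160])*10).round())
```

```text
[489.95375564 513.18403644]
0 -1 [353. 549.]
0 1 [619. 431.]
10 -1 [355. 561.]
10 1 [623. 443.]
20 -1 [357. 574.]
20 1 [627. 454.]
30 -1 [359. 586.]
30 1 [630. 466.]
40 -1 [361. 599.]
40 1 [634. 478.]
50 -1 [363. 612.]
50 1 [637. 491.]
```

Run:
```python
from h import *
im=np.mean([optics.capture('top').astype(float) for _ in range(6)],0)
o=np.clip(im*1.5,0,255).astype(np.uint8)[190:245,215:285]
o=cv2.resize(o,None,fx=11,fy=11,interpolation=cv2.INTER_CUBIC)
p,R=cur(); M=R.as_matrix()
for back,col in ((0,(0,255,0)),(19,(0,255,255)),(54+19,(255,0,255))):
  for s in (-1,1):
    for w in (-11,11):
      q=(proj('top',p-back*M[:,2]+s*37*M[:,0]+w*M[:,1])-[215,190])*11
      cv2.circle(o,tuple(int(v) for v in q),4,col,-1)
cv2.imwrite('pics/t8.png',o)
im=np.mean([optics.capture('side').astype(float) for _ in range(6)],0)
o=np.clip(im*1.5,0,255).astype(np.uint8)[185:240,225:295]
o=cv2.resize(o,None,fx=11,fy=11,interpolation=cv2.INTER_CUBIC)
for back,col in ((0,(0,255,0)),(19,(0,255,255)),(54+19,(255,0,255))):
  for s in (-1,1):
    for w in (-11,11):
      q=(proj('side',p-back*M[:,2]+s*37*M[:,0]+w*M[:,1])-[225,185])*11
      cv2.circle(o,tuple(int(v) for v in q),4,col,-1)
cv2.imwrite('pics/s8.png',o)
```

```text
(no output)
```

View pics/t8.png

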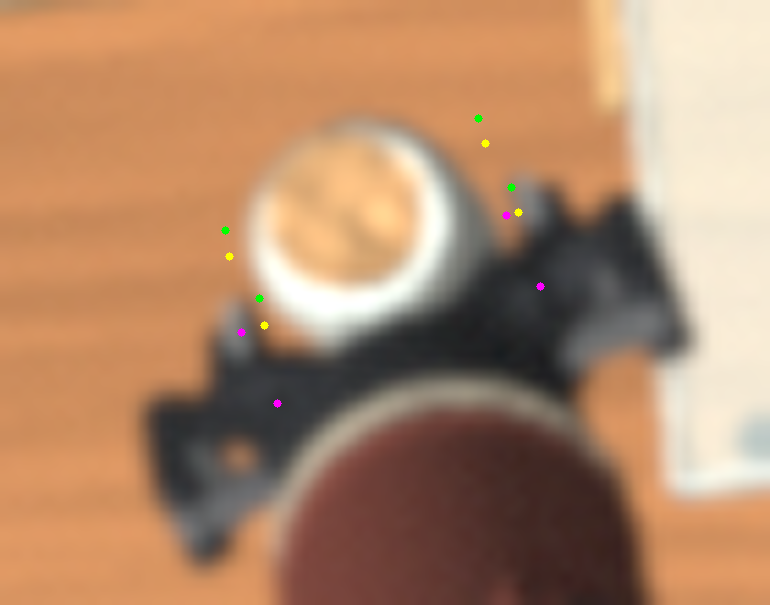

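View pics/s8.png

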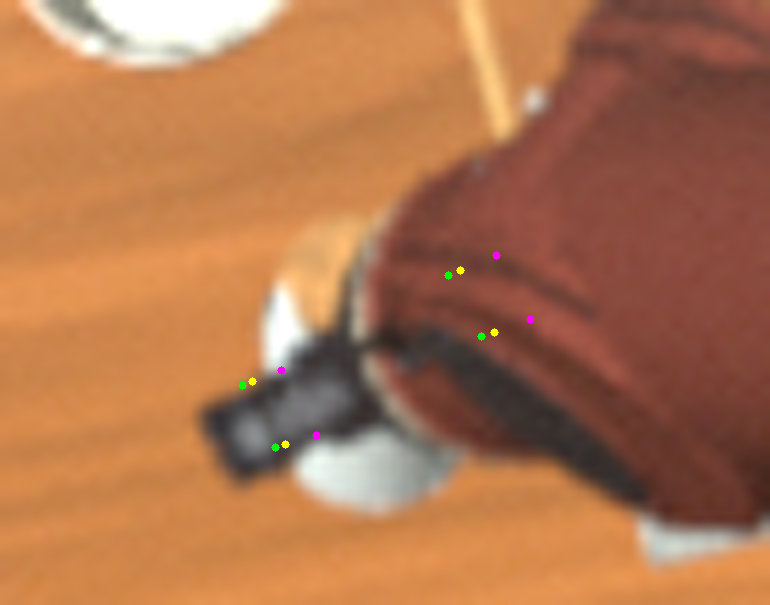

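Run:
```python
from h import *
print(proj('top',[0,0,0]),proj('side',[0,0,0]),ray('top',294,353,0),ray('top',374,352,0))
print(ray('side',318,332,0),ray('side',391,323,0))
im=np.mean([optics.capture('top').astype(float) for _ in range(3)],0)
cv2.imwrite('pics/t9.png',np.clip(im*1.5,0,255).astype(np.uint8))
```

```text
[334.04860437 394.05028641] [361.53330786 361.85719559] [115.27147245 112.7289486    0.        ] [ 113.10116141 -118.17718901    0.        ]
[111.57413089 109.37527637   0.        ] [  98.20299086 -116.20404133    0.        ]
```

View pics/t9.png

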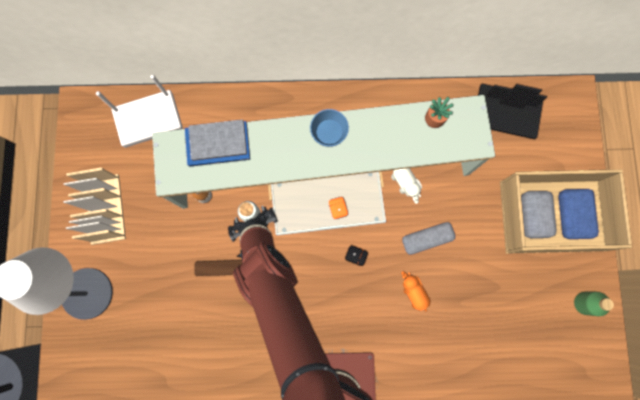

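```bash
cat > ov.py <<'E'
from h import *
import sys
tag=sys.argv[1]; half=float(sys.argv[2]); x0,y0,x1,y1=map(int,sys.argv[3:7]); u0,v0,u1,v1=map(int,sys.argv[7:11])
p,R=cur(); M=R.as_matrix()
for cam,(a,b,c,d) in (('top',(x0,y0,x1,y1)),('side',(u0,v0,u1,v1))):
  im=np.mean([optics.capture(cam).astype(float) for _ in range(4)],0)
  o=np.clip(im*1.7,0,255).astype(np.uint8)[b:d,a:c]; k=min(780//(c-a),590//(d-b))
  o=cv2.resize(o,None,fx=k,fy=k,interpolation=cv2.INTER_CUBIC)
  P=lambda back,s,w:tuple(int(v) for v in (proj(cam,p-back*M[:,2]+s*M[:,0]+w*M[:,1])-[a,b])*k)
  for sg in (-1,1):
    for back,col in ((13,(0,255,0)),(32,(0,255,255)),(73,(255,0,255))):
      pts=np.array([P(back,sg*half,-11),P(back,sg*half,11),P(back,sg*(half+20),11),P(back,sg*(half+20),-11)])
      cv2.polylines(o,[pts],True,col,1)
  cv2.imwrite(f'pics/{tag}_{cam}.png',o)
E
python3 ov.py a 37 215 190 285 245 225 185 295 240
```

```text
(no output)
```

View pics/a_top.png

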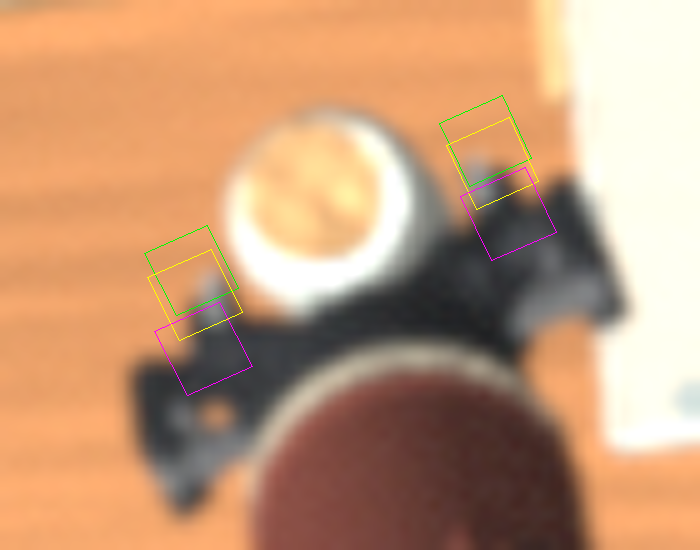

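View pics/a_side.png

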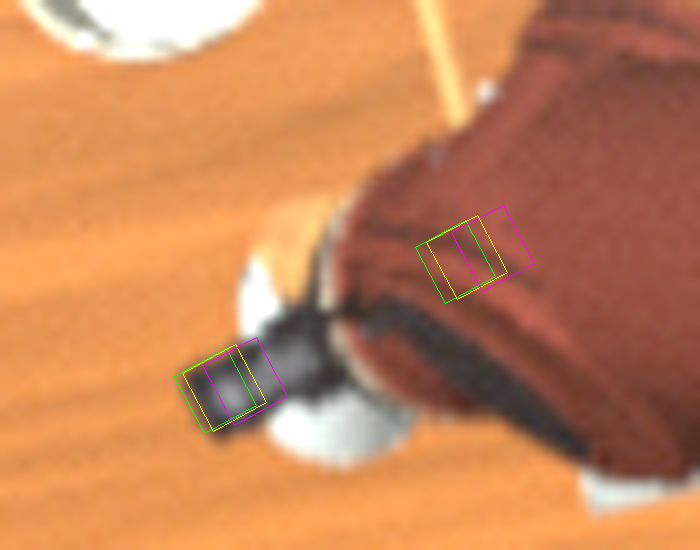

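>>> carry_out(targets=[[0,0,3,0,0,0,0.87],[0,0,6,0,0,0,0.87],[0,0,9,0,0,0,0.87],[0,0,12,0,0,0,0.87],[0,0,12,0,0,0,0.87]])

```text
t: 10.85
eef_pos: [540.7, 243.6, 16.8]
eef_rot: [-2.196, 1.452, -0.429]
wrist_force: [0.4, -0.7, -0.3]
width: 0.874
```

```bash
python3 -c "
from h import *
st()"; python3 ov.py b 37 215 190 285 245 225 185 295 240
```

```text
t 10.85 gp [531.3 239.6  32.5] a,t 22.9 32.8 x [ 0.39 -0.92  0.  ] w 0.874 F [ 0.4 -0.7 -0.3] q [-1.02  0.11  0.49  2.35  0.21  0.13 -1.92]
```

View pics/b_top.png

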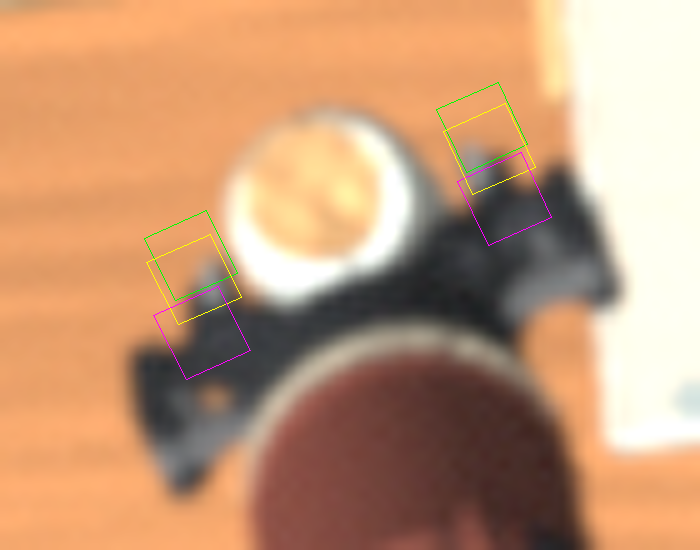

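View pics/b_side.png

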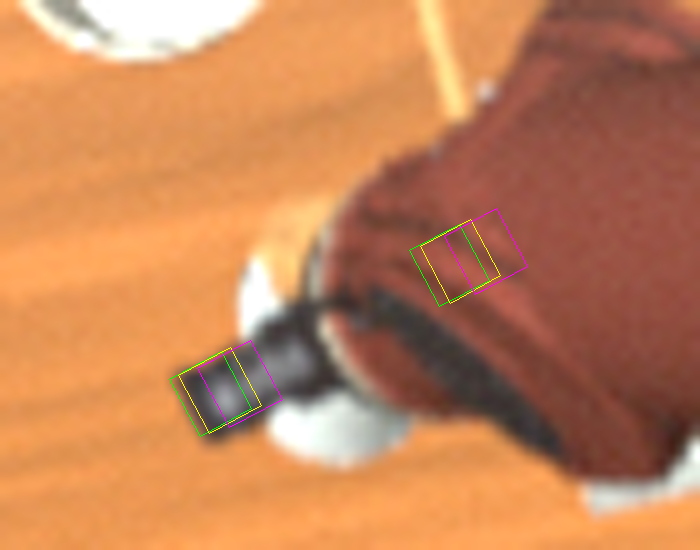

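>>> carry_out(targets=[[0,0,3,0,0,0,0.87],[0,0,6,0,0,0,0.87],[0,0,9,0,0,0,0.87],[0,0,11,0,0,0,0.87],[0,0,11,0,0,0,0.87]])

```text
t: 11.75
eef_pos: [546.1, 245.9, 7.8]
eef_rot: [-2.196, 1.452, -0.429]
wrist_force: [0.6, 0.7, 0.3]
width: 0.87
```

```bash
python3 -c "
from h import *
st()"; python3 ov.py c 37 215 190 285 245 225 185 295 240
```

```text
t 11.75 gp [536.8 242.   23.5] a,t 22.9 32.8 x [ 0.39 -0.92  0.  ] w 0.87 F [0.6 0.7 0.3] q [-0.97  0.15  0.44  2.34  0.17  0.1  -1.89]
```

View pics/c_top.png

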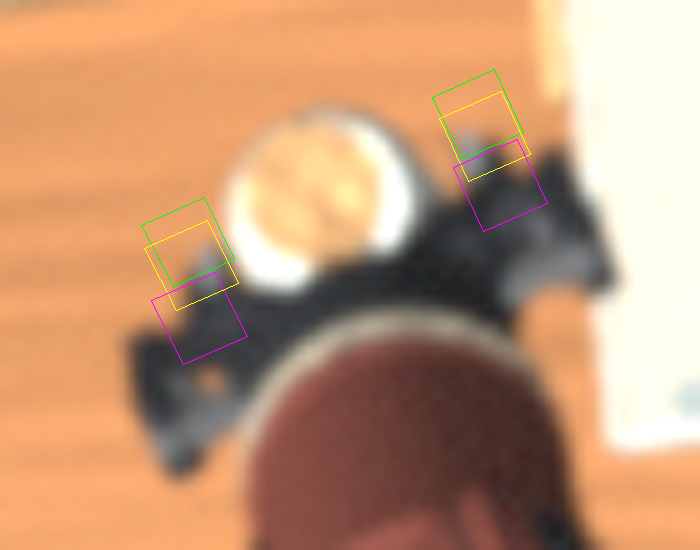

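>>> carry_out(targets=[[0,0,0,0,0,0,0.6],[0,0,0,0,0,0,0.6],[0,0,0,0,0,0,0.6],[0,0,0,0,0,0,0.6],[0,0,0,0,0,0,0.6]], force=26)

```text
t: 12.65
eef_pos: [546.3, 246.5, 8.6]
eef_rot: [-2.195, 1.451, -0.429]
wrist_force: [-3.0, -0.7, 6.1]
width: 0.691
```

```bash
python3 -c "
from h import *
st()"; python3 ov.py d 30 215 190 285 245 225 185 295 240
```

```text
t 12.65 gp [537.  242.6  24.3] a,t 23.0 32.9 x [ 0.39 -0.92  0.  ] w 0.691 F [-3.  -0.7  6.1] q [-0.97  0.15  0.45  2.34  0.17  0.1  -1.89]
```

View pics/d_top.png

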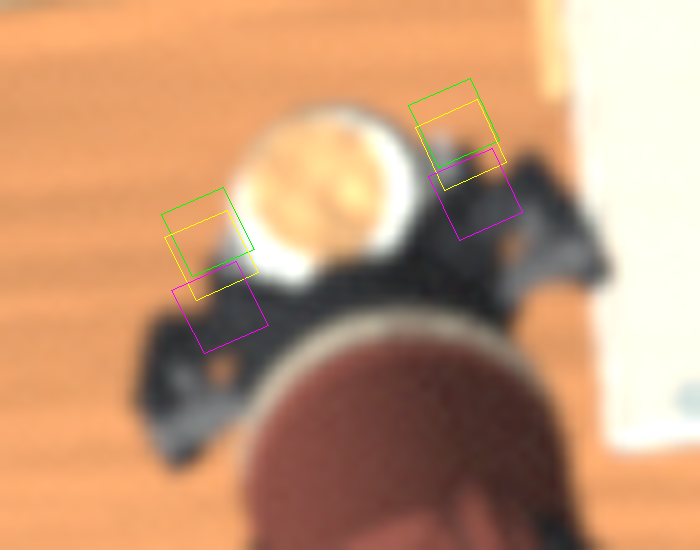

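>>> carry_out(targets=[[0,-1,-2,0,0,0,0.6],[0,-3,-4,0,0,0,0.6],[0,-4,-6,0,0,0,0.6],[0,-5.5,-8.5,0,0,0,0.6],[0,-5.5,-8.5,0,0,0,0.6]])

```text
t: 13.55
eef_pos: [546.4, 246.6, 19.2]
eef_rot: [-2.194, 1.451, -0.429]
wrist_force: [0.1, -0.1, -1.8]
width: 0.692
```

```bash
python3 -c "
from h import *
st()"; python3 ov.py e 30 215 190 285 245 225 185 295 240
```

```text
t 13.55 gp [537.1 242.7  34.9] a,t 23.0 32.9 x [ 0.39 -0.92  0.  ] w 0.692 F [ 0.1 -0.1 -1.8] q [-0.99  0.12  0.46  2.33  0.19  0.13 -1.9 ]
```

View pics/e_side.png

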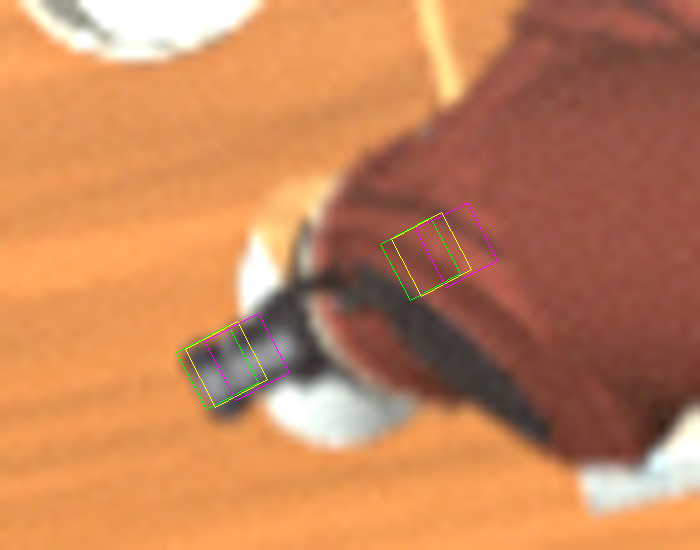

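View pics/d_side.png

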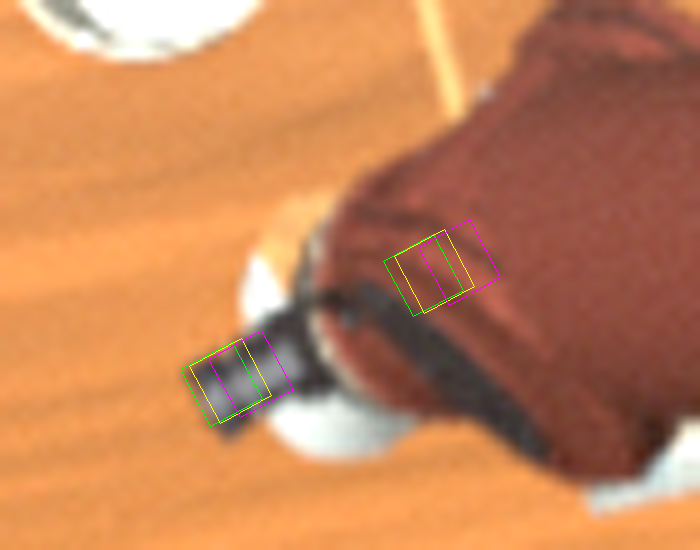

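View pics/e_top.png

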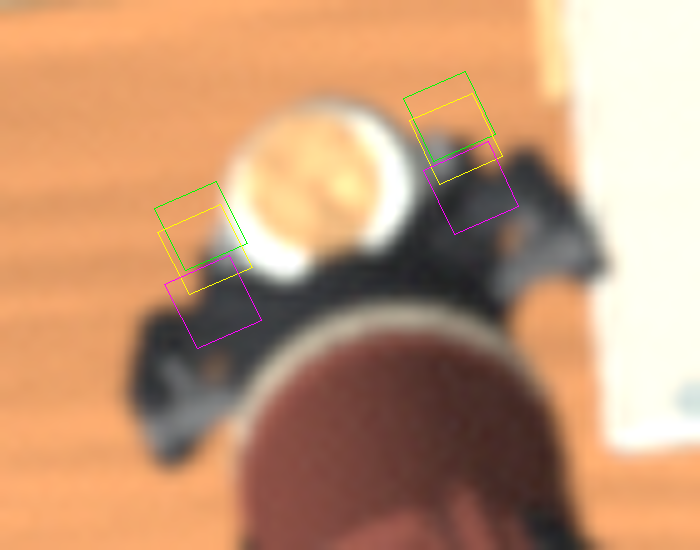

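Run:
```python
from h import *
w=ray('top',246.6,208.0,102.6); p,R=cur(); gp=p-18.7*R.as_matrix()[:,2]
print(w,W2L(w),gp[:2]-w[:2])
off=12.6
def G(lx,ly,z,a):
    j=L2W(lx,ly); return np.r_[j+off*np.array([np.cos(np.radians(a)),np.sin(np.radians(a))]),z]
R1=tool(23,33);R2=tool(10,33)
print('tgt',L2W(-97,87))
plan([(gp+[0,0,30],R,4)],.6)
plan([(gp+[0,0,30],R,1),(G(-97,87,65,10),R2,9)],.6)
```

```text
[525.41800625 235.36288213 102.6       ] [-118.60017697  229.94585123] [11.46975403  7.15542697]
tgt [560.6765433   95.15974524]
# dist 30 rot 0.0 deg
[0.0, -4.1, -6.3, 0.0, 0.0, 0.0, 0.6],[0.0, -8.1, -12.6, 0.0, 0.0, 0.0, 0.6],[0.0, -12.2, -18.9, 0.0, 0.0, 0.0, 0.6],[0.0, -16.3, -25.2, 0.0, 0.0, 0.0, 0.6],
# dist 30 rot 0.0 deg
# dist 152 rot 13.0 deg
[0.0, -16.3, -25.2, 0.0, 0.0, 0.0, 0.6],[16.7, -14.1, -26.7, 0.0, 0.014, 0.021, 0.6],[33.4, -11.9, -28.2, 0.001, 0.027, 0.043, 0.6],[50.0, -9.7, -29.6, 0.001, 0.041, 0.064, 0.6],[66.7, -7.5, -31.1, 0.001, 0.055, 0.085, 0.6],[83.4, -5.3, -32.6, 0.001, 0.068, 0.107, 0.6],[100.1, -3.2, -34.1, 0.002, 0.082, 0.128, 0.6],[116.7, -1.0, -35.6, 0.002, 0.096, 0.149, 0.6],[133.4, 1.2, -37.0, 0.002, 0.109, 0.17, 0.6],[150.1, 3.4, -38.5, 0.002, 0.123, 0.192, 0.6],
```

>>> carry_out(targets=[[0,-4,-6,0,0,0,0.6],[0,-8,-13,0,0,0,0.6],[0,-12,-19,0,0,0,0.6],[0,-16,-25,0,0,0,0.6],[0,-16,-25,0,0,0,0.6]])

```text
t: 14.45
eef_pos: [546.9, 247.1, 50.1]
eef_rot: [-2.192, 1.45, -0.429]
wrist_force: [0.5, -0.1, -2.9]
width: 0.697
```

Run:
```python
from h import *
st()
off=12.9
def G(lx,ly,z,a):
    j=L2W(lx,ly); return np.r_[j+off*np.array([np.cos(np.radians(a)),np.sin(np.radians(a))]),z]
R2=tool(10,33)
plan([(G(-97,87,66,10),R2,10)],.6)
```

```text
t 14.45 gp [537.5 243.2  65.8] a,t 23.1 33.0 x [ 0.39 -0.92 -0.  ] w 0.697 F [ 0.5 -0.1 -2.9] q [-1.03  0.05  0.5   2.32  0.25  0.22 -1.94]
# dist 152 rot 13.1 deg
[15.0, 2.0, -1.3, 0.0, 0.012, 0.019, 0.6],[30.1, 4.1, -2.7, 0.0, 0.025, 0.038, 0.6],[45.1, 6.1, -4.0, 0.0, 0.037, 0.057, 0.6],[60.2, 8.1, -5.4, 0.0, 0.05, 0.076, 0.6],[75.2, 10.2, -6.7, 0.0, 0.062, 0.096, 0.6],[90.3, 12.2, -8.1, 0.0, 0.074, 0.115, 0.6],[105.3, 14.2, -9.4, 0.0, 0.087, 0.134, 0.6],[120.4, 16.3, -10.7, 0.0, 0.099, 0.153, 0.6],[135.4, 18.3, -12.1, 0.0, 0.112, 0.172, 0.6],[150.5, 20.3, -13.4, 0.0, 0.124, 0.191, 0.6],
```

>>> carry_out(targets=[[12,2,-1,0,0.01,0.015,0.6],[27,4,-2,0,0.022,0.034,0.6],[43,6,-4,0,0.035,0.054,0.6],[59,8,-5,0,0.048,0.075,0.6],[75,10,-7,0,0.062,0.096,0.6],[91,12,-8,0,0.075,0.116,0.6],[107,14.5,-9.5,0,0.088,0.136,0.6],[123,16.5,-11,0,0.101,0.156,0.6],[138,18.5,-12.5,0,0.114,0.175,0.6],[150,20.5,-13.5,0,0.124,0.191,0.6]])

```text
t: 15.45
eef_pos: [583.4, 98.1, 50.3]
eef_rot: [-2.033, 1.709, -0.506]
wrist_force: [-0.6, -0.0, -1.4]
width: 0.688
```

```bash
python3 -c "
from h import *
st()"; python3 ov.py f 30 260 160 340 225 230 150 330 230
```

```text
t 15.45 gp [573.4  96.4  66. ] a,t 9.9 33.0 x [ 0.17 -0.99  0.  ] w 0.688 F [-0.6 -0.  -1.4] q [-0.88  0.02  0.62  2.34  0.19  0.21 -1.84]
```

View pics/f_side.png

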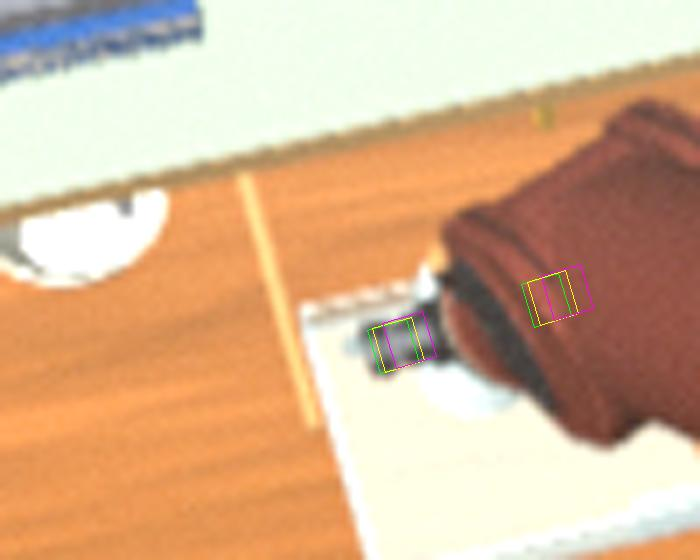

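View pics/f_top.png

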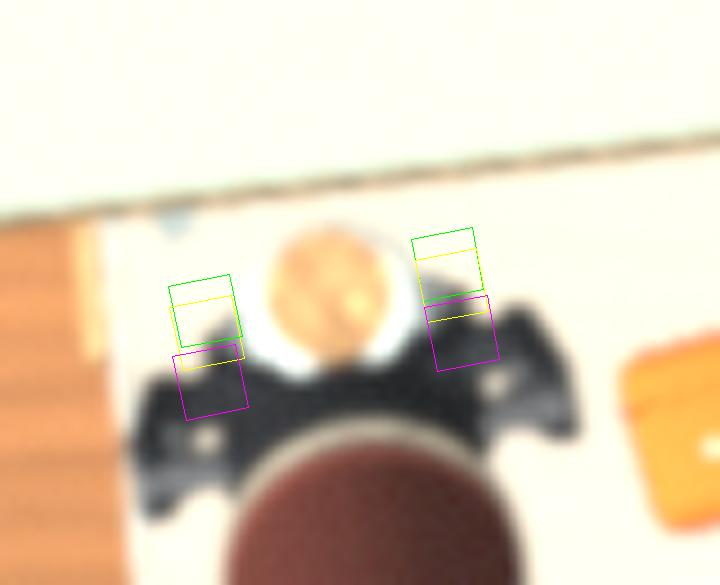

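>>> carry_out(targets=[[0,2,3,0,0,0,0.6],[0,4.5,7,0,0,0,0.6],[0,7,11,0,0,0,0.6],[0,9.5,15,0,0,0,0.6],[0,12,18.5,0,0,0,0.6],[0,14,21.5,0,0,0,0.6],[0,15.5,24,0,0,0,0.6],[0,16.5,25.5,0,0,0,0.6],[0,17,26.5,0,0,0,0.6],[0,17,26.5,0,0,0,0.6]])

```text
t: 16.85
eef_pos: [583.1, 100.1, 18.7]
eef_rot: [-2.035, 1.706, -0.505]
wrist_force: [-0.3, -1.0, -2.9]
width: 0.691
```

```bash
python3 -c "
from h import *
st()"; python3 ov.py g 30 260 160 340 225 230 150 330 230
```

```text
t 16.85 gp [573.1  98.4  34.4] a,t 10.1 33.0 x [ 0.17 -0.98  0.  ] w 0.691 F [-0.3 -1.  -2.9] q [-0.8   0.11  0.54  2.36  0.01  0.12 -1.68]
```

View pics/g_side.png

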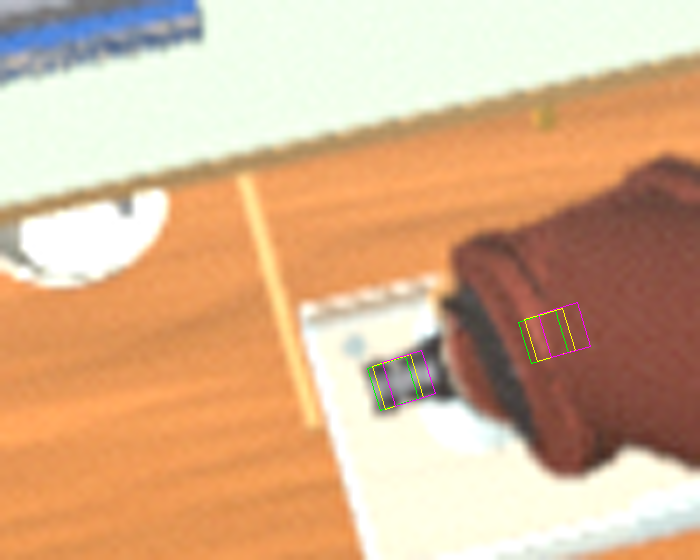

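>>> carry_out(targets=[[0,0.5,0.8,0,0,0,0.6],[0,1,1.5,0,0,0,0.6],[0,1.3,2,0,0,0,0.6],[0,1.3,2,0,0,0,0.6]])

```text
t: 17.65
eef_pos: [583.1, 100.3, 16.3]
eef_rot: [-2.035, 1.705, -0.505]
wrist_force: [0.1, 1.0, -2.4]
width: 0.687
```

```bash
python3 -c "
from h import *
st()"
```

```text
t 17.65 gp [573.   98.5  32. ] a,t 10.1 33.0 x [ 0.18 -0.98 -0.  ] w 0.687 F [ 0.1  1.  -2.4] q [-0.79  0.11  0.53  2.36 -0.    0.11 -1.67]
```

>>> carry_out(targets=[[0,0.4,0.6,0,0,0,0.6],[0,0.5,0.8,0,0,0,0.6],[0,0.5,0.8,0,0,0,0.6]])

```text
t: 17.95
eef_pos: [583.5, 100.3, 15.7]
eef_rot: [-2.034, 1.705, -0.505]
wrist_force: [0.4, -0.3, 1.6]
width: 0.691
```

```bash
python3 -c "
from h import *
st()"
```

```text
t 17.95 gp [573.4  98.5  31.4] a,t 10.1 33.0 x [ 0.17 -0.98 -0.  ] w 0.691 F [ 0.4 -0.3  1.6] q [-0.78  0.12  0.52  2.36 -0.01  0.11 -1.67]
```

Contact with the floor felt (+1.6 N). Release and back off along the tool axis.

>>> carry_out(targets=[[0,0,0,0,0,0,0.74],[0,0,0,0,0,0,0.8],[0,0,0,0,0,0,0.86],[0,0,0,0,0,0,0.9],[0,0,-4,0,0,0,0.95],[0,0,-14,0,0,0,0.95],[0,0,-28,0,0,0,0.95],[0,0,-45,0,0,0,0.95],[0,0,-65,0,0,0,0.95],[0,0,-85,0,0,0,0.95]])

```text
t: 18.95
eef_pos: [537.3, 92.7, 87.8]
eef_rot: [-2.035, 1.703, -0.506]
wrist_force: [0.8, 0.3, -0.4]
width: 0.953
```

```bash
python3 -c "
from h import *
st()"; python3 ov.py i 35 260 160 340 225 230 150 330 230
```

```text
t 18.95 gp [527.3  90.9 103.5] a,t 10.1 33.1 x [ 0.18 -0.98  0.  ] w 0.953 F [ 0.8  0.3 -0.4] q [-0.78 -0.18  0.46  2.4   0.44  0.36 -2.08]
```

View pics/i_top.png

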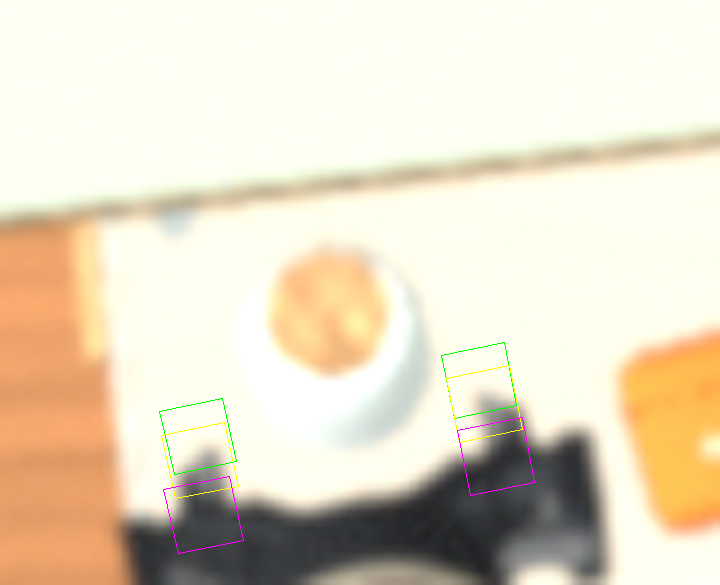

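View pics/i_side.png

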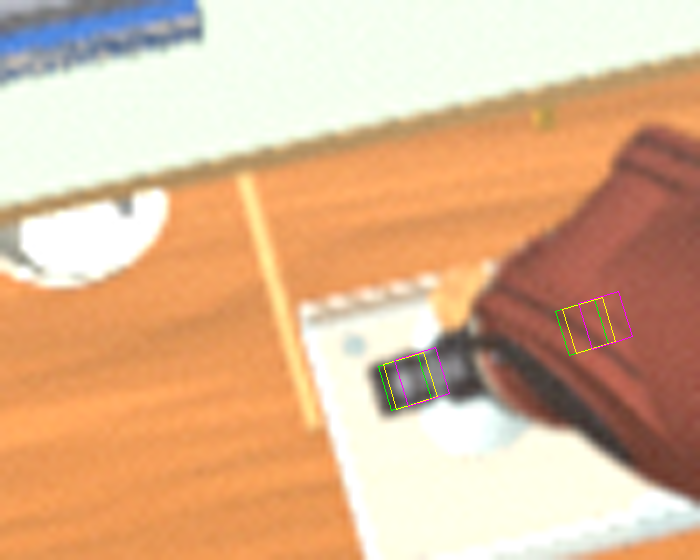

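Run:
```python
from h import *
plan([((500,70,190),tool(12,22),5),((480,-30,230),tool(18,15),5)],.95)
```

```text
# dist 94 rot 11.1 deg
# dist 110 rot 9.2 deg
[3.0, -3.7, -18.2, -0.038, -0.003, -0.006, 0.95],[6.0, -7.5, -36.5, -0.076, -0.006, -0.012, 0.95],[9.0, -11.2, -54.7, -0.115, -0.009, -0.018, 0.95],[12.0, -14.9, -73.0, -0.153, -0.013, -0.024, 0.95],[15.0, -18.6, -91.2, -0.191, -0.016, -0.03, 0.95],[33.9, -16.3, -102.1, -0.215, -0.024, -0.049, 0.95],[52.9, -13.9, -112.9, -0.24, -0.032, -0.068, 0.95],[71.8, -11.6, -123.8, -0.264, -0.04, -0.088, 0.95],[90.7, -9.3, -134.7, -0.288, -0.048, -0.107, 0.95],[109.6, -6.9, -145.6, -0.313, -0.057, -0.127, 0.95],
```

>>> carry_out(targets=[[3,-4,-18,-0.04,0,0,0.95],[6,-8,-36,-0.08,0,-0.01,0.95],[9,-11,-55,-0.11,-0.01,-0.02,0.95],[12,-15,-73,-0.15,-0.01,-0.02,0.95],[15,-19,-91,-0.19,-0.02,-0.03,0.95],[34,-16,-102,-0.21,-0.02,-0.05,0.95],[53,-14,-113,-0.24,-0.03,-0.07,0.95],[72,-12,-124,-0.26,-0.04,-0.09,0.95],[91,-9,-135,-0.29,-0.05,-0.11,0.95],[110,-7,-146,-0.31,-0.06,-0.13,0.95]])

```text
t: 20.35
eef_pos: [484.4, -29.4, 212.0]
eef_rot: [-2.367, 1.709, -0.224]
wrist_force: [0.1, 0.3, -1.2]
width: 0.949
```

```bash
cat > el.py <<'E'
from h import *
import sys
x,y,yaw,tag=float(sys.argv[1]),float(sys.argv[2]),np.radians(float(sys.argv[3])),sys.argv[4]
u=np.array([np.cos(yaw),np.sin(yaw),0]);n=np.array([-u[1],u[0],0]);o0=np.array([x,y,0])
for cam,(a,b,c,d) in (('top',(370,150,440,210)),('side',(350,150,420,205))):
  im=np.mean([optics.capture(cam).astype(float) for _ in range(3)],0)
  k=10
  o=cv2.resize(np.clip(im,0,255).astype(np.uint8)[b:d,a:c],None,fx=k,fy=k,interpolation=cv2.INTER_CUBIC)
  P=lambda ox,oy,oz:tuple(int(v) for v in (proj(cam,o0+u*ox+n*oy+[0,0,oz])-[a,b])*k)
  for s in (-20,20):
    cv2.polylines(o,[np.array([P(s,26*np.cos(t),54+26*np.sin(t)) for t in np.linspace(0,6.28,40)])],True,(0,0,255),1)
  for s in (-1,1): cv2.line(o,P(-20,26*s,54),P(20,26*s,54),(255,0,0),1)
  cv2.line(o,P(-81,0,0),P(-81,0,86),(0,255,0),1); cv2.line(o,P(50,0,0),P(50,0,80),(0,255,0),1)
  cv2.line(o,P(-81,0,0),P(50,0,0),(0,255,255),1)
  cv2.imwrite(f'pics/{tag}_{cam}.png',o)
E
python3 -c "
from h import *
st()"; python3 el.py 613.3 -223.4 27 el1
```

```text
t 20.35 gp [479.8 -31.  230. ] a,t 18.7 15.0 x [ 0.31 -0.95 -0.  ] w 0.949 F [ 0.1  0.3 -1.2] q [-0.81 -0.34  0.7   2.07  0.19  1.09 -1.43]
```

View pics/el1_top.png

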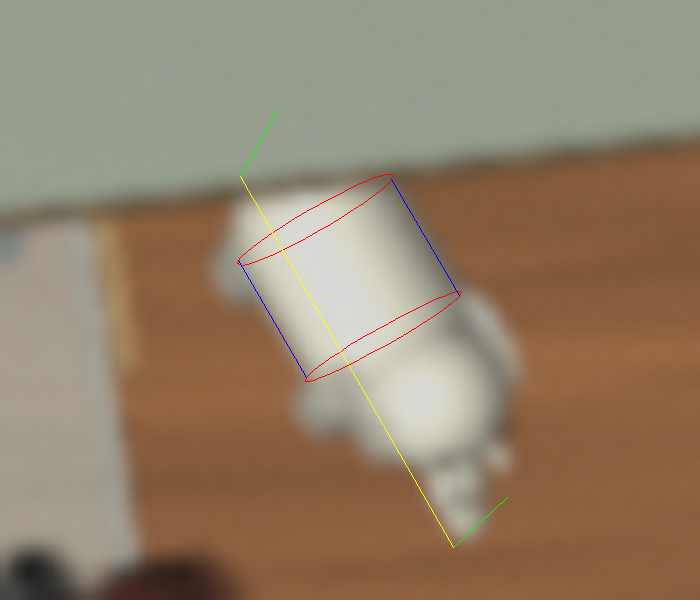

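View pics/el1_side.png

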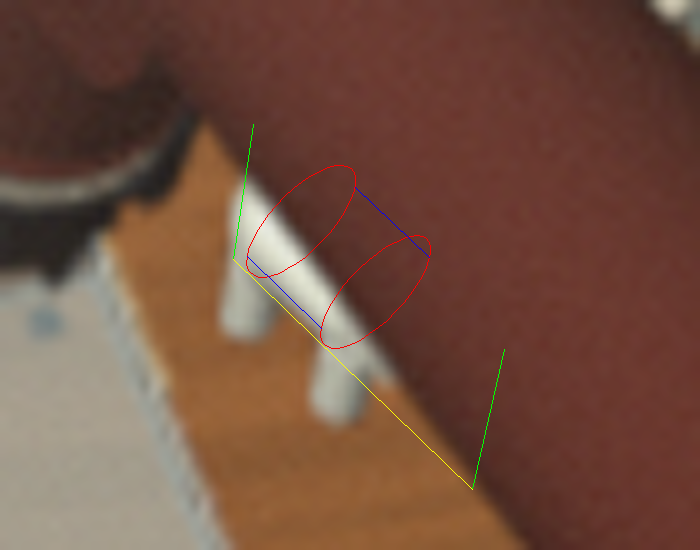

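Run:
```python
from h import *
R=tool(27,28);Z=R.as_matrix()[:,2]; e=np.array([617.8,-221.1,59])
print(e-85*Z, e-120*Z)
plan([((520,-200,215),tool(24,22),5),(e-110*Z,R,5)],.95)
```

```text
[ 582.24431084 -239.2165285   134.05054539] [ 567.60373296 -246.67627553  164.95371114]
# dist 175 rot 8.9 deg
# dist 90 rot 6.7 deg
[34.8, 3.3, 1.9, 0.024, -0.006, -0.019, 0.95],[69.6, 6.5, 3.9, 0.048, -0.012, -0.038, 0.95],[104.3, 9.8, 5.8, 0.072, -0.018, -0.057, 0.95],[139.1, 13.0, 7.7, 0.096, -0.024, -0.076, 0.95],[173.9, 16.3, 9.7, 0.12, -0.03, -0.095, 0.95],[185.5, 12.2, 22.8, 0.141, -0.035, -0.104, 0.95],[197.1, 8.1, 35.9, 0.162, -0.04, -0.113, 0.95],[208.7, 4.0, 49.0, 0.183, -0.045, -0.123, 0.95],[220.3, -0.1, 62.1, 0.204, -0.05, -0.132, 0.95],[231.9, -4.2, 75.3, 0.225, -0.055, -0.142, 0.95],
```

>>> carry_out(targets=[[30,3,2,0.02,-0.01,-0.02,0.95],[65,6,4,0.05,-0.01,-0.04,0.95],[100,9,6,0.07,-0.02,-0.06,0.95],[136,13,8,0.1,-0.02,-0.08,0.95],[170,16,10,0.12,-0.03,-0.1,0.95],[185,12,23,0.14,-0.04,-0.1,0.95],[197,8,36,0.16,-0.04,-0.11,0.95],[209,4,49,0.18,-0.05,-0.12,0.95],[220,0,62,0.2,-0.05,-0.13,0.95],[232,-4,75,0.23,-0.05,-0.14,0.95]])

```text
t: 21.65
eef_pos: [543.9, -212.5, 165.0]
eef_rot: [-2.302, 1.425, -0.406]
wrist_force: [0.1, -0.1, 0.9]
width: 0.952
```

```bash
python3 - <<'E'
from h import *
st()
R=tool(27,28);Z=R.as_matrix()[:,2]; e=np.array([617.8,-221.1,59])
plan([(e-100*Z,R,1),(e-5*Z,R,9)],.95)
E
python3 ov.py j 40 360 145 450 215 340 130 440 205; python3 -c "
from h import *
cv2.imwrite('pics/j.png',optics.capture('side'))"
```

```text
t 21.65 gp [ 535.6 -215.9  181.5] a,t 22.3 28.7 x [ 0.44 -0.9   0.04] w 0.952 F [ 0.1 -0.1  0.9] q [-1.   -0.38  1.38  2.05  0.02  0.81 -0.68]
# dist 59 rot 2.3 deg
# dist 95 rot 0.0 deg
[39.6, -4.4, 43.0, -0.01, -0.039, 0.001, 0.95],[39.2, -4.3, 53.6, -0.01, -0.039, 0.001, 0.95],[38.7, -4.2, 64.1, -0.01, -0.039, 0.001, 0.95],[38.3, -4.1, 74.7, -0.01, -0.039, 0.001, 0.95],[37.9, -4.0, 85.2, -0.01, -0.039, 0.001, 0.95],[37.5, -3.9, 95.8, -0.01, -0.039, 0.001, 0.95],[37.1, -3.8, 106.3, -0.01, -0.039, 0.001, 0.95],[36.7, -3.7, 116.9, -0.01, -0.039, 0.001, 0.95],[36.3, -3.6, 127.4, -0.01, -0.039, 0.001, 0.95],[35.8, -3.5, 138.0, -0.01, -0.039, 0.001, 0.95],
```

View pics/j_top.png

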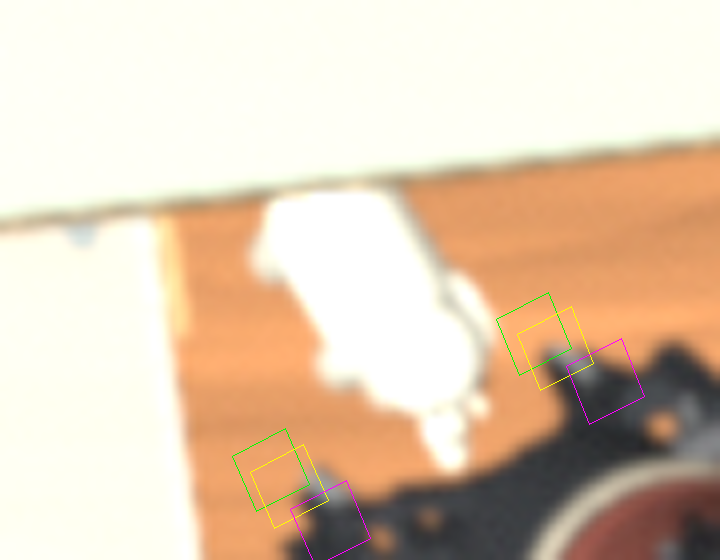

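View pics/j.png

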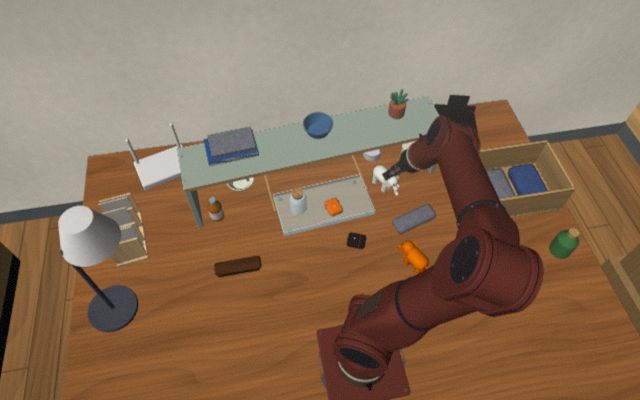

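```bash
cat > fk.py <<'E'
import numpy as np
from scipy.spatial.transform import Rotation as Rn
D=[ # gp,a(deg),t, q
([156.9,630.7,222.4],None,0,[-1.426,.334,.04,1.466,-.0134,1.343,-.0585]),
([274.3,415.1,222.6],66.4,0,[-1.34,.01,.27,1.84,0,1.29,-1.14]),
([400.7,279.1,220.5],22.5,10.3,[-1.14,-.16,.36,2.0,.14,1.12,-2.01]),
([507,218.9,142.5],22.8,29.9,[-1.04,-.18,.47,2.28,.32,.53,-1.96]),
([556.3,239.2,46.4],22.7,29.7,[-1,.14,.51,2.25,-.06,.25,-1.63]),
([510.9,235.9,60.5],22.9,29.8,[-1.14,.01,.59,2.34,.25,.29,-1.95]),
([485.1,224.6,114.1],22.9,30,[-1.13,-.19,.52,2.35,.42,.48,-2.1]),
([536.8,242,23.5],22.9,32.8,[-.97,.15,.44,2.34,.17,.10,-1.89]),
([573.4,96.4,66],9.9,33,[-.88,.02,.62,2.34,.19,.21,-1.84]),
([573.4,98.5,31.4],10.1,33,[-.78,.12,.52,2.36,-.01,.11,-1.67]),
([527.3,90.9,103.5],10.1,33.1,[-.78,-.18,.46,2.4,.44,.36,-2.08]),
([479.8,-31,230],18.7,15,[-.81,-.34,.7,2.07,.19,1.09,-1.43]),
([535.6,-215.9,181.5],22.3,28.7,[-1,-.38,1.38,2.05,.02,.81,-.68])]
def tcp(d):
    gp,a,t,q=d
    if a is None: z=np.array([0,0,-1.])
    else: a,t=np.radians([a,t]); z=np.array([np.sin(t)*np.cos(a),np.sin(t)*np.sin(a),-np.cos(t)])
    return np.array(gp)+18.7*z,z
def T(R,p):
    M=np.eye(4);M[:3,:3]=R;M[:3,3]=p;return M
rz=lambda a:T(Rn.from_euler('z',a).as_matrix(),[0,0,0]); ry=lambda a:T(Rn.from_euler('y',a).as_matrix(),[0,0,0]); tz=lambda d,x=0:T(np.eye(3),[x,0,d])
def fk(q,P):
    d,L1,e,L2,L3,o1,o7,w=P[:8]; s=SG
    return rz(s[0]*q[0]+o1)@tz(d)@ry(s[1]*q[1])@rz(s[2]*q[2])@tz(L1,e)@ry(s[3]*q[3])@tz(L2,-e)@rz(s[4]*q[4])@ry(s[5]*q[5])@tz(L3,w)@rz(s[6]*q[6]+o7)
SG=[-1,1,-1,1,-1,1,-1]
if __name__=='__main__':
    from scipy.optimize import least_squares
    import itertools
    best=[]
    for sg in itertools.product([-1,1],repeat=3):
        SG[:]=[sg[0],1,sg[1],1,sg[2],1,1]
        def res(P):
            r=[]
            for d in D:
                M=fk(d[3],P);p,z=tcp(d); r+=list(M[:3,3]-p)+list(300*(M[:3,2]-z))
            return r
        for o in(0,1.57,3.14,-1.57):
            s=least_squares(res,[300,400,0,400,200,o,0,0]); best.append((s.cost,sg,s.x.round(2)))
    best.sort(key=lambda b:b[0])
    for b in best[:4]: print(b)
    D0=D[0]
E
python3 fk.py
```

```text
(np.float64(792.2502778425022), (-1, -1, -1), array([ 2.837500e+02,  4.786400e+02, -3.040000e+00,  5.105900e+02,
        4.166400e+02, -7.000000e-02, -1.746802e+04, -3.200000e+00]))
(np.float64(792.2502778425064), (-1, -1, -1), array([ 2.83750e+02,  4.78640e+02, -3.04000e+00,  5.10590e+02,
        4.16640e+02, -7.00000e-02, -1.95898e+03, -3.20000e+00]))
(np.float64(792.2502778425902), (-1, -1, -1), array([ 2.837500e+02,  4.786400e+02, -3.040000e+00,  5.105900e+02,
        4.166400e+02, -7.000000e-02,  1.473815e+04, -3.200000e+00]))
(np.float64(31495.008626574006), (-1, -1, 1), array([ 9.135000e+01,  3.363200e+02,  7.618000e+01,  3.936600e+02,
        2.123800e+02, -1.200000e-01, -2.956371e+04, -5.963000e+01]))
```

```bash
cat > sim.py <<'E'
import fk, numpy as np
from fk import *
SG[:]=[-1,1,-1,1,-1,1,-1]
P=[283.75,478.6,-3,510.6,416.6,-.07,0,-3.2]
from scipy.optimize import least_squares
lo=np.array([-2.58,-.38,-1.3,.25,-1.5,.08,-2.65]);hi=np.array([2.58,2.09,1.39,2.4,4.64,2.09,2.65])
# o7 from full current pose
X0=np.array([.241,.97,0]); q0=D[0][3]
def cal():
    M=fk.fk(q0,P)[:3,:3]; a=np.arctan2(M[:,1]@X0,M[:,0]@X0); P[6]=a
cal()
def tool(a,t):
    a,t=np.radians([a,t]); z=np.array([np.sin(t)*np.cos(a),np.sin(t)*np.sin(a),-np.cos(t)])
    x=np.array([np.sin(a),-np.cos(a),0]); return np.c_[x,np.cross(z,x),z]
def err(M,p,R):
    return np.r_[p-M[:3,3],300*Rn.from_matrix(R@M[:3,:3].T).as_rotvec()]
def jac(q):
    M=fk.fk(q,P);J=np.zeros((6,7))
    for i in range(7):
        d=np.array(q,float);d[i]+=1e-5;N=fk.fk(d,P)
        J[:,i]=np.r_[N[:3,3]-M[:3,3],300*Rn.from_matrix(N[:3,:3]@M[:3,:3].T).as_rotvec()]/1e-5
    return J
from scipy.optimize import lsq_linear
def step(q,p,R,it=4):
    q=np.array(q,float)
    for _ in range(it):
        e=err(fk.fk(q,P),p,R)
        A=np.vstack([jac(q),3*np.eye(7)]);b=np.r_[e,np.zeros(7)]
        q=q+lsq_linear(A,b,(np.minimum(lo-q,-1e-9),np.maximum(hi-q,1e-9))).x
    return q
def run(q,wps):
    """wps list of (gp,a,t,n)"""
    M=fk.fk(q,P);pp,RR=M[:3,3],Rn.from_matrix(M[:3,:3])
    for gp,a,t,n in wps:
        R=tool(a,t);p=np.array(gp)+18.7*R[:,2];rv=(RR.inv()*Rn.from_matrix(R)).as_rotvec()
        for k in range(1,n+1):
            u=k/n;q=step(q,pp+(p-pp)*u,(RR*Rn.from_rotvec(rv*u)).as_matrix())
        e=err(fk.fk(q,P),p,R);print(gp,a,t,q.round(2),'err',np.linalg.norm(e[:3]).round(1),np.degrees(np.linalg.norm(e[3:])/300).round(1))
        pp,RR=p,Rn.from_matrix(R)
    return q
E
python3 - <<'E'
from sim import *
for d in D[1:]:
    R=tool(d[1],d[2]); M=fk.fk(d[3],P); print(np.linalg.norm(M[:3,3]-tcp(d)[0]).round(1), np.degrees(np.linalg.norm(Rn.from_matrix(M[:3,:3].T@R).as_rotvec())).round(1))
q=D[10][3]
q=run(q,[((500,70,190),12,22,5),((480,-30,230),18,15,5),((520,-200,215),24,22,5),((567,-246,165),27,28,5)])
# candidate elephant configs
from fk import *
e=np.array([617.8,-221.1,59]);R=tool(27,28);p=e+(22+18.7)*R[:,2]
for q3 in (-1.2,-.8,-.4,0,.4,.8,1.2):
    f=lambda q:np.r_[err(fk.fk(q,P),p,R),(q[2]-q3)*300]
    best=None
    for q1 in (-.6,0,.6):
      for q5 in (-.8,0,.8):
        s=least_squares(f,np.clip([q1,.3,q3,1.9,q5,.6,-1.2],lo+.01,hi-.01),bounds=(lo,hi))
        if best is None or s.cost<best.cost:best=s
    print(q3,best.cost.round(1),best.x.round(2))
E
```

```text
Traceback (most recent call last):
  File "sim.py", line 11, in <module>
    cal()
    ~~~^^
  File "sim.py", line 10, in cal
    M=fk.fk(q0,P)[:3,:3]; a=np.arctan2(M[:,1]@X0,M[:,0]@X0); P[6]=a
      ^^^^^
AttributeError: 'function' object has no attribute 'fk'
```

```bash
sed -i 's/^import fk, numpy as np/import numpy as np/; s/fk\.fk(/fk(/g' sim.py
cat > t1.py <<'E'
from sim import *
for d in D[1:]:
    R=tool(d[1],d[2]); M=fk(d[3],P); print(np.linalg.norm(M[:3,3]-tcp(d)[0]).round(1), np.degrees(np.linalg.norm(Rn.from_matrix(M[:3,:3].T@R).as_rotvec())).round(1),end='; ')
print()
q=D[10][3]
q=run(q,[((500,70,190),12,22,5),((480,-30,230),18,15,5),((520,-200,215),24,22,5),((567,-246,165),27,28,5)])
e=np.array([617.8,-221.1,59]);R=tool(27,28);p=e+(22+18.7)*R[:,2]
for q3 in (-1.2,-.8,-.4,0,.4,.8,1.2):
    f=lambda q:np.r_[err(fk(q,P),p,R),(q[2]-q3)*300]
    best=None
    for q1 in (-.6,0,.6):
      for q5 in (-.8,0,.8):
        s=least_squares(f,np.clip([q1,.3,q3,1.9,q5,.6,-1.2],lo+.01,hi-.01),bounds=(lo,hi))
        if best is None or s.cost<best.cost:best=s
    print(q3,best.cost.round(1),best.x.round(2))
E
python3 t1.py
```

```text
6.8 19.6; 5.6 0.8; 3.1 2.2; 3.4 1.9; 4.6 2.1; 3.7 2.1; 3.3 2.1; 5.8 2.3; 5.2 2.4; 2.7 2.3; 10.2 1.4; 10.2 5.4; 
(500, 70, 190) 12 22 [-0.88 -0.31  0.59  2.19  0.23  0.83 -1.76] err 0.0 0.0
(480, -30, 230) 18 15 [-0.88 -0.34  0.79  2.06  0.19  1.08 -1.42] err 0.0 0.0
(520, -200, 215) 24 22 [-1.07 -0.35  1.38  1.95  0.08  0.99 -0.85] err 0.0 0.0
(567, -246, 165) 27 28 [-1.01 -0.38  1.39  2.07  0.05  0.74 -0.72] err 37.5 7.0
-1.2 0.0 [ 1.45  0.73 -1.2   1.93  0.45  0.64 -0.97]
-0.8 0.0 [ 1.18  0.49 -0.8   1.93 -0.13  0.59 -0.52]
-0.4 0.0 [ 0.85  0.39 -0.4   1.93 -0.46  0.64 -0.26]
0 0.0 [ 0.51  0.36  0.    1.93 -0.68  0.71 -0.1 ]
0.4 0.0 [ 0.16  0.39  0.4   1.93 -0.86  0.79  0.03]
0.8 0.0 [-0.16  0.49  0.8   1.93 -1.06  0.92  0.14]
1.2 0.0 [-0.43  0.72  1.2   1.93 -1.32  1.16  0.26]
```

```bash
cat > srch.py <<'E'
from sim import *
import sys,io,contextlib
from plant import monitor
q0=np.array(monitor.state()['joint_pos']); print(q0.round(2))
rng=np.random.default_rng(int(sys.argv[1]))
fin=((540,-260,215),27,28)
def quiet(q,w):
    with contextlib.redirect_stdout(io.StringIO()): return run(q,w)
def ok(gp): return True
best=[]
import time;T0=time.time()
while time.time()-T0<150:
    w=[]
    M=fk(q0,P);pp=M[:3,3]
    for i in range(rng.integers(1,4)):
        if rng.random()<.5: r=rng.uniform(430,560);z=rng.uniform(230,500);az=np.radians(rng.uniform(-50,50))
        else: r=rng.uniform(560,800);z=rng.uniform(420,560);az=np.radians(rng.uniform(-50,50))
        gp=(r*np.cos(az),r*np.sin(az),z)
        if z<420 and gp[0]>520: continue
        w.append((gp,rng.uniform(-40,60),rng.uniform(-15,30)))
    w=w+[fin]
    ww=[]
    cur=pp
    pa,pt=22,28
    for gp,a,t in w:
        n=max(2,int(np.ceil(max(np.linalg.norm(np.array(gp)-cur)/45,abs(a-pa)/7,abs(t-pt)/7))));ww.append((gp,a,t,n));cur=np.array(gp);pa,pt=a,t
    tot=sum(x[3] for x in ww)
    if tot>60: continue
    q=quiet(q0,[(g,a,t,max(2,n//2)) for g,a,t,n in ww])
    R=tool(27,28);p=np.array(fin[0])+18.7*R[:,2]
    e=err(fk(q,P),p,R)
    c=abs(q[2])+.05*np.linalg.norm(e)+tot*.006
    best.append((c,tot,q.round(2),[(np.round(g).astype(int).tolist(),int(a),int(t),n) for g,a,t,n in ww]))
best.sort(key=lambda b:b[0])
print(len(best))
for b in best[:5]:print(b)
E
for s in 1 2 3 4; do python3 srch.py $s > o$s & done; wait; cat o?
```

```text
[-1.   -0.38  1.38  2.05  0.02  0.82 -0.68]
423
(np.float64(0.1936785467586279), 32, array([ 0.67,  0.08,  0.  ,  1.88, -0.53,  1.07, -0.19]), [([565, 103, 436], 6, 1, 10), ([722, 302, 540], -11, -1, 7), ([540, -260, 215], 27, 28, 15)])
(np.float64(0.19457464202383135), 24, array([ 0.72,  0.08, -0.05,  1.88, -0.52,  1.06, -0.2 ]), [([595, 79, 557], -27, -13, 11), ([563, -87, 427], 4, 22, 6), ([540, -260, 215], 27, 28, 7)])
(np.float64(0.1946673293437686), 29, array([ 0.65,  0.08,  0.02,  1.88, -0.53,  1.07, -0.19]), [([385, 307, 451], -31, -3, 14), ([540, -260, 215], 27, 28, 15)])
(np.float64(0.20758969886015213), 29, array([ 0.71,  0.08, -0.03,  1.88, -0.52,  1.06, -0.2 ]), [([444, 48, 290], -1, 20, 7), ([755, 136, 523], -11, 20, 9), ([540, -260, 215], 27, 28, 13)])
(np.float64(0.2169435738876699), 35, array([ 0.68,  0.08, -0.01,  1.88, -0.53,  1.07, -0.19]), [([459, 407, 443], -24, 19, 16), ([351, 323, 380], -39, -7, 4), ([540, -260, 215], 27, 28, 15)])
[-1.   -0.38  1.38  2.05  0.02  0.82 -0.68]
419
(np.float64(0.2049130499757664), 32, array([ 0.69,  0.08, -0.01,  1.88, -0.53,  1.
[... 2216 characters left out ...]
[([555, 128, 505], -26, -14, 11), ([540, -260, 215], 27, 28, 11)])
(np.float64(0.21936708454906717), 24, array([ 0.75,  0.08, -0.08,  1.88, -0.52,  1.06, -0.2 ]), [([388, -253, 308], 38, 24, 5), ([708, -364, 557], 22, -3, 10), ([540, -260, 215], 27, 28, 9)])
(np.float64(0.2373491013384631), 33, array([ 0.64,  0.08,  0.04,  1.88, -0.53,  1.07, -0.19]), [([485, 228, 401], 12, 9, 12), ([431, 88, 400], -6, 26, 4), ([569, -309, 485], 32, -6, 10), ([540, -260, 215], 27, 28, 7)])
(np.float64(0.23963441786480288), 34, array([ 0.71,  0.08, -0.04,  1.88, -0.52,  1.06, -0.2 ]), [([633, 67, 479], -20, 25, 10), ([441, -292, 406], -39, 5, 10), ([511, -299, 532], -2, -9, 6), ([540, -260, 215], 27, 28, 8)])
```

```bash
cat > t2.py <<'E'
from sim import *
from plant import monitor
q0=np.array(monitor.state()['joint_pos'])
for A in [((540,-220,330),10,10),((530,-220,400),10,5)]:
  for B in [((675,-249,486),-15,-7),((660,-200,500),0,0),((660,-100,500),0,0)]:
    print('--')
    q=run(q0,[(*A,7),(*B,9)]); q=run(q,[((540,-260,300),15,15,6),((540,-260,215),27,28,6)])
E
python3 t2.py
```

```text
--
(540, -220, 330) 10 10 [-0.88  0.15  1.39  1.61 -0.27  1.38 -0.86] err 0.0 0.0
(675, -249, 486) -15 -7 [ 0.44  0.63 -0.57  0.51  0.4   2.09 -1.65] err 26.0 5.7
(540, -260, 300) 15 15 [ 1.16  0.06 -0.68  1.68 -0.16  1.25 -0.79] err 0.0 0.0
(540, -260, 215) 27 28 [ 1.27  0.09 -0.63  1.88 -0.46  1.04 -0.24] err 0.0 0.0
--
(540, -220, 330) 10 10 [-0.88  0.15  1.39  1.61 -0.27  1.38 -0.86] err 0.0 0.0
(660, -200, 500) 0 0 [-0.25  0.62  1.15  0.73 -0.64  2.03 -1.07] err 0.0 0.0
(540, -260, 300) 15 15 [-0.72  0.16  1.35  1.67 -0.38  1.29 -0.62] err 0.0 0.0
(540, -260, 215) 27 28 [-0.44  0.19  1.22  1.88 -0.72  1.16 -0.05] err 0.0 0.0
--
(540, -220, 330) 10 10 [-0.88  0.15  1.39  1.61 -0.27  1.38 -0.86] err 0.0 0.0
(660, -100, 500) 0 0 [-0.47  0.58  1.18  0.82 -0.59  2.   -1.2 ] err 0.0 0.0
(540, -260, 300) 15 15 [-0.72  0.16  1.35  1.67 -0.38  1.29 -0.62] err 0.0 0.0
(540, -260, 215) 27 28 [-0.44  0.19  1.22  1.88 -0.72  1.16 -0.05] err 0.0 0.0
--
(530, -220, 400) 10 5 [-0.78  0.23  1.37  1.42 -0.29  1.61 -0.84] err 0.0 0.0
(675, -249, 486) -15 -7 [ 0.05  0.63  0.77  0.5  -0.51  2.09 -1.42] err 45.9 8.1
(540, -260, 300) 15 15 [-0.29  0.06  0.83  1.68 -0.26  1.26 -0.71] err 0.0 0.0
(540, -260, 215) 27 28 [-0.14  0.11  0.87  1.88 -0.62  1.11 -0.12] err 0.0 0.0
--
(530, -220, 400) 10 5 [-0.78  0.23  1.37  1.42 -0.29  1.61 -0.84] err 0.0 0.0
(660, -200, 500) 0 0 [-0.25  0.63  1.16  0.73 -0.64  2.03 -1.07] err 0.0 0.0
(540, -260, 300) 15 15 [-0.73  0.16  1.36  1.67 -0.39  1.29 -0.61] err 0.0 0.0
(540, -260, 215) 27 28 [-0.44  0.2   1.23  1.88 -0.72  1.16 -0.05] err 0.0 0.0
--
(530, -220, 400) 10 5 [-0.78  0.23  1.37  1.42 -0.29  1.61 -0.84] err 0.0 0.0
(660, -100, 500) 0 0 [-0.47  0.58  1.19  0.82 -0.6   2.01 -1.19] err 0.0 0.0
(540, -260, 300) 15 15 [-0.73  0.16  1.37  1.67 -0.39  1.29 -0.61] err 0.0 0.0
(540, -260, 215) 27 28 [-0.44  0.2   1.23  1.88 -0.72  1.16 -0.05] err 0.0 0.0
```

```bash
cat > t3.py <<'E'
from sim import *
import sys
from plant import monitor
q0=np.array(monitor.state()['joint_pos'])
def L2W(x,y,z):
    c,s=np.cos(.0964),np.sin(.0964); return (665.6+c*x-s*y,17.9+s*x+c*y,z)
def rest(q):
    R=tool(27,28);e=np.array([617.8,-221.1,59]);Z=R[:,2]
    q=run(q,[(e-90*Z,27,28,6),(e+22*Z,27,28,8),((620,-215,70),27,28,2),((560,-225,85),27,28,4)])
    Zp=tool(5.5,28)[:,2]
    g=np.array(L2W(-92,-108,66))+22*Zp
    q=run(q,[(g+[-10,0,35],5.5,28,8),(g,5.5,28,5),(g-80*Zp,5.5,28,6)])
    # push
    q=run(q,[((400,0,150),5.5,30,6),((430,-5,60),5.5,40,4),((560,8,60),5.5,40,8)])
for B in [((675,-249,486),-15,-7),((660,-240,480),-15,-5),((690,-240,480),-15,-5)]:
    print('--')
    q=run(q0,[((530,-220,400),10,5,7),(*B,9)]); q=run(q,[((540,-260,300),15,15,6)])
    rest(q)
E
python3 t3.py
```

```text
--
(530, -220, 400) 10 5 [-0.78  0.23  1.37  1.42 -0.29  1.61 -0.84] err 0.0 0.0
(675, -249, 486) -15 -7 [ 0.05  0.63  0.77  0.5  -0.51  2.09 -1.42] err 45.9 8.1
(540, -260, 300) 15 15 [-0.29  0.06  0.83  1.68 -0.26  1.26 -0.71] err 0.0 0.0
[ 580.15279972 -240.28220665  138.46528336] 27 28 [-0.1   0.25  0.78  1.92 -0.78  0.99 -0.03] err 0.0 0.0
[ 627.00264896 -216.41101615   39.57515296] 27 28 [-0.06  0.44  0.67  1.93 -0.99  0.87  0.11] err 0.0 0.0
(620, -215, 70) 27 28 [-0.09  0.39  0.7   1.93 -0.93  0.89  0.05] err 0.0 0.0
(560, -225, 85) 27 28 [-0.08  0.28  0.75  2.02 -0.85  0.91  0.08] err 0.0 0.0
[584.70305216 -97.46370799  81.57515296] 5.5 28 [-0.51  0.07  0.74  2.21 -0.52  0.47 -0.85] err 0.0 0.0
[594.70305216 -97.46370799  46.57515296] 5.5 28 [-0.44  0.17  0.68  2.22 -0.73  0.42 -0.65] err 0.0 0.0
[ 557.31823545 -101.06345641  117.21096039] 5.5 28 [-0.54 -0.08  0.75  2.24 -0.26  0.52 -1.06] err 0.0 0.0
(400, 0, 150) 5.5 30 [-1.64 -0.38  1.39  2.4   0.65  0.63 -2.1 ] err 145.5 15.3
(430, -5, 60) 5.5 40 [ 1.24 -0.38 -1.01  2.4  -0.88  0.72 -0.63] err 55.4 14.6
(560, 8, 60) 5.5 
[... 1674 characters left out ...]
, -215, 70) 27 28 [ 0.39  0.31  0.13  1.93 -0.69  0.77 -0.11] err 0.0 0.0
(560, -225, 85) 27 28 [ 0.44  0.21  0.17  2.02 -0.68  0.82 -0.05] err 0.0 0.0
[584.70305216 -97.46370799  81.57515296] 5.5 28 [ 0.14  0.05  0.07  2.21 -0.42  0.45 -0.93] err 0.0 0.0
[594.70305216 -97.46370799  46.57515296] 5.5 28 [ 0.15  0.14  0.05  2.22 -0.5   0.37 -0.84] err 0.0 0.0
[ 557.31823545 -101.06345641  117.21096039] 5.5 28 [ 0.15 -0.06  0.09  2.24 -0.36  0.54 -0.97] err 0.0 0.0
(400, 0, 150) 5.5 30 [ 0.8  -0.38 -0.69  2.4  -0.41  0.68 -1.13] err 77.7 9.5
(430, -5, 60) 5.5 40 [ 1.24 -0.38 -1.01  2.4  -0.88  0.72 -0.63] err 55.4 14.6
(560, 8, 60) 5.5 40 [ 1.29 -0.02 -1.3   2.4  -0.78  0.16 -0.75] err 14.9 3.7
```

Run:
```python
from h import *
plan([((530,-220,400),tool(10,5),7)],.95)
```

```text
# dist 216 rot 28.7 deg
[1.1, -13.0, -28.0, -0.059, 0.007, 0.04, 0.95],[2.2, -26.0, -55.9, -0.118, 0.013, 0.079, 0.95],[3.2, -39.0, -83.9, -0.177, 0.02, 0.119, 0.95],[4.3, -52.0, -111.8, -0.236, 0.027, 0.158, 0.95],[5.4, -65.0, -139.8, -0.295, 0.034, 0.198, 0.95],[6.5, -78.0, -167.7, -0.354, 0.04, 0.238, 0.95],[7.6, -91.0, -195.7, -0.414, 0.047, 0.277, 0.95],
```

>>> carry_out(targets=[[1,-13,-28,-0.06,0.01,0.04,0.95],[2,-26,-56,-0.12,0.01,0.08,0.95],[3,-39,-84,-0.18,0.02,0.12,0.95],[4,-52,-112,-0.24,0.03,0.16,0.95],[5,-65,-140,-0.29,0.03,0.2,0.95],[6,-78,-168,-0.35,0.04,0.24,0.95],[8,-91,-196,-0.41,0.05,0.28,0.95]])

```text
t: 22.8
eef_pos: [532.2, -219.0, 383.6]
eef_rot: [-2.351, 1.978, -0.091]
wrist_force: [-1.0, -1.1, 1.8]
width: 0.95
```

Run:
```python
from h import *
st()
from sim import run
q=monitor.state()['joint_pos']
for B in [((690,-240,480),-15,-5,9),((700,-250,470),-15,-5,9)]:
    r=run(q,[B,((540,-260,300),15,15,6)])
plan([((690,-240,480),tool(-15,-5),9)],.95)
```

```text
t 22.8 gp [ 530.6 -219.2  402.3] a,t 8.9 5.2 x [ 0.17 -0.99  0.  ] w 0.95 F [-1.  -1.1  1.8] q [-0.79  0.17  1.32  1.44 -0.22  1.58 -0.88]
(690, -240, 480) -15 -5 [ 0.21  0.67  0.18  0.46 -0.12  2.09 -1.53] err 4.5 1.1
(540, -260, 300) 15 15 [ 0.32  0.04  0.19  1.68 -0.21  1.25 -0.75] err 0.0 0.0
(700, -250, 470) -15 -5 [ 0.22  0.7   0.17  0.42 -0.11  2.09 -1.53] err 3.4 1.0
(540, -260, 300) 15 15 [ 0.34  0.04  0.18  1.68 -0.21  1.25 -0.75] err 0.0 0.0
# dist 176 rot 26.8 deg
[5.2, -17.4, -7.1, -0.019, -0.0, 0.048, 0.95],[10.5, -34.8, -14.2, -0.039, -0.0, 0.096, 0.95],[15.7, -52.2, -21.3, -0.058, -0.0, 0.145, 0.95],[20.9, -69.7, -28.4, -0.078, -0.0, 0.193, 0.95],[26.2, -87.1, -35.4, -0.097, -0.0, 0.241, 0.95],[31.4, -104.5, -42.5, -0.117, -0.001, 0.289, 0.95],[36.6, -121.9, -49.6, -0.136, -0.001, 0.338, 0.95],[41.9, -139.3, -56.7, -0.156, -0.001, 0.386, 0.95],[47.1, -156.7, -63.8, -0.175, -0.001, 0.434, 0.95],
```

>>> carry_out(targets=[[5,-17,-7,-0.02,0,0.05,0.95],[10,-35,-14,-0.04,0,0.1,0.95],[16,-52,-21,-0.06,0,0.14,0.95],[21,-70,-28,-0.08,0,0.19,0.95],[26,-87,-35,-0.1,0,0.24,0.95],[31,-104,-42,-0.12,0,0.29,0.95],[37,-122,-50,-0.14,0,0.34,0.95],[42,-139,-57,-0.16,0,0.39,0.95],[47,-157,-64,-0.17,0,0.43,0.95],[47,-157,-64,-0.17,0,0.43,0.95]])

```text
t: 23.8
eef_pos: [679.1, -238.7, 441.0]
eef_rot: [1.901, -2.412, -0.127]
wrist_force: [0.1, -0.9, -0.8]
width: 0.954
```

Run:
```python
from h import *
st()
from sim import run
q=monitor.state()['joint_pos']
r=run(q,[((540,-260,300),15,15,6),((560,-250,180),27,28,6)])
r=run(q,[((545,-255,400),5,5,4),((540,-260,300),15,15,4),((565,-250,180),27,28,6)])
plan([((545,-255,400),tool(5,5),5),((540,-260,280),tool(18,18),5)],.95)
```

```text
t 23.8 gp [ 681.  -239.2  459.6] a,t 167.8 6.1 x [-0.23 -0.97  0.  ] w 0.954 F [ 0.1 -0.9 -0.8] q [ 0.07  0.7   0.66  0.53 -0.42  2.09 -1.38]
(540, -260, 300) 15 15 [-0.17  0.06  0.71  1.68 -0.25  1.26 -0.72] err 0.0 0.0
(560, -250, 180) 27 28 [-0.03  0.16  0.72  1.9  -0.67  1.04 -0.1 ] err 0.0 0.0
(545, -255, 400) 5 5 [-0.22  0.17  0.72  1.36 -0.16  1.59 -1.  ] err 0.0 0.0
(540, -260, 300) 15 15 [-0.19  0.06  0.72  1.68 -0.25  1.26 -0.72] err 0.0 0.0
(565, -250, 180) 27 28 [-0.04  0.17  0.73  1.89 -0.68  1.04 -0.1 ] err 0.0 0.0
# dist 146 rot 21.6 deg
# dist 119 rot 18.4 deg
[9.3, 23.6, 14.6, 0.039, 0.0, -0.065, 0.95],[18.6, 47.2, 29.1, 0.077, 0.0, -0.13, 0.95],[27.9, 70.8, 43.7, 0.116, 0.0, -0.194, 0.95],[37.2, 94.3, 58.2, 0.154, 0.001, -0.259, 0.95],[46.5, 117.9, 72.8, 0.193, 0.001, -0.324, 0.95],[47.1, 115.4, 96.5, 0.236, -0.011, -0.369, 0.95],[47.8, 113.0, 120.2, 0.28, -0.023, -0.415, 0.95],[48.4, 110.5, 143.9, 0.324, -0.035, -0.46, 0.95],[49.1, 108.0, 167.6, 0.367, -0.047, -0.506, 0.95],[49.7, 105.5, 191.3, 0.411, -0.06, -0.551, 0.95],
```

>>> carry_out(targets=[[9,24,15,0.04,0,-0.06,0.95],[19,47,29,0.08,0,-0.13,0.95],[28,71,44,0.12,0,-0.19,0.95],[37,94,58,0.15,0,-0.26,0.95],[46,118,73,0.19,0,-0.32,0.95],[47,115,96,0.24,-0.01,-0.37,0.95],[48,113,120,0.28,-0.02,-0.41,0.95],[48,110,144,0.32,-0.04,-0.46,0.95],[49,108,168,0.37,-0.05,-0.51,0.95],[50,105,191,0.41,-0.06,-0.55,0.95]])

```text
t: 24.8
eef_pos: [545.8, -258.4, 261.6]
eef_rot: [-2.326, 1.688, -0.268]
wrist_force: [0.6, 0.1, 0.7]
width: 0.95
```

Run:
```python
from h import *
st()
R=tool(27,28);Z=R.as_matrix()[:,2]; e=np.array([617.8,-221.1,59])
plan([(e-95*Z,R,6),(e-60*Z,R,3)],.95)
```

```text
t 24.8 gp [ 540.3 -260.2  279.3] a,t 18.1 18.1 x [ 0.31 -0.95 -0.  ] w 0.95 F [0.6 0.1 0.7] q [-0.14  0.04  0.69  1.74 -0.29  1.17 -0.63]
# dist 143 rot 13.4 deg
# dist 35 rot 0.0 deg
[-1.3, -0.1, 23.7, 0.029, -0.01, -0.024, 0.95],[-2.5, -0.2, 47.5, 0.058, -0.02, -0.048, 0.95],[-3.8, -0.3, 71.2, 0.087, -0.031, -0.072, 0.95],[-5.0, -0.4, 94.9, 0.116, -0.041, -0.096, 0.95],[-6.3, -0.4, 118.6, 0.144, -0.051, -0.12, 0.95],[-7.5, -0.5, 142.4, 0.173, -0.061, -0.144, 0.95],[-8.4, -2.5, 153.8, 0.173, -0.061, -0.144, 0.95],[-9.2, -4.4, 165.3, 0.173, -0.061, -0.144, 0.95],[-10.1, -6.4, 176.8, 0.173, -0.061, -0.144, 0.95],
```

>>> carry_out(targets=[[-1,0,24,0.03,-0.01,-0.02,0.95],[-2,0,47,0.06,-0.02,-0.05,0.95],[-4,0,71,0.09,-0.03,-0.07,0.95],[-5,0,95,0.12,-0.04,-0.1,0.95],[-6,0,119,0.14,-0.05,-0.12,0.95],[-8,-1,142,0.17,-0.06,-0.14,0.95],[-8,-2,154,0.17,-0.06,-0.14,0.95],[-9,-4,165,0.17,-0.06,-0.14,0.95],[-10,-6,177,0.17,-0.06,-0.14,0.95],[-10,-6,177,0.17,-0.06,-0.14,0.95]])

```text
t: 25.8
eef_pos: [600.8, -228.5, 94.1]
eef_rot: [-2.306, 1.417, -0.348]
wrist_force: [0.3, 0.1, 0.5]
width: 0.95
```

```bash
python3 - <<'E'
from h import *
st()
R=tool(27,28);Z=R.as_matrix()[:,2]; e=np.array([617.8,-221.1,59])
plan([(e,R,8)],.95)
E
python3 ov.py k 40 360 145 450 215 340 130 440 205
```

```text
t 25.8 gp [ 593.1 -232.5  110.7] a,t 27.1 27.8 x [ 0.45 -0.89 -0.  ] w 0.95 F [0.3 0.1 0.5] q [-0.01  0.28  0.63  1.94 -0.79  0.88 -0.03]
# dist 58 rot 0.3 deg
[0.1, -0.0, 7.3, 0.001, 0.0, -0.0, 0.95],[0.3, -0.0, 14.6, 0.001, 0.0, -0.001, 0.95],[0.4, -0.0, 21.9, 0.002, 0.0, -0.001, 0.95],[0.6, -0.1, 29.2, 0.002, 0.0, -0.001, 0.95],[0.7, -0.1, 36.5, 0.003, 0.0, -0.002, 0.95],[0.8, -0.1, 43.8, 0.003, 0.001, -0.002, 0.95],[1.0, -0.1, 51.1, 0.004, 0.001, -0.002, 0.95],[1.1, -0.1, 58.4, 0.004, 0.001, -0.003, 0.95],
```

View pics/k_top.png

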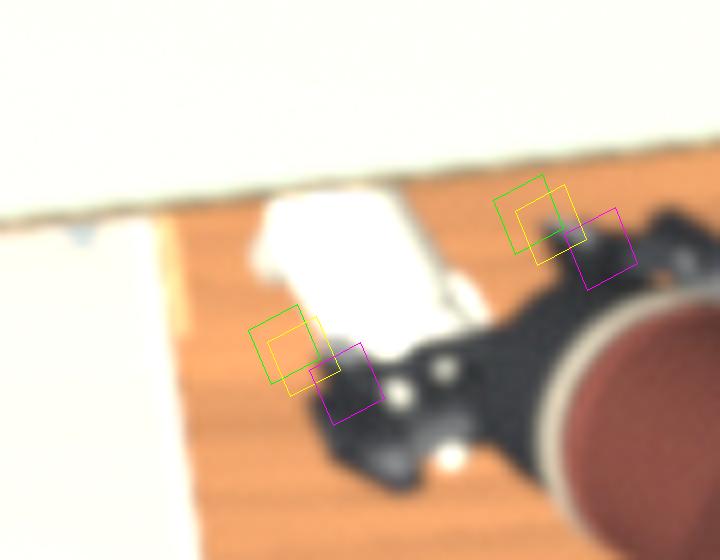

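View pics/k_side.png

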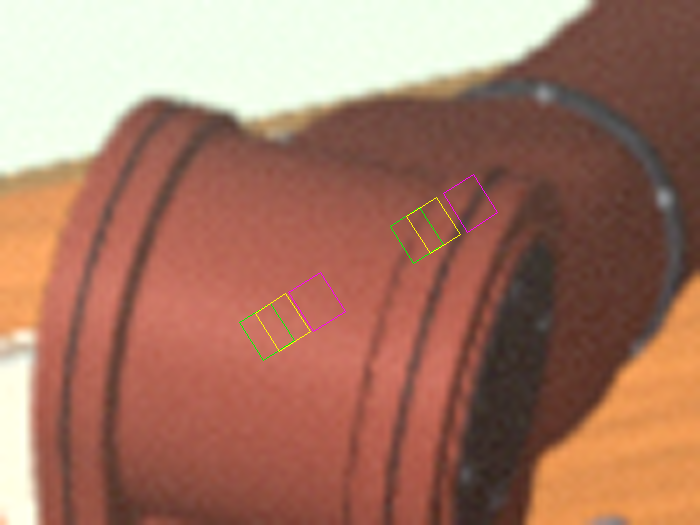

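>>> carry_out(targets=[[0,0,7,0,0,0,0.95],[0,0,15,0,0,0,0.95],[0,0,22,0,0,0,0.95],[1,0,29,0,0,0,0.95],[1,0,36,0,0,0,0.95],[1,0,44,0,0,0,0.95],[1,0,51,0,0,0,0.95],[1,0,58,0,0,0,0.95],[1,0,58,0,0,0,0.95]])

```text
t: 27.1
eef_pos: [624.9, -218.2, 43.3]
eef_rot: [-2.305, 1.418, -0.349]
wrist_force: [0.3, -0.6, 0.2]
width: 0.954
```

```bash
python3 - <<'E'
from h import *
st()
E
python3 ov.py l 40 360 145 450 215 300 100 440 205;  python3 -c "
from h import *
cv2.imwrite('pics/l.png',optics.capture('side'))"
```

```text
t 27.1 gp [ 617.2 -222.2   59.8] a,t 27.0 27.8 x [ 0.45 -0.89 -0.  ] w 0.954 F [ 0.3 -0.6  0.2] q [ 0.01  0.38  0.58  1.94 -0.9   0.81  0.05]
```

View pics/l_top.png

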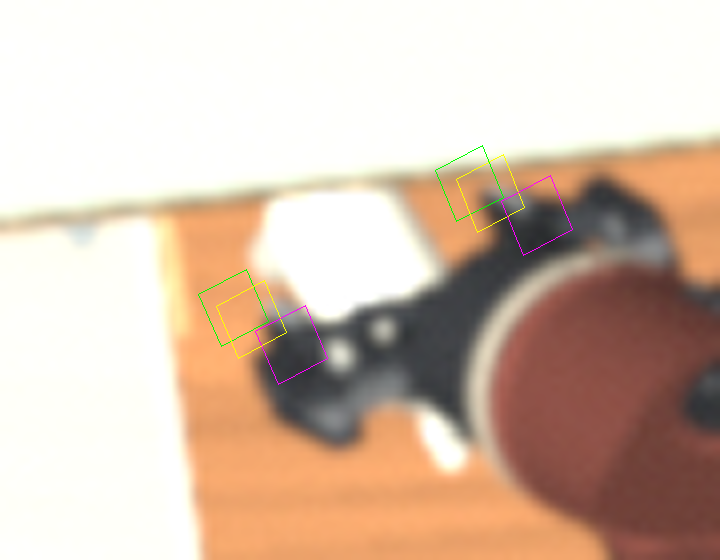

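View pics/l.png

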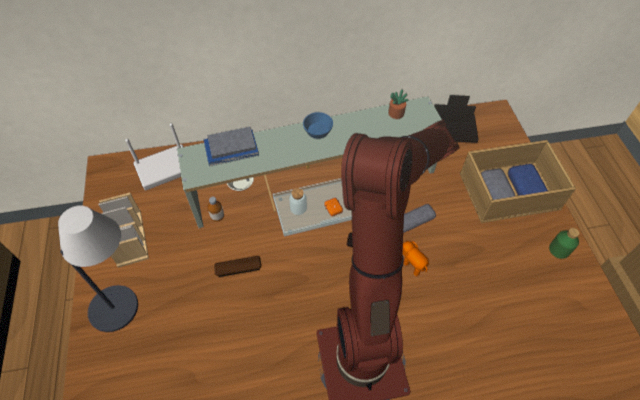

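>>> carry_out(targets=[[-1,0,3,0,0,0,0.95],[-2,0,7,0,0,0,0.95],[-2,0,11,0,0,0,0.95],[-2,0,15,0,0,0,0.95],[-2,0,18,0,0,0,0.95],[-2,0,18,0,0,0,0.95]])

```text
t: 28.15
eef_pos: [631.7, -213.1, 28.2]
eef_rot: [-2.304, 1.419, -0.351]
wrist_force: [-0.4, 0.3, -0.2]
width: 0.948
```

```bash
python3 - <<'E'
from h import *
st()
E
python3 ov.py m 40 360 145 450 215 300 100 440 205
```

```text
t 28.15 gp [ 623.9 -217.1   44.7] a,t 26.8 27.8 x [ 0.45 -0.89 -0.  ] w 0.948 F [-0.4  0.3 -0.2] q [ 0.01  0.41  0.56  1.94 -0.94  0.79  0.07]
```

View pics/m_top.png

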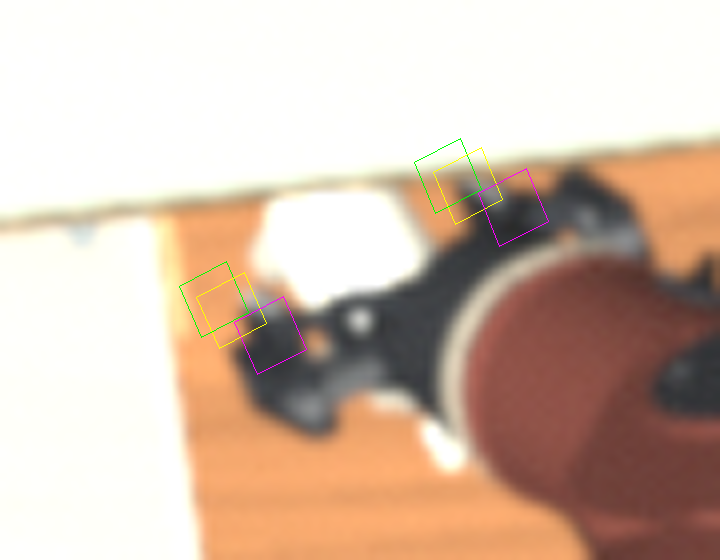

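>>> carry_out(targets=[[0,0,2,0,0,0,0.95],[0,0,4,0,0,0,0.9],[0,0,4,0,0,0,0.8],[0,0,4,0,0,0,0.7],[0,0,4,0,0,0,0.62],[0,0,4,0,0,0,0.5],[0,0,4,0,0,0,0.5],[0,0,4,0,0,0,0.5],[0,0,4,0,0,0,0.5]], force=26)

```text
t: 29.45
eef_pos: [633.6, -213.1, 25.8]
eef_rot: [-2.303, 1.419, -0.353]
wrist_force: [-1.2, -1.3, 5.5]
width: 0.6
```

```bash
python3 - <<'E'
from h import *
st()
E
python3 ov.py n 26 360 145 450 215 300 100 440 205
```

```text
t 29.45 gp [ 625.8 -217.    42.3] a,t 26.7 27.9 x [ 0.45 -0.89  0.  ] w 0.6 F [-1.2 -1.3  5.5] q [ 0.02  0.41  0.55  1.94 -0.94  0.78  0.07]
```

View pics/n_top.png

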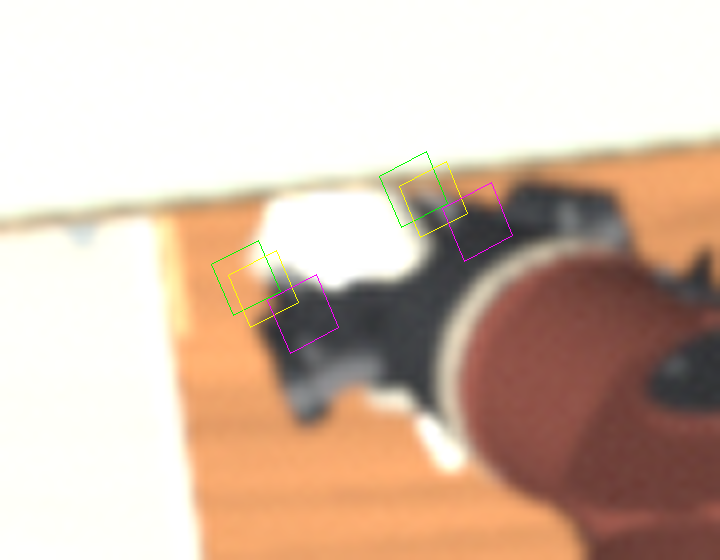

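>>> carry_out(targets=[[0,-1,-1.5,0,0,0,0.5],[0,-2,-3.5,0,0,0,0.5],[0,-3,-5.5,0,0,0,0.5],[0,-4,-7.5,0,0,0,0.5],[0,-4,-7.5,0,0,0,0.5]])

```text
t: 30.35
eef_pos: [633.8, -213.1, 34.6]
eef_rot: [-2.304, 1.419, -0.354]
wrist_force: [-0.4, -0.3, -1.2]
width: 0.595
```

```bash
python3 - <<'E'
from h import *
st()
p,R=cur(); gp=p-18.7*R.as_matrix()[:,2]; print(W2L(gp))
l=W2L(gp)
b=np.r_[L2W(l[0]-60,l[1]),gp[2]+12]
plan([(b,R,7)],.5)
E
python3 ov.py o 26 360 145 450 215 300 100 440 205
```

```text
t 30.35 gp [ 625.9 -217.    51.1] a,t 26.6 27.9 x [ 0.45 -0.89  0.  ] w 0.595 F [-0.4 -0.3 -1.2] q [ 0.01  0.4   0.56  1.94 -0.92  0.79  0.05]
[ -62.07704212 -229.98239284]
# dist 61 rot 0.0 deg
[-3.1, 6.3, -5.3, 0.0, 0.0, 0.0, 0.5],[-6.2, 12.5, -10.5, 0.0, 0.0, 0.0, 0.5],[-9.3, 18.8, -15.8, 0.0, 0.0, 0.0, 0.5],[-12.4, 25.0, -21.0, 0.0, 0.0, 0.0, 0.5],[-15.5, 31.3, -26.3, 0.0, 0.0, 0.0, 0.5],[-18.6, 37.5, -31.5, 0.0, 0.0, 0.0, 0.5],[-21.7, 43.8, -36.8, 0.0, 0.0, 0.0, 0.5],
```

View pics/o_top.png

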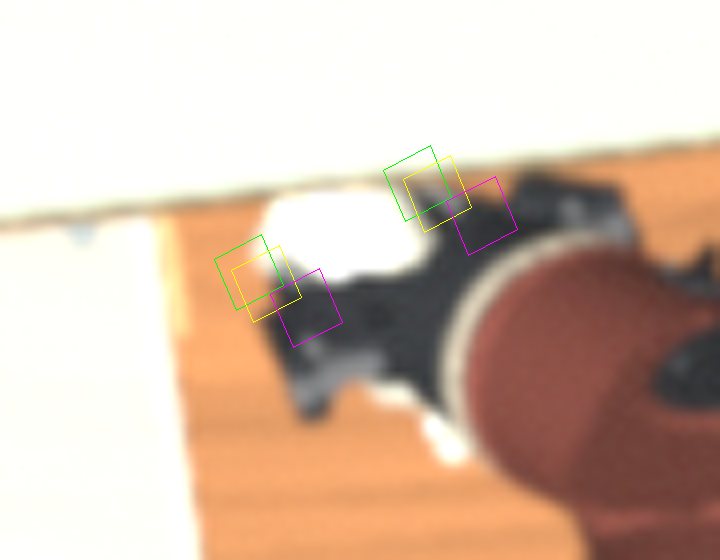

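>>> carry_out(targets=[[-2,4,-4,0,0,0,0.5],[-5,10,-9,0,0,0,0.5],[-8,16,-14,0,0,0,0.5],[-11,23,-19,0,0,0,0.5],[-14,29,-25,0,0,0,0.5],[-18,36,-30,0,0,0,0.5],[-21,42,-35,0,0,0,0.5],[-22,44,-37,0,0,0,0.5]])

```text
t: 31.55
eef_pos: [572.6, -219.0, 46.6]
eef_rot: [-2.303, 1.42, -0.353]
wrist_force: [0.3, 0.1, -1.7]
width: 0.603
```

Run:
```python
from h import *
st()
crop('top',360,130,450,205,8,'p');crop('side',340,140,440,215,8,'ps')
```

```text
t 31.55 gp [ 564.7 -222.9   63.1] a,t 26.6 27.9 x [ 0.45 -0.89  0.  ] w 0.603 F [ 0.3  0.1 -1.7] q [ 0.02  0.29  0.6   2.04 -0.87  0.8   0.09]
```

View pics/p.png

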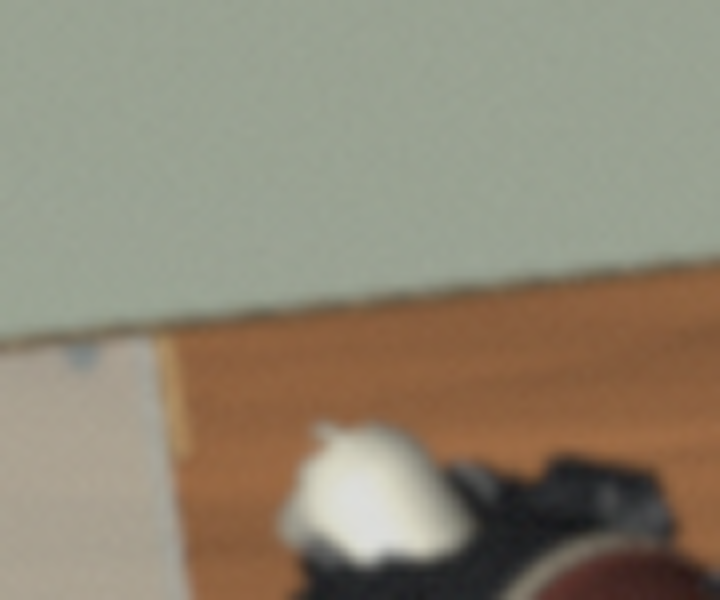

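View pics/ps.png

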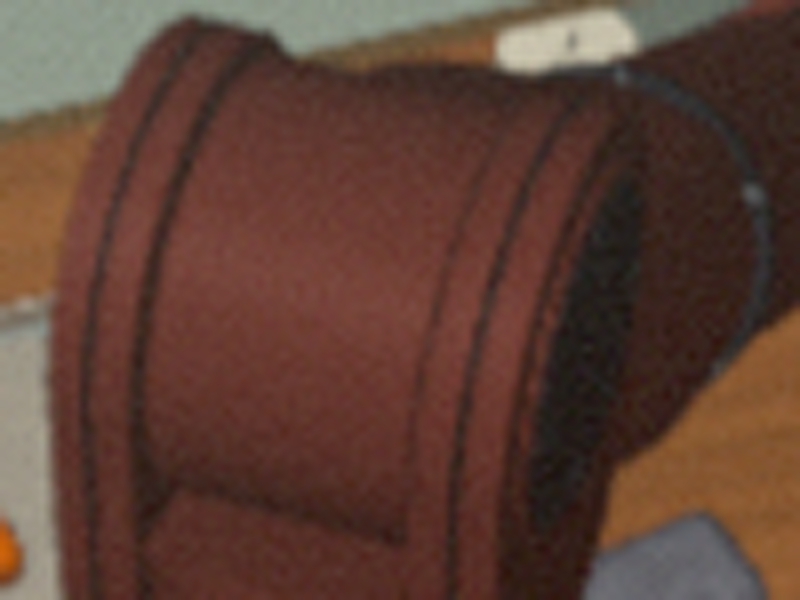

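Run:
```python
from h import *
p,R=cur(); gp=p-18.7*R.as_matrix()[:,2]; print(W2L(gp))
R2=tool(5.5,27.9)
tg=np.r_[L2W(-82.5,-109),88]
print(tg)
m=np.r_[L2W(-110,-200),86]
plan([(gp+[0,0,23],R,3)],.5)
from sim import run
run(monitor.state()['joint_pos'],[(gp+[0,0,23],26.6,27.9,3),(tg,5.5,27.9,10),(tg-[0,0,37],5.5,27.9,4)])
```

```text
[-122.8619142  -229.95213905]
[593.97437094 -98.53461368  88.        ]
# dist 23 rot 0.0 deg
[0.0, -3.6, -6.8, 0.0, 0.0, 0.0, 0.5],[0.0, -7.2, -13.5, 0.0, 0.0, 0.0, 0.5],[0.0, -10.8, -20.3, 0.0, 0.0, 0.0, 0.5],
[ 565.44158798 -222.81005113   86.15308609] 26.6 27.9 [ 0.02  0.26  0.62  2.02 -0.81  0.88  0.03] err 0.0 0.0
[593.97437094 -98.53461368  88.        ] 5.5 27.9 [-0.36  0.07  0.58  2.19 -0.48  0.48 -0.89] err 0.0 0.0
[593.97437094 -98.53461368  51.        ] 5.5 27.9 [-0.32  0.15  0.55  2.21 -0.65  0.42 -0.72] err 0.0 0.0
```

>>> carry_out(targets=[[0,-3,-6,0,0,0,0.5],[0,-7,-13,0,0,0,0.5],[0,-11,-20,0,0,0,0.5],[0,-11.5,-21.5,0,0,0,0.5],[0,-11.5,-21.5,0,0,0,0.5]])

```text
t: 32.15
eef_pos: [573.8, -218.8, 71.7]
eef_rot: [-2.303, 1.419, -0.355]
wrist_force: [-0.2, -0.4, -1.8]
width: 0.595
```

Run:
```python
from h import *
st()
tg=np.r_[L2W(-82.5,-109),88]
plan([(tg,tool(5.5,27.9),10)],.5)
```

```text
t 32.15 gp [ 565.9 -222.8   88.2] a,t 26.6 28.0 x [ 0.45 -0.89  0.  ] w 0.595 F [-0.2 -0.4 -1.8] q [-0.    0.25  0.62  2.03 -0.81  0.82  0.02]
# dist 125 rot 21.2 deg
[-9.5, -7.1, 3.8, -0.0, 0.017, 0.033, 0.5],[-19.0, -14.2, 7.5, -0.0, 0.034, 0.066, 0.5],[-28.6, -21.3, 11.3, -0.0, 0.052, 0.098, 0.5],[-38.1, -28.3, 15.1, -0.001, 0.069, 0.131, 0.5],[-47.6, -35.4, 18.9, -0.001, 0.086, 0.164, 0.5],[-57.1, -42.5, 22.6, -0.001, 0.103, 0.197, 0.5],[-66.7, -49.6, 26.4, -0.001, 0.121, 0.229, 0.5],[-76.2, -56.7, 30.2, -0.001, 0.138, 0.262, 0.5],[-85.7, -63.8, 34.0, -0.001, 0.155, 0.295, 0.5],[-95.2, -70.8, 37.7, -0.001, 0.172, 0.328, 0.5],
```

>>> carry_out(targets=[[-8,-6,3,0,0.014,0.027,0.5],[-18,-13,7,0,0.033,0.062,0.5],[-28,-21,11,0,0.05,0.096,0.5],[-38,-28,15,0,0.069,0.131,0.5],[-48,-36,19,0,0.087,0.165,0.5],[-58,-43,23,0,0.105,0.2,0.5],[-68,-51,27,0,0.123,0.234,0.5],[-78,-58,31,0,0.141,0.268,0.5],[-87,-65,34.5,0,0.157,0.3,0.5],[-95,-71,37.5,0,0.172,0.328,0.5]])

```text
t: 33.15
eef_pos: [602.6, -96.9, 71.5]
eef_rot: [-2.03, 1.846, -0.458]
wrist_force: [-0.9, 0.5, -1.9]
width: 0.6
```

```bash
cat > el2.py <<'E'
from h import *
import sys
tag=sys.argv[1]; zb=float(sys.argv[2]); box=list(map(int,sys.argv[3:11]))
p,R=cur();M=R.as_matrix();gp=p-18.7*M[:,2]; a=np.arctan2(M[1,2],M[0,2])
u=np.array([np.cos(a),np.sin(a),0]);n=np.array([-u[1],u[0],0]);o0=gp-14*u;o0[2]=zb
print('elephant est',o0.round(1),'local',W2L(o0).round(1))
for cam,(x0,y0,x1,y1) in (('top',box[:4]),('side',box[4:])):
  im=optics.capture(cam);k=min(780//(x1-x0),590//(y1-y0))
  o=cv2.resize(im[y0:y1,x0:x1],None,fx=k,fy=k,interpolation=cv2.INTER_CUBIC)
  Pj=lambda X:tuple(int(v) for v in (proj(cam,X)-[x0,y0])*k)
  Q=lambda x,y,z:Pj(o0+u*x+n*y+[0,0,z])
  cv2.polylines(o,[np.array([Q(-81,26,0),Q(50,26,0),Q(50,-26,0),Q(-81,-26,0)])],True,(0,0,255),1)
  cv2.line(o,Q(-20,26,54),Q(20,26,54),(255,0,0),1);cv2.line(o,Q(-20,-26,54),Q(20,-26,54),(255,0,0),1)
  T=[Pj(np.r_[L2W(-112+sx*80,-1.5+sy*160),7]) for sx,sy in ((1,1),(1,-1),(-1,-1),(-1,1))]
  cv2.polylines(o,[np.array(T)],True,(0,255,0),1)
  cv2.imwrite(f'pics/{tag}_{cam}.png',o)
E
python3 -c "
from h import *
st()"; python3 el2.py q 45 330 140 430 215 300 130 420 220
```

```text
t 33.15 gp [593.9 -97.8  88. ] a,t 5.6 28.0 x [ 0.09 -1.   -0.  ] w 0.6 F [-0.9  0.5 -1.9] q [-0.43  0.08  0.62  2.19 -0.41  0.45 -0.96]
elephant est [579.9 -99.1  45. ] local [ -96.5 -108.3]
```

View pics/q_top.png

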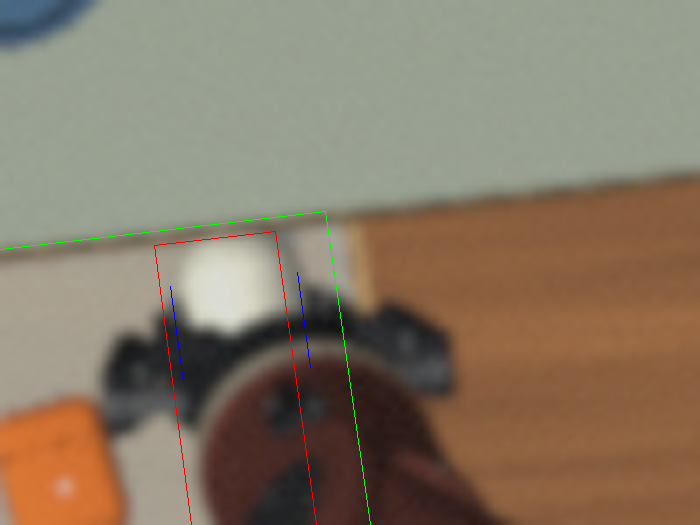

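View pics/q_side.png

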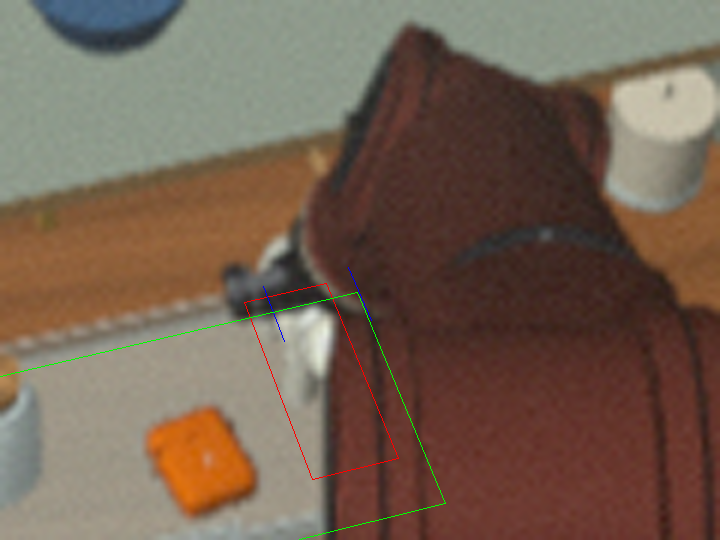

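>>> carry_out(targets=[[0,2,3,0,0,0,0.5],[0,4,7,0,0,0,0.5],[0,6,11.5,0,0,0,0.5],[0,8.5,16,0,0,0,0.5],[0,11,20,0,0,0,0.5],[0,13,24,0,0,0,0.5],[0,14.5,27,0,0,0,0.5],[0,15.5,29,0,0,0,0.5],[0,16,30,0,0,0,0.5],[0,16,30,0,0,0,0.5]])

```text
t: 34.25
eef_pos: [602.6, -95.4, 37.3]
eef_rot: [-2.033, 1.842, -0.457]
wrist_force: [-0.8, -0.5, -2.2]
width: 0.595
```

```bash
python3 -c "
from h import *
st()"; python3 el2.py r 10 330 140 430 215 300 130 420 220
```

```text
t 34.25 gp [593.9 -96.3  53.8] a,t 5.8 27.9 x [ 0.1 -1.  -0. ] w 0.595 F [-0.8 -0.5 -2.2] q [-0.37  0.15  0.57  2.21 -0.58  0.39 -0.8 ]
elephant est [580.  -97.7  10. ] local [ -96.4 -106.8]
```

View pics/r_top.png

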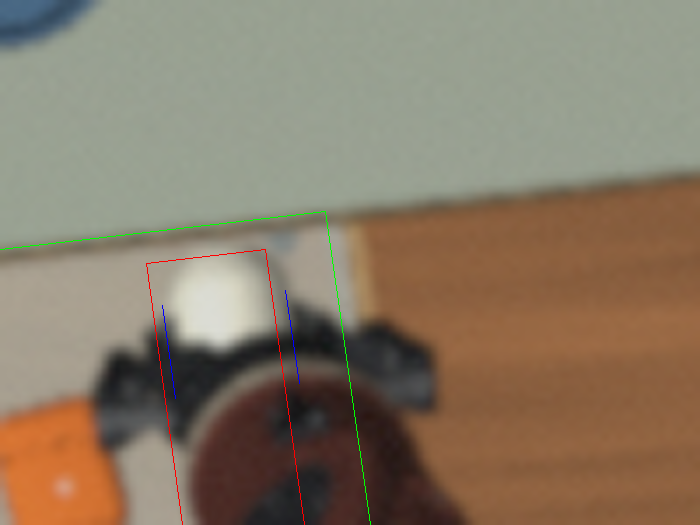

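View pics/r_side.png

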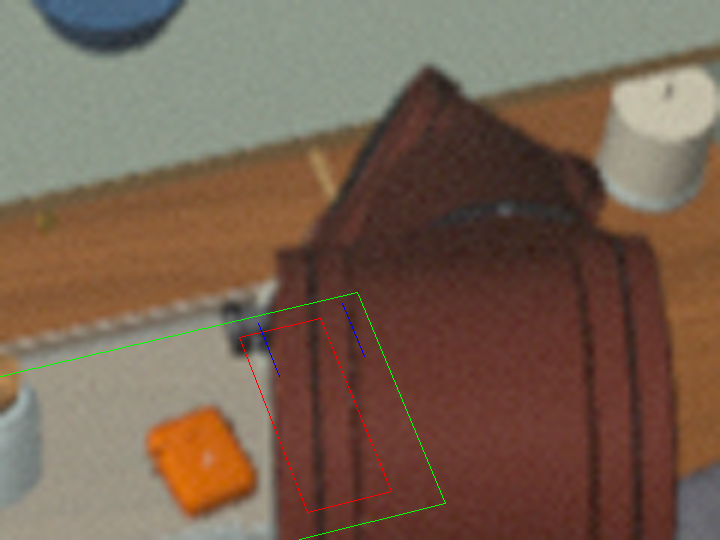

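>>> carry_out(targets=[[0,0.5,1,0,0,0,0.5],[0,1,2,0,0,0,0.5],[0,1.5,3,0,0,0,0.5],[0,1.7,3.3,0,0,0,0.5],[0,1.7,3.3,0,0,0,0.5]])

```text
t: 34.85
eef_pos: [602.7, -95.4, 33.7]
eef_rot: [-2.033, 1.842, -0.457]
wrist_force: [-0.4, -0.0, -1.6]
width: 0.597
```

>>> carry_out(targets=[[0,0.3,0.5,0,0,0,0.5],[0,0.4,0.7,0,0,0,0.5],[0,0.4,0.7,0,0,0,0.5]])

```text
t: 35.15
eef_pos: [602.8, -95.4, 33.0]
eef_rot: [-2.033, 1.842, -0.457]
wrist_force: [0.0, -0.5, -1.6]
width: 0.595
```

```bash
python3 -c "
from h import *
st()"
```

```text
t 35.15 gp [594.  -96.3  49.5] a,t 5.8 27.9 x [ 0.1 -1.  -0. ] w 0.595 F [ 0.  -0.5 -1.6] q [-0.36  0.16  0.56  2.21 -0.6   0.38 -0.78]
```

>>> carry_out(targets=[[0,0.3,0.5,0,0,0,0.5],[0,0.5,0.9,0,0,0,0.5],[0,0.5,0.9,0,0,0,0.5]])

```text
t: 35.45
eef_pos: [603.7, -95.4, 32.8]
eef_rot: [-2.032, 1.841, -0.459]
wrist_force: [0.2, 1.3, 3.8]
width: 0.601
```

```bash
python3 -c "
from h import *
st()"
```

```text
t 35.45 gp [594.9 -96.2  49.3] a,t 5.8 28.1 x [ 0.1 -1.  -0. ] w 0.601 F [0.2 1.3 3.8] q [-0.36  0.16  0.56  2.21 -0.61  0.38 -0.77]
```

>>> carry_out(targets=[[0,0,0,0,0,0,0.65],[0,0,0,0,0,0,0.72],[0,0,0,0,0,0,0.8],[0,0,-1,0,0,0,0.84],[0,0,-5,0,0,0,0.84],[0,0,-15,0,0,0,0.84],[0,0,-30,0,0,0,0.84],[0,0,-50,0,0,0,0.84],[0,0,-72,0,0,0,0.84],[0,0,-95,0,0,0,0.84]])

```text
t: 36.45
eef_pos: [558.5, -100.2, 117.2]
eef_rot: [-2.032, 1.842, -0.459]
wrist_force: [0.7, -0.4, -0.2]
width: 0.843
```

Run:
```python
from h import *
st()
from sim import run
q=monitor.state()['joint_pos']
crop('top',260,140,410,250,5,'u')
run(q,[((500,-90,210),5.5,15,6),((440,-20,150),5.5,10,6)])
print(L2W(-196,-1.5))
```

```text
t 36.45 gp [ 549.7 -101.1  133.8] a,t 5.7 28.0 x [ 0.1 -1.  -0. ] w 0.843 F [ 0.7 -0.4 -0.2] q [-0.44 -0.12  0.61  2.23 -0.12  0.54 -1.21]
(500, -90, 210) 5.5 15 [-0.42 -0.18  0.53  2.04  0.03  1.   -1.37] err 0.0 0.0
(440, -20, 150) 5.5 10 [-0.46 -0.22  0.41  2.19  0.08  0.98 -1.56] err 0.0 0.0
[470.65438118  -2.45818512]
```

View pics/u.png

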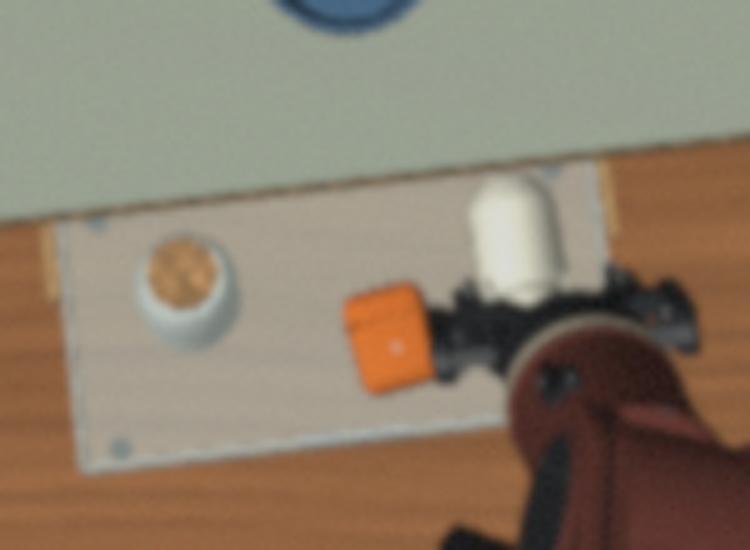

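```bash
cat > t4.py <<'E'
from sim import *
from plant import monitor
q0=np.array(monitor.state()['joint_pos'])
for t in (8,14,20):
    print('---',t)
    q=run(q0,[((500,-95,200),5.5,18,4),((430,-8,150),5.5,t,7),((430,-8,31),5.5,t,6),((470,-4,31),5.5,t,4),((510,0,31),5.5,18,4),((562,6,31),5.5,25,6)])
E
python3 t4.py
python3 - <<'E'
from h import *
plan([((500,-95,200),tool(5.5,18),4),((440,-8,150),tool(5.5,8),6)],0)
E
```

```text
--- 8
(500, -95, 200) 5.5 18 [-0.41 -0.22  0.54  2.1   0.02  0.93 -1.35] err 0.0 0.0
(430, -8, 150) 5.5 8 [-0.46 -0.21  0.38  2.18  0.08  1.02 -1.59] err 0.0 0.0
(430, -8, 31) 5.5 8 [-0.46 -0.02  0.43  2.3  -0.02  0.72 -1.5 ] err 0.0 0.0
(470, -4, 31) 5.5 8 [-0.46  0.07  0.43  2.22 -0.07  0.72 -1.46] err 0.0 0.0
(510, 0, 31) 5.5 18 [-0.46  0.04  0.42  2.29 -0.12  0.5  -1.42] err 0.0 0.0
(562, 6, 31) 5.5 25 [-0.43  0.1   0.4   2.29 -0.27  0.34 -1.29] err 0.0 0.0
--- 14
(500, -95, 200) 5.5 18 [-0.41 -0.22  0.54  2.1   0.02  0.93 -1.35] err 0.0 0.0
(430, -8, 150) 5.5 14 [-0.44 -0.3   0.36  2.26  0.11  0.92 -1.61] err 0.0 0.0
(430, -8, 31) 5.5 14 [-0.46 -0.1   0.43  2.39  0.01  0.6  -1.52] err 0.0 0.0
(470, -4, 31) 5.5 14 [-0.47 -0.    0.43  2.31 -0.05  0.59 -1.47] err 0.0 0.0
(510, 0, 31) 5.5 18 [-0.47  0.04  0.43  2.29 -0.12  0.5  -1.42] err 0.0 0.0
(562, 6, 31) 5.5 25 [-0.44  0.1   0.41  2.29 -0.27  0.34 -1.28] err 0.0 0.0
--- 20
(500, -95, 200) 5.5 18 [-0.41 -0.22  0.54  2.1   0.02  0.93 -1.35] err 0.0 0.0
(430, -8, 150) 5.5 20 [-0.29 -0.38  0.24  2.35  0.07  0.82 -1.57] err 0.0 0.0
(430, -8, 31) 5.5 20 [-1.06 -0.19  1.01  2.4   0.21  0.57 -1.68] err 12.3 3.6
(470, -4, 31) 5.5 20 [-1.49 -0.38  1.35  2.4   0.68  0.56 -2.1 ] err 0.2 0.0
(510, 0, 31) 5.5 18 [-1.3   0.14  1.3   2.29 -0.37  0.53 -1.2 ] err 0.0 0.0
(562, 6, 31) 5.5 25 [-1.1   0.19  1.1   2.28 -0.61  0.39 -0.99] err 0.0 0.0
# dist 82 rot 10.2 deg
# dist 119 rot 10.0 deg
[-3.0, 4.2, -19.8, -0.045, 0.0, 0.0, 0],[-5.9, 8.5, -39.5, -0.089, 0.001, 0.0, 0],[-8.9, 12.7, -59.3, -0.134, 0.001, 0.0, 0],[-11.9, 17.0, -79.0, -0.179, 0.001, 0.0, 0],[-27.3, 29.0, -75.9, -0.208, 0.001, 0.0, 0],[-42.6, 41.0, -72.7, -0.237, 0.001, 0.0, 0],[-58.0, 53.0, -69.5, -0.266, 0.001, 0.0, 0],[-73.4, 65.0, -66.4, -0.295, 0.001, 0.0, 0],[-88.8, 77.0, -63.2, -0.324, 0.001, 0.0, 0],[-104.2, 89.0, -60.1, -0.353, 0.001, 0.0, 0],
```

>>> carry_out(targets=[[-3,4,-20,-0.04,0,0,0.84],[-6,8,-40,-0.09,0,0,0.84],[-9,13,-59,-0.13,0,0,0.5],[-12,17,-79,-0.18,0,0,0],[-27,29,-76,-0.21,0,0,0],[-43,41,-73,-0.24,0,0,0],[-58,53,-70,-0.27,0,0,0],[-73,65,-66,-0.3,0,0,0],[-89,77,-63,-0.32,0,0,0],[-104,89,-60,-0.35,0,0,0]])

```text
t: 37.5
eef_pos: [442.0, -7.5, 131.0]
eef_rot: [-2.245, 2.038, -0.144]
wrist_force: [0.7, -0.2, -0.2]
width: 0.003
```

Run:
```python
from h import *
st()
plan([((430,-8,100),tool(5.5,8),3),((430,-8,50),tool(5.5,8),3)],0)
im=crop('top',260,140,410,250,5,'v'); crop('side',260,150,420,270,5,'vs')
def pp(n,c,z): w=ray('top',260+c[0]/5,140+c[1]/5,z);print(n,w.round(1),W2L(w).round(1))
```

```text
t 37.5 gp [439.3  -7.8 149.5] a,t 5.9 8.1 x [ 0.1 -1.  -0. ] w 0.003 F [ 0.7 -0.2 -0.2] q [-0.46 -0.18  0.35  2.17  0.08  1.01 -1.63]
# dist 50 rot 0.2 deg
# dist 50 rot 0.0 deg
[-0.2, 5.4, 15.9, -0.001, 0.0, 0.0, 0],[-0.4, 10.8, 31.8, -0.002, 0.001, 0.0, 0],[-0.6, 16.3, 47.7, -0.002, 0.001, 0.0, 0],[-0.6, 18.6, 64.2, -0.002, 0.001, 0.0, 0],[-0.5, 21.0, 80.7, -0.002, 0.001, 0.0, 0],[-0.5, 23.3, 97.2, -0.002, 0.001, 0.0, 0],
```

View pics/v.png

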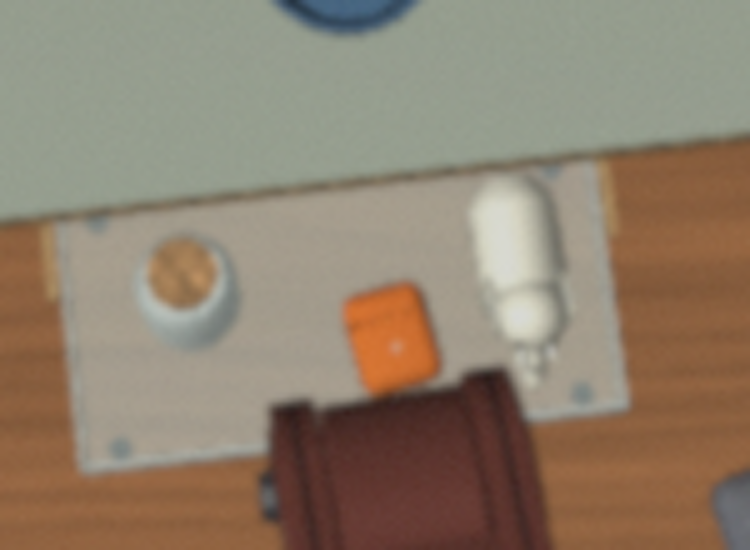

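View pics/vs.png

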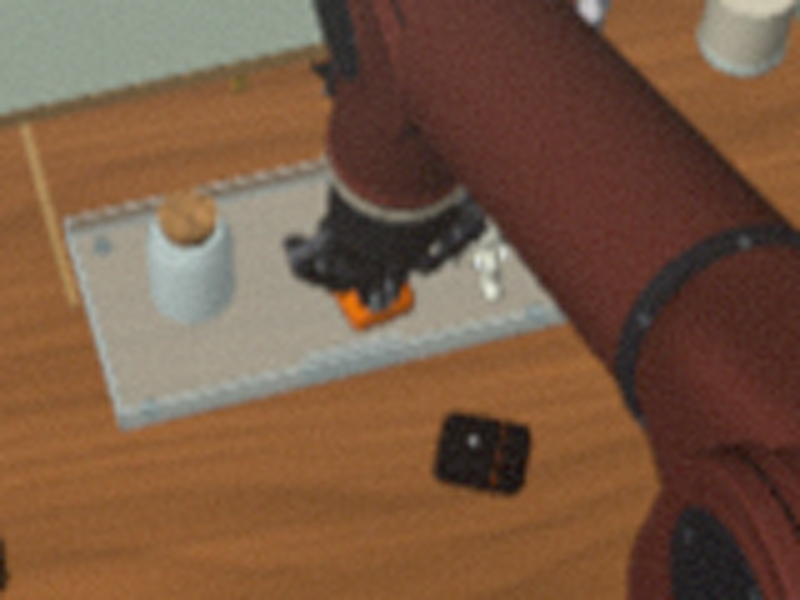

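Run:
```python
from h import *
p,R=cur();Z=R.as_matrix()[:,2]
for b in (0,10,20,30,40): print(b,((proj('side',p-b*Z)-[260,150])*5).round())
for x in (460,470,480): print(((proj('side',[x,-2.5,39])-[260,150])*5).round(),((proj('top',[x,-2.5,27])-[260,140])*5).round())
```

```text
0 [374. 315.]
10 [375. 308.]
20 [376. 302.]
30 [377. 295.]
40 [378. 288.]
[359. 366.] [356. 461.]
[356. 354.] [355. 444.]
[353. 342.] [355. 427.]
```

>>> carry_out(targets=[[0,5,16,0,0,0,0],[0,11,32,0,0,0,0],[0,16,48,0,0,0,0],[0,18,64,0,0,0,0],[0,21,81,0,0,0,0],[0,22,93,0,0,0,0],[0,23,103,0,0,0,0],[0,24,109,0,0,0,0],[0,24,112,0,0,0,0]])

```text
t: 38.5
eef_pos: [433.5, -7.6, 15.9]
eef_rot: [-2.248, 2.037, -0.142]
wrist_force: [-0.3, 0.0, 0.6]
width: -0.001
```

Run:
```python
from h import *
st(); crop('side',260,150,420,270,5,'ws')
p,R=cur(); gp=p-18.7*R.as_matrix()[:,2]; print('TCP local',W2L(p))
q=monitor.state()['joint_pos']
g=lambda lx,z,t:(np.r_[L2W(lx,-1.5),z]-0,tool(5.5,t))
def tc(lx,z,t,n):
    Rt=tool(5.5,t); T=np.r_[L2W(lx,-1.5),z]; return (T-18.7*Rt.as_matrix()[:,2],Rt,n)
plan([tc(-216,16,10,4),tc(-206,16,11,4)],0)
```

```text
t 38.5 gp [430.9  -7.8  34.4] a,t 5.9 8.0 x [ 0.1 -1.  -0. ] w -0.001 F [-0.3  0.   0.6] q [-0.46 -0.02  0.38  2.31  0.01  0.71 -1.56]
TCP local [-233.42878831   -2.9301521 ]
# dist 17 rot 2.0 deg
# dist 10 rot 1.0 deg
[-0.3, -4.3, 0.6, 0.009, 0.0, 0.001, 0],[-0.7, -8.6, 1.1, 0.017, 0.001, 0.001, 0],[-1.0, -13.0, 1.7, 0.026, 0.001, 0.002, 0],[-1.4, -17.3, 2.2, 0.034, 0.001, 0.003, 0],[-1.4, -19.8, 2.6, 0.039, 0.001, 0.003, 0],[-1.4, -22.2, 2.9, 0.043, 0.001, 0.003, 0],[-1.4, -24.7, 3.3, 0.047, 0.001, 0.003, 0],[-1.4, -27.2, 3.6, 0.052, 0.001, 0.003, 0],
```

View pics/ws.png

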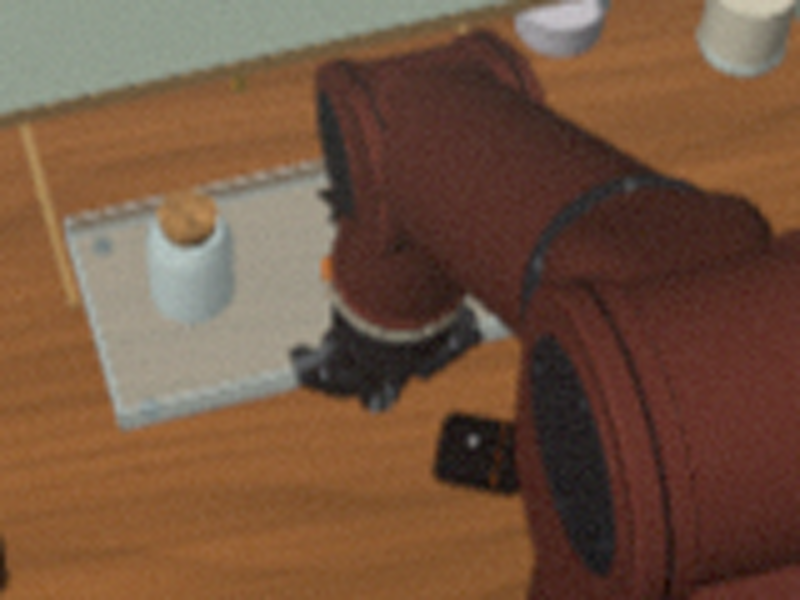

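>>> carry_out(targets=[[0,-5,0.5,0.01,0,0,0],[-1,-10,1,0.02,0,0,0],[-1,-15,2,0.03,0,0,0],[-1,-19,2.5,0.04,0,0,0],[-1,-23,3,0.04,0,0,0],[-1,-26,3.5,0.05,0,0,0],[-1,-28,4,0.05,0,0,0]])

```text
t: 39.25
eef_pos: [461.7, -3.7, 15.7]
eef_rot: [-2.219, 2.01, -0.191]
wrist_force: [0.5, -0.2, 0.5]
width: -0.002
```

```bash
cat > pu.py <<'E'
from h import *
import sys
def tc(lx,z,t,n):
    Rt=tool(5.5,t); T=np.r_[L2W(lx,-1.5),z]; return (T-18.7*Rt.as_matrix()[:,2],Rt,n)
if __name__=='__main__':
    st(); p,R=cur(); print('TCP local',W2L(p))
    lx,t,n=float(sys.argv[1]),float(sys.argv[2]),int(sys.argv[3]); plan([tc(lx,16,t,n)],0)
E
python3 pu.py -180 15 9
```

```text
t 39.25 gp [458.1  -4.1  34. ] a,t 5.9 10.9 x [ 0.1 -1.  -0. ] w -0.002 F [ 0.5 -0.2  0.5] q [-0.47  0.01  0.39  2.29 -0.01  0.65 -1.55]
TCP local [-205.06353619   -1.88650649]
# dist 25 rot 4.1 deg
[-0.0, -2.7, 0.5, 0.008, 0.0, 0.0, 0],[-0.1, -5.5, 1.0, 0.016, 0.0, 0.001, 0],[-0.1, -8.2, 1.5, 0.024, 0.0, 0.001, 0],[-0.1, -11.0, 2.0, 0.032, 0.001, 0.001, 0],[-0.2, -13.7, 2.4, 0.04, 0.001, 0.001, 0],[-0.2, -16.5, 2.9, 0.047, 0.001, 0.002, 0],[-0.3, -19.2, 3.4, 0.055, 0.001, 0.002, 0],[-0.3, -21.9, 3.9, 0.063, 0.001, 0.002, 0],[-0.3, -24.7, 4.4, 0.071, 0.001, 0.003, 0],
```

>>> carry_out(targets=[[0,-1.5,0.2,0.004,0,0,0],[0,-3,0.5,0.008,0,0,0],[0,-5,0.9,0.014,0,0,0],[0,-7,1.3,0.02,0,0,0],[0,-9,1.6,0.026,0,0,0],[0,-11.5,2,0.033,0,0,0],[0,-14,2.5,0.04,0,0,0],[0,-17,3,0.048,0,0,0],[0,-20,3.5,0.057,0,0,0]])

```text
t: 40.15
eef_pos: [482.2, -1.7, 16.0]
eef_rot: [-2.184, 1.979, -0.246]
wrist_force: [-0.5, -0.2, -0.4]
width: 0.0
```

```bash
python3 pu.py -150 18 10; python3 -c "
from h import *
crop('top',260,140,410,250,5,'x')"
```

```text
t 40.15 gp [477.6  -2.2  34.1] a,t 5.8 14.2 x [ 0.1 -1.  -0. ] w 0.0 F [-0.5 -0.2 -0.4] q [-0.47  0.01  0.39  2.3  -0.02  0.58 -1.54]
TCP local [-184.46253441   -1.86743941]
# dist 34 rot 3.8 deg
[-0.0, -3.3, 0.8, 0.007, 0.0, 0.0, 0],[-0.1, -6.7, 1.7, 0.013, 0.0, 0.0, 0],[-0.1, -10.0, 2.5, 0.02, 0.0, 0.001, 0],[-0.1, -13.4, 3.4, 0.026, 0.001, 0.001, 0],[-0.1, -16.7, 4.2, 0.033, 0.001, 0.001, 0],[-0.2, -20.0, 5.1, 0.039, 0.001, 0.001, 0],[-0.2, -23.4, 5.9, 0.046, 0.001, 0.002, 0],[-0.2, -26.7, 6.8, 0.053, 0.001, 0.002, 0],[-0.3, -30.1, 7.6, 0.059, 0.001, 0.002, 0],[-0.3, -33.4, 8.5, 0.066, 0.001, 0.002, 0],
```

View pics/x.png

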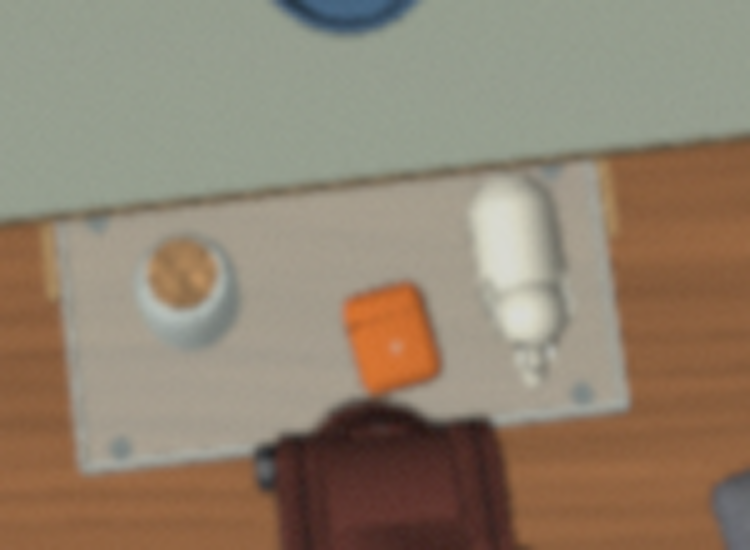

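Run:
```python
from h import *
im=np.mean([optics.capture('side').astype(float) for _ in range(3)],0)
o=np.clip(im*1.6,0,255).astype(np.uint8)[190:250,290:370]; o=cv2.resize(o,None,fx=9,fy=9,interpolation=cv2.INTER_CUBIC)
p,R=cur();M=R.as_matrix()
for b,c in ((0,(0,255,0)),(20,(0,255,255))):
  for w in (-11,11):
    q=(proj('side',p-b*M[:,2]+w*M[:,1])-[290,190])*9; cv2.circle(o,tuple(int(v) for v in q),3,c,-1)
for y in (-37,33):
  for z in (0,27,39):
    q=(proj('side',np.r_[L2W(-196,y),z])-[290,190])*9; cv2.circle(o,tuple(int(v) for v in q),3,(255,0,0),-1)
cv2.imwrite('pics/y.png',o)
```

```text
(no output)
```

View pics/y.png

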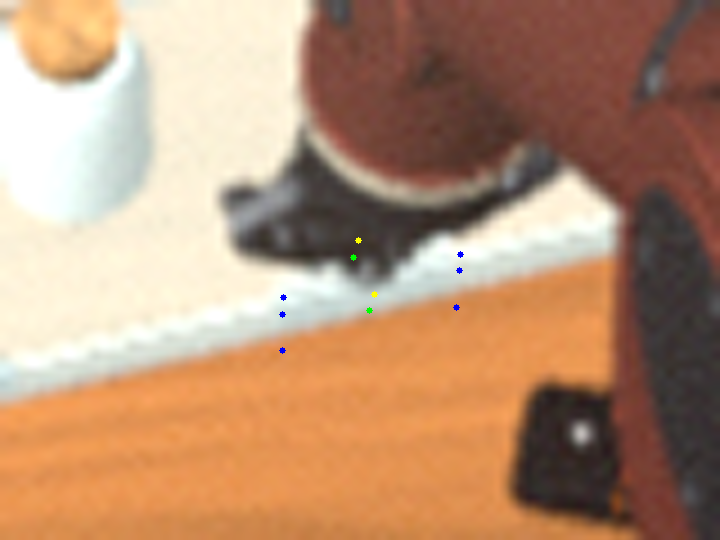

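Run:
```python
from h import *
from pu import tc
plan([tc(-218,16,12,5),tc(-218,2,12,5)],0)
from sim import run
```

```text
# dist 33 rot 2.2 deg
# dist 14 rot 0.0 deg
[-0.1, 6.4, -1.6, -0.008, 0.0, 0.001, 0],[-0.2, 12.9, -3.3, -0.015, 0.001, 0.001, 0],[-0.3, 19.3, -4.9, -0.023, 0.001, 0.002, 0],[-0.4, 25.7, -6.5, -0.03, 0.001, 0.002, 0],[-0.4, 32.2, -8.2, -0.038, 0.001, 0.003, 0],[-0.4, 32.8, -5.5, -0.038, 0.001, 0.003, 0],[-0.4, 33.5, -2.7, -0.038, 0.001, 0.003, 0],[-0.4, 34.2, -0.0, -0.038, 0.001, 0.003, 0],[-0.4, 34.9, 2.7, -0.038, 0.001, 0.003, 0],[-0.4, 35.6, 5.4, -0.038, 0.001, 0.003, 0],
```

>>> carry_out(targets=[[0,6,-1.6,-0.01,0,0,0],[0,13,-3.3,-0.015,0,0,0],[0,19,-5,-0.02,0,0,0],[0,26,-6.5,-0.03,0,0,0],[0,32,-8,-0.04,0,0,0],[0,33,-5.5,-0.04,0,0,0],[0,33.5,-2.5,-0.04,0,0,0],[0,34,0,-0.04,0,0,0],[0,35,2.5,-0.04,0,0,0],[0,35.5,5.5,-0.04,0,0,0]])

```text
t: 41.35
eef_pos: [448.9, -5.0, 1.6]
eef_rot: [-2.209, 2.001, -0.207]
wrist_force: [-0.4, 0.4, 0.3]
width: 0.003
```

Run:
```python
from h import *
st()
im=np.mean([optics.capture('side').astype(float) for _ in range(3)],0)
o=np.clip(im*1.6,0,255).astype(np.uint8)[200:260,290:370]; o=cv2.resize(o,None,fx=9,fy=9,interpolation=cv2.INTER_CUBIC)
cv2.imwrite('pics/z.png',o)
```

```text
t 41.35 gp [445.1  -5.4  19.9] a,t 5.8 11.9 x [ 0.1 -1.  -0. ] w 0.003 F [-0.4  0.4  0.3] q [-0.46 -0.01  0.38  2.35 -0.    0.59 -1.55]
```

View pics/z.png

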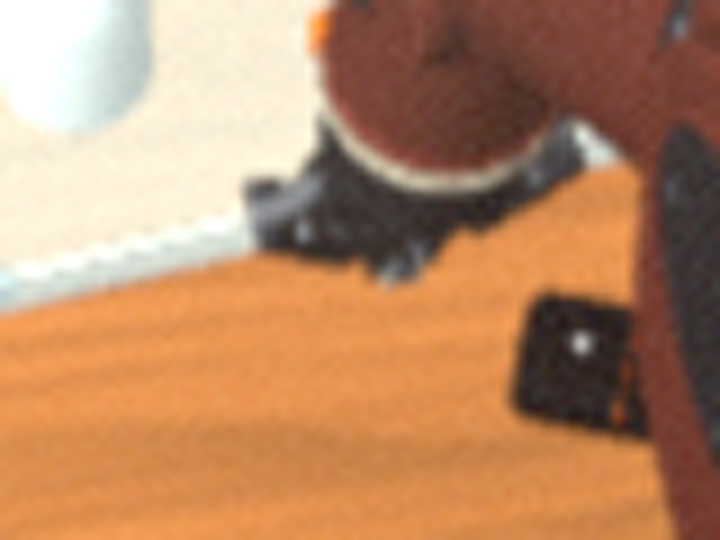

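```bash
sed -i 's/tc(lx,16,t,n)/tc(lx,float(sys.argv[4]),t,n)/' pu.py; python3 pu.py -190 15 10 0
```

```text
t 41.5 gp [444.9  -5.4  19.9] a,t 5.8 11.9 x [ 0.1 -1.  -0. ] w 0.009 F [ 0.2 -0.  -1.1] q [-0.46 -0.01  0.38  2.35 -0.    0.59 -1.55]
TCP local [-218.06905426   -1.96944494]
# dist 28 rot 3.2 deg
[-0.0, -2.7, 0.7, 0.005, 0.0, 0.0, 0],[-0.1, -5.4, 1.5, 0.011, 0.0, 0.001, 0],[-0.1, -8.1, 2.2, 0.016, 0.0, 0.001, 0],[-0.2, -10.9, 3.0, 0.022, 0.0, 0.001, 0],[-0.2, -13.6, 3.7, 0.027, 0.001, 0.001, 0],[-0.2, -16.3, 4.4, 0.033, 0.001, 0.002, 0],[-0.3, -19.0, 5.2, 0.038, 0.001, 0.002, 0],[-0.3, -21.7, 5.9, 0.044, 0.001, 0.002, 0],[-0.4, -24.4, 6.6, 0.049, 0.001, 0.002, 0],[-0.4, -27.1, 7.4, 0.055, 0.001, 0.003, 0],
```

>>> carry_out(targets=[[0,-3,1,0.005,0,0,0],[0,-6,1.7,0.011,0,0,0],[0,-9,2.5,0.016,0,0,0],[0,-12,3.2,0.022,0,0,0],[0,-14.5,4,0.027,0,0,0],[0,-17,4.6,0.033,0,0,0],[0,-19.5,5.3,0.038,0,0,0],[0,-22,6,0.044,0,0,0],[0,-24.5,6.6,0.049,0,0,0],[0,-27,7.3,0.055,0,0,0]])

```text
t: 42.5
eef_pos: [476.4, -2.3, -0.1]
eef_rot: [-2.176, 1.971, -0.259]
wrist_force: [-1.9, -0.8, 1.2]
width: -0.004
```

```bash
python3 pu.py -150 19 10 0; python3 -c "
from h import *
crop('top',260,140,410,250,5,'x2')"
```

```text
t 42.5 gp [471.6  -2.8  18. ] a,t 5.8 15.0 x [ 0.1 -1.  -0. ] w -0.004 F [-1.9 -0.8  1.2] q [-0.46  0.02  0.38  2.34 -0.03  0.52 -1.53]
TCP local [-190.24764947   -1.92043383]
# dist 40 rot 4.0 deg
[-0.0, -3.9, 1.0, 0.007, 0.0, 0.0, 0],[-0.1, -7.8, 2.1, 0.014, 0.0, 0.001, 0],[-0.1, -11.7, 3.1, 0.021, 0.0, 0.001, 0],[-0.1, -15.6, 4.1, 0.028, 0.001, 0.001, 0],[-0.2, -19.5, 5.2, 0.035, 0.001, 0.001, 0],[-0.2, -23.3, 6.2, 0.042, 0.001, 0.002, 0],[-0.2, -27.2, 7.2, 0.049, 0.001, 0.002, 0],[-0.3, -31.1, 8.2, 0.056, 0.001, 0.002, 0],[-0.3, -35.0, 9.3, 0.063, 0.001, 0.002, 0],[-0.3, -38.9, 10.3, 0.07, 0.001, 0.003, 0],
```

View pics/x2.png

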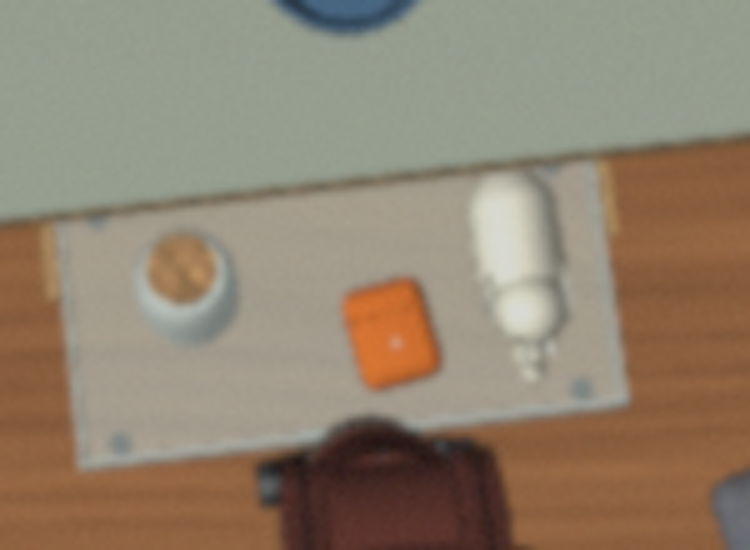

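>>> carry_out(targets=[[0,-2.5,0.7,0.005,0,0,0],[0,-5.5,1.5,0.01,0,0,0],[0,-9,2.4,0.016,0,0,0],[0,-13,3.5,0.023,0,0,0],[0,-17,4.5,0.03,0,0,0],[0,-21,5.6,0.038,0,0,0],[0,-25,6.6,0.045,0,0,0],[0,-29,7.7,0.052,0,0,0],[0,-33,8.7,0.06,0,0,0],[0,-37,9.8,0.067,0,0,0]])

```text
t: 43.55
eef_pos: [515.1, 1.5, 0.0]
eef_rot: [-2.134, 1.933, -0.321]
wrist_force: [-3.2, -0.8, -1.0]
width: -0.005
```

```bash
python3 pu.py -112 23 10 0; python3 -c "
from h import *
crop('top',260,140,410,250,5,'x3')"
```

```text
t 43.55 gp [509.1   0.9  17.7] a,t 5.7 18.9 x [ 0.1 -1.  -0. ] w -0.005 F [-3.2 -0.8 -1. ] q [-0.45  0.07  0.38  2.31 -0.08  0.43 -1.48]
TCP local [-151.34419676   -1.81223433]
# dist 39 rot 4.1 deg
[-0.0, -3.7, 1.3, 0.007, 0.0, 0.0, 0],[-0.0, -7.4, 2.6, 0.014, 0.0, 0.001, 0],[-0.1, -11.2, 3.8, 0.021, 0.0, 0.001, 0],[-0.1, -14.9, 5.1, 0.029, 0.001, 0.001, 0],[-0.1, -18.6, 6.4, 0.036, 0.001, 0.001, 0],[-0.1, -22.3, 7.7, 0.043, 0.001, 0.002, 0],[-0.2, -26.1, 8.9, 0.05, 0.001, 0.002, 0],[-0.2, -29.8, 10.2, 0.057, 0.001, 0.002, 0],[-0.2, -33.5, 11.5, 0.064, 0.001, 0.002, 0],[-0.2, -37.2, 12.8, 0.071, 0.001, 0.003, 0],
```

View pics/x3.png

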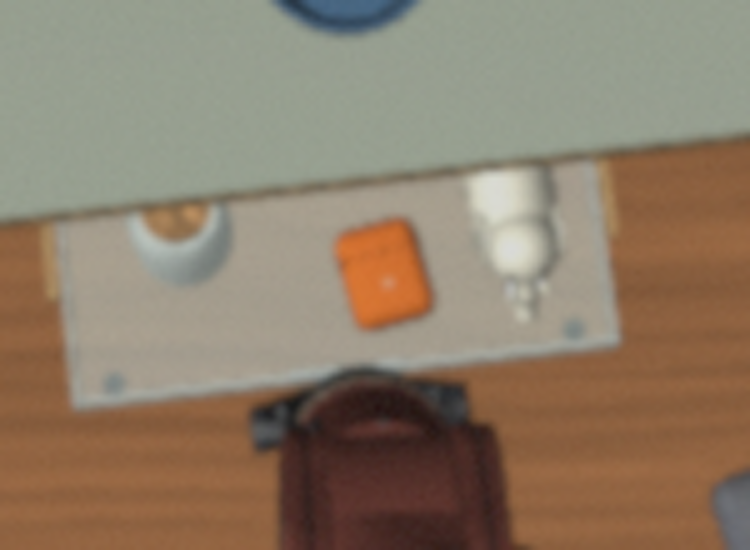

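>>> carry_out(targets=[[0,-2.5,0.9,0.005,0,0,0],[0,-5.5,1.9,0.011,0,0,0],[0,-9,3.1,0.018,0,0,0],[0,-13,4.4,0.025,0,0,0],[0,-17,5.8,0.033,0,0,0],[0,-21,7.2,0.04,0,0,0],[0,-25,8.6,0.048,0,0,0],[0,-29,9.9,0.056,0,0,0],[0,-33,11.3,0.063,0,0,0],[0,-37,12.7,0.071,0,0,0]])

```text
t: 44.6
eef_pos: [555.2, 5.5, 0.3]
eef_rot: [-2.088, 1.891, -0.386]
wrist_force: [-2.4, -0.6, -0.2]
width: 0.006
```

```bash
python3 pu.py -90 26 8 0; python3 -c "
from h import *
im=crop('top',260,140,410,250,5,'x4');crop('side',230,130,420,260,4,'x4s')"
```

```text
t 44.6 gp [547.9   4.7  17.5] a,t 5.7 23.1 x [ 0.1 -1.  -0. ] w 0.006 F [-2.4 -0.6 -0.2] q [-0.43  0.12  0.37  2.29 -0.15  0.34 -1.42]
TCP local [-111.07370665   -1.74735606]
# dist 21 rot 2.9 deg
[-0.0, -2.4, 1.1, 0.006, 0.0, 0.0, 0],[-0.0, -4.8, 2.1, 0.013, 0.0, 0.001, 0],[-0.1, -7.2, 3.2, 0.019, 0.001, 0.001, 0],[-0.1, -9.6, 4.3, 0.025, 0.001, 0.001, 0],[-0.1, -12.0, 5.4, 0.032, 0.001, 0.002, 0],[-0.1, -14.4, 6.4, 0.038, 0.001, 0.002, 0],[-0.2, -16.8, 7.5, 0.045, 0.001, 0.002, 0],[-0.2, -19.3, 8.6, 0.051, 0.001, 0.002, 0],
```

View pics/x4.png

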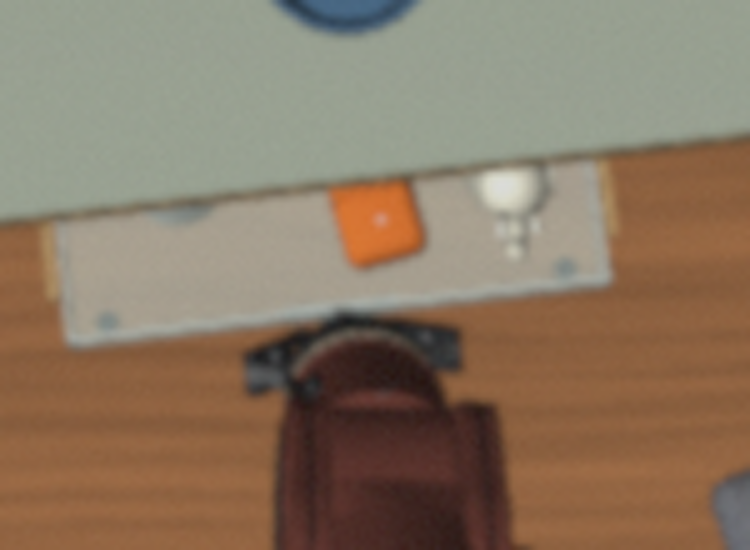

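View pics/x4s.png

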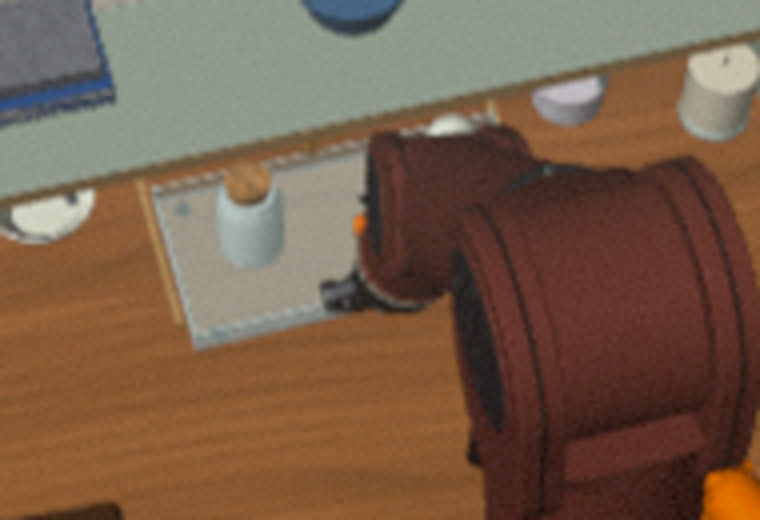

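```bash
python3 - <<'E'
from h import *
for c in ((68,345),(610,282)):
    print(W2L(ray('top',260+c[0]/5,140+c[1]/5,27)))
E
python3 pu.py -83 27 10 0
```

```text
[-117.53607679  161.04835662]
[-117.89001114 -164.15455542]
t 44.7 gp [548.3   4.9  17.7] a,t 5.7 23.1 x [ 0.1 -1.  -0. ] w -0.0 F [-0.7  0.4  0.2] q [-0.43  0.12  0.36  2.29 -0.15  0.34 -1.42]
TCP local [-110.70065758   -1.63008208]
# dist 28 rot 3.9 deg
[-0.0, -2.5, 1.1, 0.007, 0.0, 0.0, 0],[-0.0, -5.1, 2.3, 0.014, 0.0, 0.001, 0],[-0.0, -7.6, 3.4, 0.02, 0.0, 0.001, 0],[-0.0, -10.1, 4.5, 0.027, 0.001, 0.001, 0],[-0.0, -12.6, 5.7, 0.034, 0.001, 0.001, 0],[-0.0, -15.2, 6.8, 0.041, 0.001, 0.002, 0],[-0.0, -17.7, 8.0, 0.047, 0.001, 0.002, 0],[-0.0, -20.2, 9.1, 0.054, 0.001, 0.002, 0],[-0.1, -22.7, 10.2, 0.061, 0.001, 0.002, 0],[-0.1, -25.3, 11.4, 0.068, 0.002, 0.003, 0],
```

>>> carry_out(targets=[[0,-2,0.9,0.005,0,0,0],[0,-4.5,2,0.012,0,0,0],[0,-7.5,3.3,0.02,0,0,0],[0,-10.5,4.7,0.028,0,0,0],[0,-13.5,6,0.036,0,0,0],[0,-16.5,7.4,0.044,0,0,0],[0,-19,8.5,0.051,0,0,0],[0,-21.5,9.7,0.058,0,0,0],[0,-23.5,10.6,0.063,0,0,0],[0,-25,11.3,0.067,0,0,0]])

```text
t: 45.7
eef_pos: [583.1, 8.4, -0.0]
eef_rot: [-2.045, 1.852, -0.444]
wrist_force: [-1.3, -0.5, 0.5]
width: -0.003
```

```bash
python3 pu.py -77 28 6 0;python3 -c "
from h import *
im=crop('top',260,140,410,250,5,'x5')"
```

```text
t 45.7 gp [574.6   7.5  16.6] a,t 5.7 27.0 x [ 0.1 -1.  -0. ] w -0.003 F [-1.3 -0.5  0.5] q [-0.39  0.15  0.33  2.29 -0.24  0.24 -1.34]
TCP local [-83.07156574  -1.52474471]
# dist 6 rot 1.0 deg
[-0.0, -0.9, 0.5, 0.003, 0.0, 0.0, 0],[-0.0, -1.8, 0.9, 0.006, 0.001, 0.001, 0],[-0.0, -2.7, 1.4, 0.009, 0.001, 0.001, 0],[-0.0, -3.6, 1.8, 0.012, 0.001, 0.002, 0],[-0.0, -4.5, 2.3, 0.015, 0.001, 0.002, 0],[-0.0, -5.4, 2.7, 0.018, 0.002, 0.003, 0],
```

View pics/x5.png

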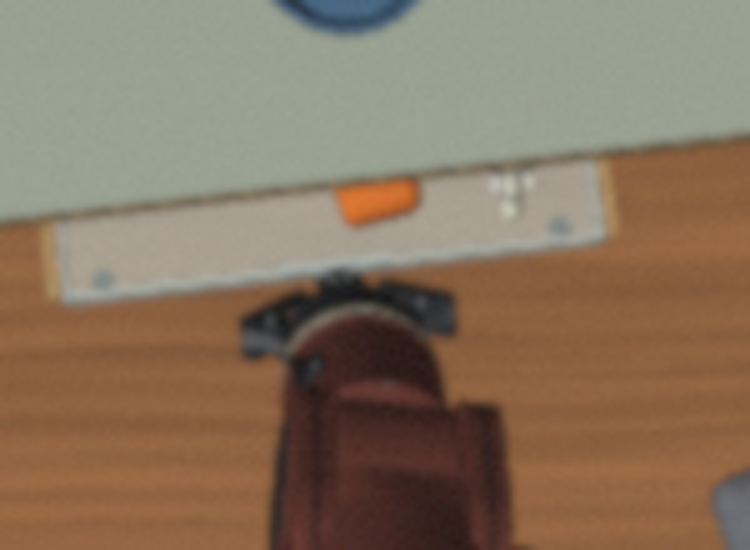

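Run:
```python
from h import *
for c in ((62,303),(606,241)):
    print(W2L(ray('top',260+c[0]/5,140+c[1]/5,27)))
```

```text
[-91.87530526 162.04201346]
[ -92.87767971 -165.2026717 ]
```

>>> carry_out(targets=[[0,-1.3,0.7,0,0,0,0],[0,-2.7,1.4,0,0,0,0],[0,-4,2,0,0,0,0],[0,-5.3,2.7,0,0,0,0],[0,-6.2,3.2,0,0,0,0],[0,-6.2,3.2,0,0,0,0]])

```text
t: 46.35
eef_pos: [589.2, 9.0, -0.7]
eef_rot: [-2.046, 1.853, -0.442]
wrist_force: [-7.1, -0.4, 4.1]
width: -0.001
```

```bash
python3 pu.py -77 27 6 0;python3 - <<'E'
from h import *
def front():
    ims=np.mean([optics.capture('top').astype(float) for _ in range(3)],0).astype(np.uint8)
    return ims
im=front(); o=cv2.resize(im[150:215,265:395],None,fx=6,fy=6,interpolation=cv2.INTER_CUBIC)
for lx,col in ((-85,(0,255,0)),(-91,(0,0,255))):
    a,b=[tuple(int(v) for v in (proj('top',np.r_[L2W(lx,y),27])-[265,150])*6) for y in (164,-167)]
    cv2.line(o,a,b,col,1)
cv2.imwrite('pics/x6.png',o)
E
```

```text
t 46.35 gp [580.8   8.2  16. ] a,t 5.7 26.9 x [ 0.1 -1.  -0. ] w -0.001 F [-7.1 -0.4  4.1] q [-0.39  0.17  0.32  2.27 -0.25  0.25 -1.33]
TCP local [-76.917497    -1.49095295]
# dist 1 rot 0.2 deg
[0.0, -0.0, -0.1, 0.0, 0.0, 0.0, 0],[0.0, -0.1, -0.2, 0.001, 0.001, 0.001, 0],[0.0, -0.1, -0.3, 0.001, 0.001, 0.001, 0],[0.0, -0.1, -0.4, 0.001, 0.001, 0.002, 0],[0.0, -0.2, -0.5, 0.002, 0.002, 0.002, 0],[0.0, -0.2, -0.6, 0.002, 0.002, 0.002, 0],
```

View pics/x6.png

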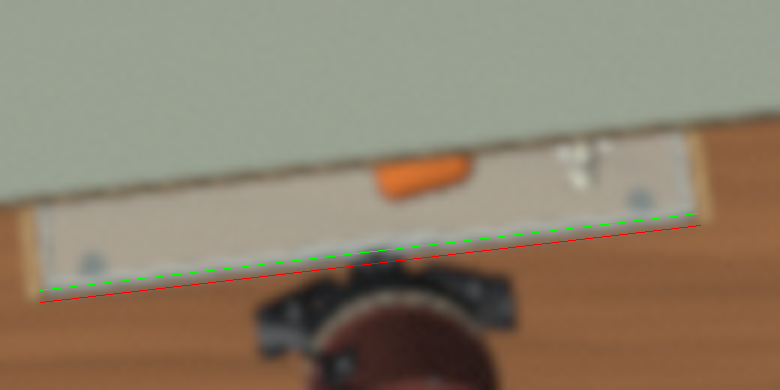

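>>> carry_out(targets=[[0,-0.7,0.4,0,0,0,0],[0,-0.7,0.4,0,0,0,0],[0,-0.7,0.4,0,0,0,0]])

```text
t: 46.8
eef_pos: [589.1, 9.0, -1.2]
eef_rot: [-2.046, 1.854, -0.441]
wrist_force: [-6.0, -1.2, 3.4]
width: -0.002
```

>>> carry_out(targets=[[0,-1.2,0.6,0,0,0,0],[0,-2.2,0.9,0,0,0,0],[0,-2.2,0.9,0,0,0,0]])

```text
t: 47.1
eef_pos: [589.1, 9.1, -2.3]
eef_rot: [-2.049, 1.856, -0.436]
wrist_force: [-13.5, -1.3, 9.3]
width: -0.002
```

```bash
python3 pu.py -77 27 6 0;python3 - <<'E'
from h import *
im=np.mean([optics.capture('top').astype(float) for _ in range(3)],0).astype(np.uint8)
o=cv2.resize(im[150:215,265:395],None,fx=6,fy=6,interpolation=cv2.INTER_CUBIC)
cv2.imwrite('pics/x7.png',o)
E
```

```text
t 47.1 gp [580.8   8.2  14.4] a,t 5.8 26.5 x [ 0.1 -1.  -0. ] w -0.002 F [-13.5  -1.3   9.3] q [-0.38  0.17  0.32  2.27 -0.25  0.25 -1.33]
TCP local [-76.95313324  -1.44035714]
# dist 2 rot 0.5 deg
[0.0, -0.2, -0.3, 0.001, 0.0, 0.0, 0],[0.0, -0.3, -0.7, 0.003, 0.001, 0.001, 0],[0.0, -0.5, -1.0, 0.004, 0.001, 0.001, 0],[0.0, -0.7, -1.4, 0.005, 0.002, 0.001, 0],[0.0, -0.8, -1.7, 0.007, 0.002, 0.002, 0],[0.1, -1.0, -2.1, 0.008, 0.003, 0.002, 0],
```

View pics/x7.png

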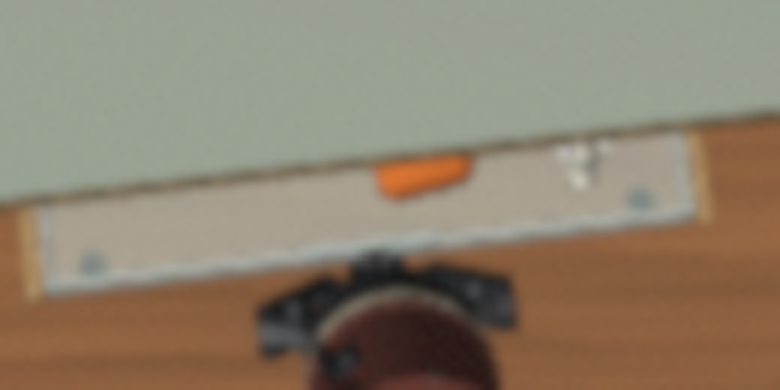

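>>> carry_out(targets=[[0,1.5,-1,0,0,0,0],[0,3.5,-3,0,0,0,0],[0,7,-6,0,0,0,0],[0,14,-12,0,0,0,0],[0,24,-22,-0.02,0,0,0],[0,38,-38,-0.06,0,0,0],[0,54,-60,-0.1,0,0,0],[0,68,-88,-0.16,0,0,0],[0,80,-120,-0.2,0,0,0],[0,90,-150,-0.25,0,0,0]])

```text
t: 48.25
eef_pos: [440.5, -6.2, 92.5]
eef_rot: [-2.206, 1.999, -0.212]
wrist_force: [0.0, 1.5, 0.4]
width: -0.002
```

Run:
```python
from h import *
st()
cv2.imwrite('pics/f_side.png',optics.capture('side'));crop('top',140,80,500,300,2.2,'f_top')
crop('side',180,110,450,250,2.9,'f_sidec')
```

```text
t 48.25 gp [436.6  -6.6 110.8] a,t 5.9 12.1 x [ 0.1 -1.  -0. ] w -0.002 F [0.  1.5 0.4] q [-0.48 -0.2   0.37  2.28  0.1   0.84 -1.65]
```

View pics/f_sidec.png

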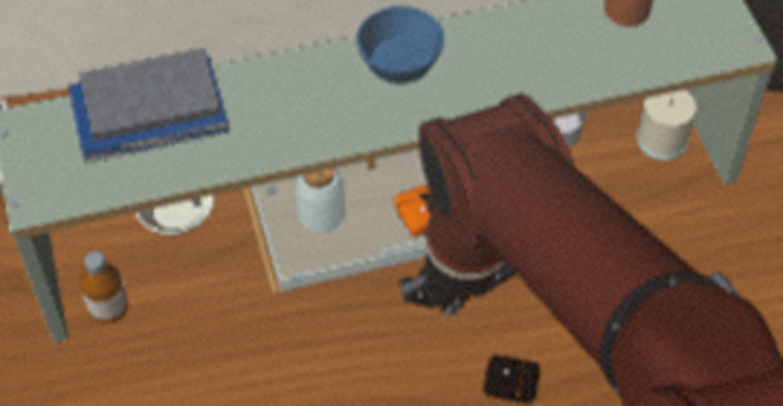

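View pics/f_top.png

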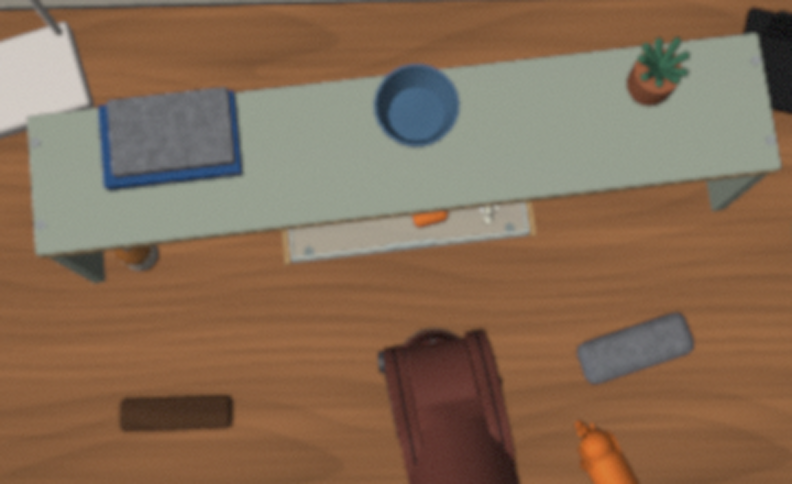

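>>> carry_out(targets=[[-20,0,-20,0,0,0,0],[-50,5,-40,0,0,0,0],[-85,5,-60,0,0,0,0],[-120,5,-70,0,0,0,0],[-150,5,-70,0,0,0,0],[-165,5,-70,0,0,0,0]])

```text
t: 49.0
eef_pos: [406.5, 159.0, 160.4]
eef_rot: [-2.204, 1.992, -0.215]
wrist_force: [1.0, -0.1, -0.6]
width: 0.002
```

Run:
```python
from h import *
st()
crop('side',180,110,450,250,2.9,'g_sidec')
```

```text
t 49.0 gp [402.5 158.5 178.7] a,t 6.5 12.5 x [ 0.1  -0.99 -0.  ] w 0.002 F [ 1.  -0.1 -0.6] q [-0.6  -0.25  0.03  2.18  0.12  1.02 -2.09]
```

View pics/g_sidec.png

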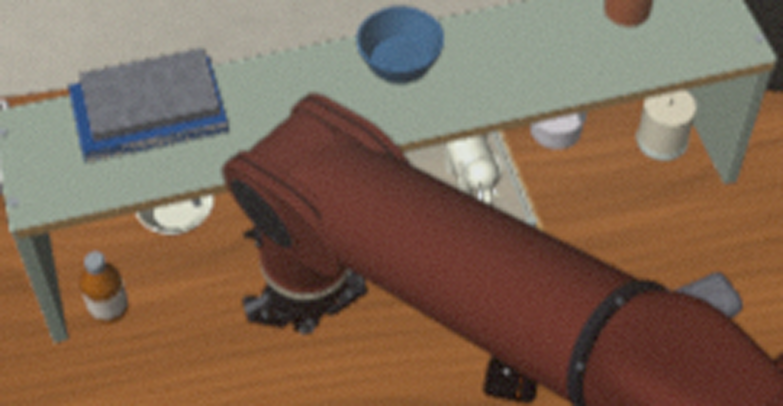

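The elephant stands upright in the tray at about (475,165). The tray is home and the bystanders are in place, so I'm handing in.

```bash
python3 -c "
from plant import bot
print(bot.job_done())"
```

```text
the job is handed in; nothing more can be done
None
```

The elephant and the jar are standing upright in the tray on either side of the earbud case, and the tray is pushed home. I handed the job in at about 49 s, under the 72 s limit.

**Last checks that agreed:**
- **Tray:** the front wall lines up with the shelf's front edge in the top view, and it met a firm stop. The wrist force rose to 13.5 N in x (about 16 N in all) with no further motion.
- **Pieces:** in the last pictures the elephant, jar and case stand clear of one another.
- **Everything else:** the candle, spray, tin, dish, brush and spectacle case look unmoved by eye. I did not measure them or the keys individually.

**What went wrong or disagreed:**
- **First jar grasp slipped.** It pinched the shoulder and dragged the jar about 30 mm across the table, upright. I regripped it deeper and it then held normally.
- **The fingertips stood about 20 to 25 mm behind the reported tool point.** I corrected for this from the pictures from then on.
- **First push passed just over the tray's tab without contact.** I backed off, went lower and repeated it.
- **The arm reached joint limits on its way to the elephant.** I re-postured it through a high, extended pose before going back in.

The gripping force was set at 26 N for both successful lifts (28 N for the jar grasp that slipped). At set-down the upward force on the wrist was at most about 4 N.

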